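# Serve the fish balls and lay up the tray

## Task

Lay up the serving tray for the table: stand every white dipping dish, right way up, and the green glass chopstick rest on the tray beside the blue bowl, and use the mesh strainer spoon to serve all the fish balls from the long steel dish into the bowl. Be gentle: hold the thin porcelain and the glass with a light grip and set them down softly, don't squash the fish balls or touch them with the fingers, and don't scrape the spoon hard on the steel dish or the bowl. Finish with the spoon lying level on its blue rest again, and leave the other things on the cart where they are.

Things in the scene. Friction and masses are not known exactly. Their poses are not given: they have to be found in the camera images.
- steel_dish: long stainless serving dish, fixed: outside 262 (x) x 110 (y) x 50 mm high, open top, vertical walls and floor 6 mm thick (inside 250 x 98 mm, 44 mm deep, corners square). Origin at the centre of its underside; x along its length, -x end towards the robot side, z up
- spoon: steel mesh strainer spoon, 130-180 g. Flat mesh pan 86 (x) x 84 (y) x 2 mm thick; straight open front lip at x = +43 mm; back wall at x = -43 mm, 22 mm high; side rails fall from 22 mm high at the back to nothing 31 mm behind the lip. A neck rises from the back wall to the handle. Origin: centre of the pan's underside, x forward to the lip, z up. Stands level on its pan; centre of mass 24 mm behind the origin
- spoon_grip (a point): where to hold the spoon: in the handle, 92 mm behind and 90 mm above the spoon's origin, same axes as the spoon. The handle is 14 mm wide (y), 18 mm deep, 85 mm long, from 56 mm to 138 mm behind the origin, rising backwards at 0.26 rad (its centre line 81 mm up at the front, 102 mm at the rear)
- spoon_rest: blue stoneware spoon rest, fixed: a shallow tray 130 (x) x 124 (y) x 12 mm high, floor and rim 6 mm thick (inside 118 x 112 mm); the spoon's pan lies in it at the start with the handle over its -x side. Origin at the centre of its underside, z up
- tray: pale wooden serving tray, fixed: 250 (x) x 320 (y) x 16 mm high, floor and rim 6 mm thick (inside 238 x 308 mm). The bowl stands on its +y half, nearer the +x rim; the -y half has room for four dipping dishes, two by two, and the strip between the bowl and the -x rim for the chopstick rest. Origin at the centre of its underside, z up
- bowl: blue ceramic serving bowl standing on the tray, fixed: rim 150 mm outside diameter, 55 mm high, wall 4 mm, narrowing to a flat inside floor of about 80 mm diameter 5 mm above the underside. Origin at the centre of its underside, z up
- ball1: golden fish ball, 26 mm diameter, 11 g, wet and slick (friction 0.2), rolls, bruised by a push over 12 N; origin at its centre. 3 to 5 of the five are present, lying on the floor of the steel dish, at the start 110 mm or more from its -x wall; the others read None
- ball2: golden fish ball, 26 mm diameter, 11 g, wet and slick (friction 0.2), rolls, bruised by a push over 12 N; origin at its centre. 3 to 5 of the five are present, lying on the floor of the steel dish, at the start 110 mm or more from its -x wall; the others read None
- ball3: golden fish ball, 26 mm diameter, 11 g, wet and slick (friction 0.2), rolls, bruised by a push over 12 N; origin at its centre. 3 to 5 of the five are present, lying on the floor of the steel dish, at the start 110 mm or more from its -x wall; the others read None
- ball4: golden fish ball, 26 mm diameter, 11 g, wet and slick (friction 0.2), rolls, bruised by a push over 12 N; origin at its centre. 3 to 5 of the five are present, lying on the floor of the steel dish, at the start 110 mm or more from its -x wall; the others read None
- ball5: golden fish ball, 26 mm diameter, 11 g, wet and slick (friction 0.2), rolls, bruised by a push over 12 N; origin at its centre. 3 to 5 of the five are present, lying on the floor of the steel dish, at the start 110 mm or more from its -x wall; the others read None
- dish1: thin white porcelain dipping dish, straight round side 60 mm diameter, 32 mm high, 70-120 g; origin at the centre of its underside, z up. 3 or 4 of the four are present, standing on the cart; the others read None. It cracks if a finger presses it with more than 40 N and chips if set down with more than 40 N
- dish2: thin white porcelain dipping dish, straight round side 60 mm diameter, 32 mm high, 70-120 g; origin at the centre of its underside, z up. 3 or 4 of the four are present, standing on the cart; the others read None. It cracks if a finger presses it with more than 40 N and chips if set down with more than 40 N
- dish3: thin white porcelain dipping dish, straight round side 60 mm diameter, 32 mm high, 70-120 g; origin at the centre of its underside, z up. 3 or 4 of the four are present, standing on the cart; the others read None. It cracks if a finger presses it with more than 40 N and chips if set down with more than 40 N
- dish4: thin white porcelain dipping dish, straight round side 60 mm diameter, 32 mm high, 70-120 g; origin at the centre of its underside, z up. 3 or 4 of the four are present, standing on the cart; the others read None. It cracks if a finger presses it with more than 40 N and chips if set down with more than 40 N
- ladle1: bystander: stainless slotted ladle lying at the back, origin under its 88 mm bowl, 250 mm handle along its -x
- ladle2: bystander: second slotted ladle, the same
- chopstick_rest: green glass chopstick rest, a bar 22 (x) x 60 (y) mm, 12 mm high in the middle and 18 mm at both ends, 45 g, lying on the cart between the spoon's handle and the tray; origin at the centre of its underside. Take it across its 22 mm width; it cracks and chips like the dishes (40 N a finger, 40 N set down)
- sauce_bottle: bystander: amber glass sauce bottle, 54 mm diameter, 150 mm high, origin at the centre of its underside
- chilli_jar: bystander: small jar, 60 mm diameter, 75 mm high, origin at the centre of its underside
- teacup: bystander: blue teacup, 76 mm diameter, 62 mm high, origin at the centre of its underside

How it is judged (in metres and radians):
On the way:
1. at least one fish ball is lifted clear of the steel dish lying in the strainer spoon (its centre 80 mm or more above the cart) (((x of ball1 in the frame of spoon between -0.045 and 0.045 m and y of ball1 in the frame of spoon between -0.044 and 0.044 m and z of ball1 in the frame of spoon between 0.005 and 0.05 m and height (world z) of ball1 above 0.08 m) or (x of ball2 in the frame of spoon between -0.045 and 0.045 m and y of ball2 in the frame of spoon between -0.044 and 0.044 m and z of ball2 in the frame of spoon between 0.005 and 0.05 m and height (world z) of ball2 above 0.08 m) or (x of ball3 in the frame of spoon between -0.045 and 0.045 m and y of ball3 in the frame of spoon between -0.044 and 0.044 m and z of ball3 in the frame of spoon between 0.005 and 0.05 m and height (world z) of ball3 above 0.08 m) or (x of ball4 in the frame of spoon between -0.045 and 0.045 m and y of ball4 in the frame of spoon between -0.044 and 0.044 m and z of ball4 in the frame of spoon between 0.005 and 0.05 m and height (world z) of ball4 above 0.08 m) or (x of ball5 in the frame of spoon between -0.045 and 0.045 m and y of ball5 in the frame of spoon between -0.044 and 0.044 m and z of ball5 in the frame of spoon between 0.005 and 0.05 m and height (world z) of ball5 above 0.08 m))), for 0.2 s.
At the end, for the whole second after the job is handed in: every fish ball present lies in the bowl, below its rim; every dipping dish present stands upright (tilt under 0.1 rad) flat on the tray floor, the chopstick rest lies flat on it; the spoon lies level (under 0.1 rad) on the floor of its rest, its origin within 30 mm of the rest's centre; all at rest (horizontal distance between each of ball1, ball2, ball3, ball4, ball5 and bowl below 0.062 m and z of ball1 in the frame of bowl between 0.012 and 0.056 m and linear speed of each of ball1, ball2, ball3, ball4, ball5 below 0.05 m/s and z of ball2 in the frame of bowl between 0.012 and 0.056 m and z of ball3 in the frame of bowl between 0.012 and 0.056 m and z of ball4 in the frame of bowl between 0.012 and 0.056 m and z of ball5 in the frame of bowl between 0.012 and 0.056 m and x of dish1 in the frame of tray between -0.095 and 0.095 m and y of dish1 in the frame of tray between -0.13 and 0.13 m and z of dish1 in the frame of tray between 0 and 0.012 m and angle between each of dish1, dish2, dish3, dish4, chopstick_rest, spoon's own z axis and vertical below 0.1 rad and linear speed of each of dish1, dish2, dish3, dish4, chopstick_rest, spoon below 0.03 m/s and x of dish2 in the frame of tray between -0.095 and 0.095 m and y of dish2 in the frame of tray between -0.13 and 0.13 m and z of dish2 in the frame of tray between 0 and 0.012 m and x of dish3 in the frame of tray between -0.095 and 0.095 m and y of dish3 in the frame of tray between -0.13 and 0.13 m and z of dish3 in the frame of tray between 0 and 0.012 m and x of dish4 in the frame of tray between -0.095 and 0.095 m and y of dish4 in the frame of tray between -0.13 and 0.13 m and z of dish4 in the frame of tray between 0 and 0.012 m and x of chopstick_rest in the frame of tray between -0.105 and 0.105 m and y of chopstick_rest in the frame of tray between -0.14 and 0.14 m and z of chopstick_rest in the frame of tray between 0 and 0.012 m and horizontal distance between spoon and spoon_rest below 0.03 m and z of spoon in the frame of spoon_rest between 0 and 0.012 m); the robot touches nothing.
It fails at once if a dipping dish or the chopstick rest is squeezed by the fingers with more than 40 N a side (80 N both fingers together) (contact force between the fingers and dish1 above 80 N or contact force between the fingers and dish2 above 80 N or contact force between the fingers and dish3 above 80 N or contact force between the fingers and dish4 above 80 N or contact force between the fingers and chopstick_rest above 80 N).
It fails at once if a dipping dish or the chopstick rest is set down or knocked on the tray with more than 40 N (contact force between any of dish1, dish2, dish3, dish4, chopstick_rest and tray above 40 N).
It fails at once if a fish ball is pressed by the spoon with more than 12 N, or touched by the fingers (contact force between any of ball1, ball2, ball3, ball4, ball5 and spoon above 12 N or contact force between the fingers and ball1 above 0.3 N or contact force between the fingers and ball2 above 0.3 N or contact force between the fingers and ball3 above 0.3 N or contact force between the fingers and ball4 above 0.3 N or contact force between the fingers and ball5 above 0.3 N).
It fails at once if the spoon is pressed on the steel dish or the bowl with more than 30 N (contact force between spoon and steel_dish above 30 N or contact force between spoon and bowl above 30 N).
It fails at once if a bystander (ladles, sauce bottle, chilli jar, teacup) is moved more than 30 mm (distance of any of ladle1, ladle2, sauce_bottle, chilli_jar, teacup from where it was at the start of the episode above 0.03 m).
Of ball1, ball2, ball3, ball4, ball5 only 3 to 5 are there at a start; the rules pass over those that are not, and their reading is None.
Of dish1, dish2, dish3, dish4 only 3 to 4 are there at a start; the rules pass over those that are not, and their reading is None.
At some moment in a run one of dish1, dish2, dish3, dish4 may be knocked a few centimetres aside while the robot is not near it.
It also fails if it takes over 210 s, if anything falls off the work surface, if the arm or the gripper's body presses on something with over 40 N, if the wrist force passes 120 N, or if a joint passes its speed limit or range.

## Robot

A 7-joint arm with a two-finger parallel gripper is mounted at the origin on the work surface. World frame = base frame: x ahead of the robot, y to its left, z up, the work surface at z = 0. Lengths are in mm, angles in degrees, forces in N, time in s.
With the tool pointing down it reaches from about 425 to 825 mm from the base axis. Payload 3.6 kg.
Tool frame: the origin (TCP) lies at the very end of the fingers, on their centre line; the grasp point (between the pads) lies 19 mm behind it; z points along the fingers, y is the direction in which the jaws open and shut (so a half turn about z gives the same grasp; the last joint's range is limited). The gripper opens to 93 mm and grips with 3 to 60 N. Pads are 15 mm wide; open, the fingers measure 128 mm over their backs; the gripper's body (75 mm by 188 mm) begins 65 mm behind the grasp point.
Start: joints at [-75.602, 35.231, -0.722, 81.555, 0.464, 63.22, -2.315], TCP at [178.223, 625.059, 218.64] pointing down, gripper open.
Joint ranges: [-178.69, 178.69], [-17.37, 117.87], [-77.05, 75.6], [15.02, 138.74], [-78.02, 258.01], [0.78, 113.62], [-162.83, 162.83]. Speed limits (degrees/s): [159.86, 159.86, 180, 180, 180, 180, 180].

## Interface

Orientations are given as [roll, pitch, yaw] about the fixed x, y, z axes, in that order (R = Rz(yaw) Ry(pitch) Rx(roll)).
In Python, from rig import get_obs, cams, job gives the robot as it stands.
- The arm moves only by the tool move_arm, never from a script. Its argument "increments" is a list of rows, each an object of numbers: "claw": the opening, from -1 (shut) to 1 (fully open), so that 0 is half open; "x", "y", "z": the shift along the tool's x, y, z in cm; "rx", "ry", "rz": the turn, a rotation vector about the tool's x, y, z in rad. A call has 1 to 20 rows; each row shifts and turns the pose as measured when the row begins, along the tool's axes as they then stand; what a row does not reach is not made up. A row lasts 1/12 s, in which the tool goes at most 41.7 mm and 7.16 degrees, less where a joint would pass 70% of its speed; a pose out of reach is approached as far as the arm can. A call is refused whole if a number of a shift passes 4.17 or a number of a turn 0.125, either way. A call with a gripper value outside its range is refused whole. The fingers move at their own pace and stop on an object; "force" is the grip in N (left out, the last holds). Time passes only in rows, so rows that do not move let the fingers close. It gives the time, the measured TCP pose, the force and the opening at its end, in the units of the state.
- get_obs(): the state, without advancing time (a new reading comes with each control period).
- cams.read_camera(name): name is "scene" or "top"; returns the picture (480x640x3 uint8, red, green, blue); there is no depth.
- cams.camera_info(name): a dict with "fov_y" (degrees; the focal length in pixels is half the picture's height over the tangent of half this angle, whatever the lens; pixels are square), "cx", "cy" (the principal point, pixels), "extrinsics" (4x4, takes a point from camera to world coordinates). Camera axes: x right, y up, looking along -z (the intrinsics and any distortion apply to the point x, -y, -z); pixel columns grow to the right and rows downward; lengths in mm; the calibration is good to about 2 mm. A picture is of the moment at which its call begins. camera_info takes no time and is no camera call.
- job.sign_off(): hands the job in, once; it reports no verdict.
The state is a dict: "t": time; "joint_positions": joint angles; "dq": joint speeds; "joint_torque": joint torques, N m; "tool_pos": TCP position; "orientation": TCP orientation; "ft_force": force on the tool from outside, world axes, zero at the start; "wrist_torque": the same for the moment, N m; "finger_gap": opening from 0.0 (shut) to 1.0 (fully open).
Only numpy, scipy, OpenCV 4.12 (cv2) and the standard library are available. Lean on these libraries where they do the work, as an engineer would, in place of code of your own. Each camera call takes 0.05 s, during which the arm holds its last target.

## Working session

There is one attempt and no reset: what is moved stays moved. The work goes in short steps, Python scripts to look and compute and a tool call to move; the robot and the scene stay as the last step left them, time stands still between calls to the robot, and variables do not carry over. Pictures are saved under pics/ and viewed, and the job is handed in when it is done.

Besides the shell and the picture viewer there is one more tool, called as name(argument=value, ...) on one line, values as JSON. move_arm: Moves the arm, as the interface text tells. Its arguments: {"type":"object","properties":{"increments":{"type":"array"},"force":{"type":"number"}},"required":["increments"]}

```bash
ls; mkdir -p pics
python3 - <<'E'
from rig import get_obs,cams,job
import cv2,numpy as np
o=get_obs();print(o)
for n in("scene","top"):
    i=cams.read_camera(n);cv2.imwrite(f"pics/{n}0.png",i[:,:,::-1]);print(n,cams.camera_info(n))
E
```

```text
pics
{'t': 0.0, 'joint_positions': array([-75.60194583,  35.28968227,  -0.72401322,  81.63991003,
         0.46365984,  63.2188932 ,  -2.31423122]), 'dq': array([-0.02447333,  0.01905772,  0.06405454, -0.05845085,  0.02498112,
        0.02038956, -0.04316024]), 'joint_torque': array([ 1.43186494e-04, -4.58944452e+01,  2.09060675e-01, -1.65738416e+01,
       -6.11454039e-02,  2.07420147e-02,  2.37035993e-04]), 'tool_pos': array([178.01585079, 624.33343796, 217.48438135]), 'orientation': array([-1.79854369e+02,  1.01075131e-03,  1.64088674e+02]), 'ft_force': array([-0.25993178,  0.61961585,  1.02796579]), 'wrist_torque': array([ 0.00872056, -0.03053138,  0.01303947]), 'finger_gap': 1.001687222209925}
scene {'fov_y': 52.5863980919401, 'cx': 325.5691889231979, 'cy': 237.77416185904474, 'extrinsics': array([[-3.52202724e-01, -6.71677782e-01,  6.51768516e-01,
         1.30516294e+03],
       [ 9.35681568e-01, -2.36856596e-01,  2.61531939e-01,
         2.42640222e+02],
       [-2.12895210e-02,  7.01960049e-01,  7.11898059e-01,
         8.66206126e+02],
       [ 0.00000000e+00,  0.00000000e+00,  0.00000000e+00,
         1.00000000e+00]])}
top {'fov_y': 52.27008128106543, 'cx': 330.30109464070154, 'cy': 239.55501744861385, 'extrinsics': array([[ 4.35857892e-04,  9.93435393e-01, -1.14393752e-01,
         4.37844316e+02],
       [-9.99966496e-01,  1.36804930e-03,  8.07059198e-03,
        -1.61493025e+01],
       [ 8.17410801e-03,  1.14386402e-01,  9.93402705e-01,
         1.25445891e+03],
       [ 0.00000000e+00,  0.00000000e+00,  0.00000000e+00,
         1.00000000e+00]])}
```

```bash
cat > h.py <<'E'
import numpy as np,cv2
from scipy.spatial.transform import Rotation as R
from rig import get_obs,cams,job
def cam(n):
    i=cams.camera_info(n);f=240/np.tan(np.radians(i['fov_y']/2));return f,i['cx'],i['cy'],np.array(i['extrinsics'])
def ray(n,u,v):
    f,cx,cy,E=cam(n);d=E[:3,:3]@np.array([(u-cx)/f,-(v-cy)/f,-1]);return E[:3,3],d
def px2w(n,u,v,z):
    o,d=ray(n,u,v);return o+d*(z-o[2])/d[2]
def w2px(n,p):
    f,cx,cy,E=cam(n);q=E[:3,:3].T@(np.array(p,float)-E[:3,3]);return np.array([cx-f*q[0]/q[2],cy+f*q[1]/q[2]])
def tri(u1,u2):
    # top px, scene px
    o1,d1=ray('top',*u1);o2,d2=ray('scene',*u2);d1/=np.linalg.norm(d1);d2/=np.linalg.norm(d2)
    A=np.c_[d1,-d2];s=np.linalg.lstsq(A,o2-o1,rcond=None)[0];a=o1+d1*s[0];b=o2+d2*s[1]
    return (a+b)/2,np.linalg.norm(a-b)
def snap(name,n,crop=None,k=1,grid=None):
    im=cams.read_camera(n)[:,:,::-1].copy()
    cv2.imwrite('raw_%s.png'%n,im)
    if crop:
        x0,y0,x1,y1=crop;im=im[y0:y1,x0:x1]
    im=cv2.resize(im,None,fx=k,fy=k,interpolation=cv2.INTER_CUBIC)
    cv2.imwrite('pics/'+name,im)
E
python3 - <<'E'
from h import *
snap('t1.png','top',(120,180,280,320),5)
snap('t2.png','top',(270,150,530,320),3)
snap('s1.png','scene',(380,200,580,350),4)
snap('s2.png','scene',(140,170,400,310),3)
E
python3 - <<'E'
from h import *
np.set_printoptions(precision=1,suppress=True)
im=cv2.imread('raw_top.png');hsv=cv2.cvtColor(im,cv2.COLOR_BGR2HSV)
def P(L,x0,y0,k,z):
    pts=np.array([px2w('top',x0+(u)/k,y0+(v)/k,z) for u,v in L]);print(pts[:,:2].tolist());print('c',pts.mean(0)); return pts
for nm,a in (('steel',([(42,198),(250,105),(472,582),(250,680)],120,180,5,50)),('tray',([(398,50),(737,200),(628,467),(280,312)],270,150,3,16)),('rest',([(55,153),(199,144),(208,293),(64,303)],270,150,3,12))):
    print(nm);p=P(*a)
    for i in range(4):
        d=p[(i+1)%4]-p[i];print(np.linalg.norm(d),np.degrees(np.arctan2(d[1],d[0])))
print('bowl',px2w('top',270+457/3,150+173/3,55))
def comp(mask,z,amin,amax,roi):
    m=np.zeros_like(mask);x0,y0,x1,y1=roi;m[y0:y1,x0:x1]=mask[y0:y1,x0:x1]
    cs,_=cv2.findContours(m,cv2.RETR_EXTERNAL,cv2.CHAIN_APPROX_NONE)
    for c in cs:
        a=cv2.contourArea(c)
        if amin<a<amax:
            (x,y),r=cv2.minEnclosingCircle(c);M=cv2.moments(c);x,y=M['m10']/M['m00'],M['m01']/M['m00']
            print((round(x,1),round(y,1)),a,px2w('top',x,y,z),cv2.minAreaRect(c))
print('balls');comp(cv2.inRange(hsv,(12,90,150),(30,255,255)),19,20,300,(130,200,215,300))
print('dishes');comp(cv2.inRange(hsv,(0,0,110),(179,90,255)),32,200,1200,(200,190,280,305))
print('chop');comp(cv2.inRange(hsv,(45,80,80),(80,255,255)),14,50,1200,(350,270,400,310))
print('jar');comp(cv2.inRange(hsv,(25,120,150),(35,255,255)),75,50,1200,(340,165,375,200))
E
```

```text
steel
[[625.7067359867822, 475.2152310064685], [672.8080164738267, 374.0160356857747], [436.45919322310067, 256.96415302621904], [389.1336089581284, 363.2857786452432]]
c [531.  367.4  50. ]
111.6235089803003 -65.04125389116622
263.74591842557356 -153.6530612868088
116.37868791274859 113.9946688649162
261.7155836743379 25.32015819440778
tray
[[771.2149276502666, -214.025176073765], [640.3382665206382, -502.69638588892076], [413.54681432021044, -401.2404005963186], [543.6185845036534, -110.18033429458842]]
c [ 592.2 -307.    16. ]
316.95388908260026 -114.38840926364458
248.45055794437573 155.89847040044165
318.8018625952834 65.92062017002313
250.16763695141128 -24.525678482446388
rest
[[680.840529421919, 82.01867022235885], [688.9625761035126, -41.77473722256501], [560.108093596672, -49.30748123844556], [551.4218560232378, 73.05274275478499]]
c [620.3  16.   12. ]
124.05956379547251 -86.24622189616368
129.07447421746278 -176.65433610937114
122.66815046643401 94.06056181272976
129.72887450228 3.963031742817562
bowl [ 656.2 -255.1   55. ]
balls
(162.3, 256.0) 59.5 [537.8 398.2  19. ] ((
[... 267 characters left out ...]
.9  19. ] ((174.00001525878906, 238.00003051757812), (8.485280990600586, 8.485280990600586), 45.0)
dishes
(263.2, 288.7) 509.5 [455.4 140.5  32. ] ((263.0, 288.5), (25.0, 26.0), 90.0)
(248.1, 251.0) 495.0 [549.5 180.   32. ] ((248.0, 251.0), (24.0, 26.0), 90.0)
(249.9, 217.4) 487.0 [634.7 176.9  32. ] ((250.00003051757812, 217.50003051757812), (24.748737335205078, 24.748737335205078), 45.0)
(214.2, 206.6) 476.0 [662.2 267.7  32. ] ((214.5, 207.0), (24.0, 25.0), 90.0)
chop
(370.8, 291.8) 176.5 [ 448.  -128.6   14. ] ((370.79412841796875, 291.8235168457031), (8.677218437194824, 23.97081756591797), 77.47119140625)
jar
(357.0, 181.5) 310.5 [717.8 -91.3  75. ] ((356.5, 181.5), (19.0, 21.0), 90.0)
```

```bash
cat > ov.py <<'E'
from h import *
def circ(im,n,c,r,z,k,x0,y0,col):
    p=[w2px(n,(c[0]+r*np.cos(t),c[1]+r*np.sin(t),z)) for t in np.linspace(0,2*np.pi,60)]
    p=[((u-x0+.5)*k-.5,(v-y0+.5)*k-.5) for u,v in p];cv2.polylines(im,[np.int32(p)],True,col,1)
def box(im,n,c,yaw,L,W,z,k,x0,y0,col):
    a=np.radians(yaw);Rm=np.array([[np.cos(a),-np.sin(a)],[np.sin(a),np.cos(a)]])
    p=[w2px(n,tuple(np.array(c[:2])+Rm@np.array(q))+(z,)) for q in ((L/2,W/2),(-L/2,W/2),(-L/2,-W/2),(L/2,-W/2))]
    p=[((u-x0+.5)*k-.5,(v-y0+.5)*k-.5) for u,v in p];cv2.polylines(im,[np.int32(p)],True,col,1)
E
python3 - <<'E'
from ov import *
D=[(455.4,140.5),(549.5,180),(634.7,176.9),(662.2,267.7)]
B=[(537.8,398.2),(550.5,355.4),(563.6,418.7),(583.6,369.9)]
for n,x0,y0,x1,y1,k,out in (('scene',380,200,580,350,4,'o1'),('top',120,180,280,320,5,'o2'),('scene',140,170,400,310,3,'o3'),('top',270,150,530,320,3,'o4')):
    im=cv2.imread('raw_%s.png'%n)[y0:y1,x0:x1];im=cv2.resize(im,None,fx=k,fy=k,interpolation=cv2.INTER_CUBIC)
    a=(k,x0,y0)
    for d in D: circ(im,n,d,30,32,*a,(0,0,255));circ(im,n,d,30,0,*a,(0,0,255))
    for d in B: circ(im,n,d,13,19,*a,(255,0,0))
    for z in (0,50): box(im,n,(532,368.4),25.8,262,110,z,*a,(0,255,0))
    box(im,n,(532,368.4),25.8,250,98,50,*a,(0,255,0));box(im,n,(532,368.4),25.8,250,98,6,*a,(0,255,0))
    box(im,n,(593,-306.2),-24.3,250,320,16,*a,(0,255,0));box(im,n,(621,16.8),3.8,130,124,12,*a,(0,255,0))
    circ(im,n,(657,-254.3),75,61,*a,(0,0,255));circ(im,n,(657,-254.3),40,11,*a,(0,0,255))
    box(im,n,(448,-128.6),12.5,22,60,18,*a,(0,0,255))
    cv2.imwrite('pics/%s.png'%out,im)
E
```

```text
Traceback (most recent call last):
  File "ov.py", line 3, in circ
    p=[w2px(n,(c[0]+r*np.cos(t),c[1]+r*np.sin(t),z)) for t in np.linspace(0,2*np.pi,60)]
       ~~~~^^^^^^^^^^^^^^^^^^^^^^^^^^^^^^^^^^^^^^^^^
  File "h.py", line 11, in w2px
    f,cx,cy,E=cam(n);q=E[:3,:3].T@(np.array(p,float)-E[:3,3]);return np.array([cx-f*q[0]/q[2],cy+f*q[1]/q[2]])
              ~~~^^^
  File "h.py", line 5, in cam
    i=cams.camera_info(n);f=240/np.tan(np.radians(i['fov_y']/2));return f,i['cx'],i['cy'],np.array(i['extrinsics'])
ValueError: time passes only in moves, steps and waits
```

```bash
python3 - <<'E'
from rig import cams
import pickle
pickle.dump({n:cams.camera_info(n) for n in('scene','top')},open('ci.pkl','wb'))
E
python3 - <<'E'
s=open('h.py').read()
s=s.replace("def cam(n):\n    i=cams.camera_info(n)","import pickle\nCI=pickle.load(open('ci.pkl','rb'))\ndef cam(n):\n    i=CI[n]")
s+='''
def pose():
    o=get_obs();return o,np.array(o['tool_pos']),R.from_euler('xyz',o['orientation'],degrees=True)
def plan(xyz,yaw,tilt=0):
    """tilt: extra pitch deg about tool y after yaw (tool frame)"""
    o,p,r=pose()
    t=R.from_euler('z',yaw,degrees=True)*R.from_euler('x',180,degrees=True)*R.from_euler('y',tilt,degrees=True)
    rv=(r.inv()*t).as_rotvec();d0=r.inv().apply(np.array(xyz)-p)/10;d1=t.inv().apply(np.array(xyz)-p)/10
    print('t',round(o['t'],2),'pos',p.round(1),'rpy',np.round(o['orientation'],2),'gap',round(o['finger_gap']*93,1),'F',np.round(o['ft_force'],1),'q',np.round(o['joint_positions'],0))
    print('rotvec',rv.round(4),'shift cm now-frame',d0.round(3),' target-frame',d1.round(3))
'''
open('h.py','w').write(s)
E
python3 - <<'E'
from ov import *
print('bottle cap',px2w('top',240,145,150))
plan((455.4,140.5,120),65.7)
E
```

```text
bottle cap [785.65759332 184.57690983 150.        ]
t 0.3 pos [178.1 624.8 218.2] rpy [-179.95    0.    164.09] gap 92.7 F [-0.3 -0.4 -0.4] q [-76.  35.  -1.  82.   0.  63.  -2.]
rotvec [-7.0000e-04  8.0000e-04  1.7172e+00] shift cm now-frame [-39.94  -38.968   9.859]  target-frame [-32.733  45.2     9.824]
```

move_arm(increments=[{"claw": 0.68,"rz": 0.12},{"claw": 0.68,"rz": 0.12},{"claw": 0.68,"rz": 0.12},{"claw": 0.68,"rz": 0.12},{"claw": 0.68,"rz": 0.12},{"claw": 0.68,"rz": 0.12},{"claw": 0.68,"rz": 0.12},{"claw": 0.68,"rz": 0.12},{"claw": 0.68,"rz": 0.12},{"claw": 0.68,"rz": 0.12},{"claw": 0.68,"rz": 0.12},{"claw": 0.68,"rz": 0.12},{"claw": 0.68,"rz": 0.12},{"claw": 0.68,"rz": 0.12}], force=10)

```text
schema error: expected keys claw, x, y, z, rx, ry, rz
```

Run:
```python
from h import *
plan((455.4,140.5,120),65.7)
```

```text
t 0.3 pos [178.1 624.8 218.2] rpy [-179.95    0.    164.09] gap 92.7 F [-0.3 -0.4 -0.4] q [-76.  35.  -1.  82.   0.  63.  -2.]
rotvec [-7.0000e-04  8.0000e-04  1.7172e+00] shift cm now-frame [-39.94  -38.968   9.859]  target-frame [-32.733  45.2     9.824]
```

move_arm(increments=[{"claw": 0.68,"x": 0,"y": 0,"z": 0,"rx": 0,"ry": 0,"rz": 0.12},{"claw": 0.68,"x": 0,"y": 0,"z": 0,"rx": 0,"ry": 0,"rz": 0.12},{"claw": 0.68,"x": 0,"y": 0,"z": 0,"rx": 0,"ry": 0,"rz": 0.12},{"claw": 0.68,"x": 0,"y": 0,"z": 0,"rx": 0,"ry": 0,"rz": 0.12},{"claw": 0.68,"x": 0,"y": 0,"z": 0,"rx": 0,"ry": 0,"rz": 0.12},{"claw": 0.68,"x": 0,"y": 0,"z": 0,"rx": 0,"ry": 0,"rz": 0.12},{"claw": 0.68,"x": 0,"y": 0,"z": 0,"rx": 0,"ry": 0,"rz": 0.12},{"claw": 0.68,"x": 0,"y": 0,"z": 0,"rx": 0,"ry": 0,"rz": 0.12},{"claw": 0.68,"x": 0,"y": 0,"z": 0,"rx": 0,"ry": 0,"rz": 0.12},{"claw": 0.68,"x": 0,"y": 0,"z": 0,"rx": 0,"ry": 0,"rz": 0.12},{"claw": 0.68,"x": 0,"y": 0,"z": 0,"rx": 0,"ry": 0,"rz": 0.12},{"claw": 0.68,"x": 0,"y": 0,"z": 0,"rx": 0,"ry": 0,"rz": 0.12},{"claw": 0.68,"x": 0,"y": 0,"z": 0,"rx": 0,"ry": 0,"rz": 0.12},{"claw": 0.68,"x": 0,"y": 0,"z": 0,"rx": 0,"ry": 0,"rz": 0.12}], force=10)

```text
t: 1.47
tool_pos: [176.5, 623.9, 216.7]
orientation: [-179.9, 0.3, 63.9]
ft_force: [-0.1, 0.2, -0.7]
finger_gap: 0.84
```

Run:
```python
from h import *
plan((455.4,140.5,120),65.7)
```

```text
t 1.47 pos [176.5 623.9 216.7] rpy [-179.86    0.27   63.94] gap 78.1 F [-0.1  0.2 -0.7] q [-90.  37.  26.  82. -17.  65. -88.]
rotvec [-0.0024  0.0047 -0.0307] shift cm now-frame [-31.128  46.316   9.711]  target-frame [-32.582  45.313   9.672]
```

move_arm(increments=[{"claw": 0.68,"x": -2.35,"y": 3.3,"z": 0.7,"rx": 0,"ry": 0,"rz": 0},{"claw": 0.68,"x": -2.35,"y": 3.3,"z": 0.7,"rx": 0,"ry": 0,"rz": 0},{"claw": 0.68,"x": -2.35,"y": 3.3,"z": 0.7,"rx": 0,"ry": 0,"rz": 0},{"claw": 0.68,"x": -2.35,"y": 3.3,"z": 0.7,"rx": 0,"ry": 0,"rz": 0},{"claw": 0.68,"x": -2.35,"y": 3.3,"z": 0.7,"rx": 0,"ry": 0,"rz": 0},{"claw": 0.68,"x": -2.35,"y": 3.3,"z": 0.7,"rx": 0,"ry": 0,"rz": 0},{"claw": 0.68,"x": -2.35,"y": 3.3,"z": 0.7,"rx": 0,"ry": 0,"rz": 0},{"claw": 0.68,"x": -2.35,"y": 3.3,"z": 0.7,"rx": 0,"ry": 0,"rz": 0},{"claw": 0.68,"x": -2.35,"y": 3.3,"z": 0.7,"rx": 0,"ry": 0,"rz": 0},{"claw": 0.68,"x": -2.35,"y": 3.3,"z": 0.7,"rx": 0,"ry": 0,"rz": 0},{"claw": 0.68,"x": -2.35,"y": 3.3,"z": 0.7,"rx": 0,"ry": 0,"rz": 0},{"claw": 0.68,"x": -2.35,"y": 3.3,"z": 0.7,"rx": 0,"ry": 0,"rz": 0},{"claw": 0.68,"x": -2.35,"y": 3.3,"z": 0.7,"rx": 0,"ry": 0,"rz": 0},{"claw": 0.68,"x": 0,"y": 0,"z": 0,"rx": 0,"ry": 0,"rz": 0}])

```text
t: 2.63
tool_pos: [433.4, 157.6, 120.2]
orientation: [-180.0, -0.5, 64.7]
ft_force: [0.4, 0.4, 1.2]
finger_gap: 0.838
```

Run:
```python
from h import *
plan((455.4,140.5,60),65.7)
```

```text
t 2.63 pos [433.4 157.6 120.2] rpy [-179.97   -0.48   64.65] gap 78.0 F [0.4 0.4 1.2] q [-38.  28.  22. 119. -19.  35. -28.]
rotvec [-0.0004 -0.0085 -0.0183] shift cm now-frame [-0.655  2.725  6.01 ]  target-frame [-0.654  2.71   6.017]
```

move_arm(increments=[{"claw": 0.68,"x": -0.22,"y": 0.9,"z": 1.6,"rx": 0,"ry": -0.003,"rz": -0.006},{"claw": 0.68,"x": -0.22,"y": 0.9,"z": 1.6,"rx": 0,"ry": -0.003,"rz": -0.006},{"claw": 0.68,"x": -0.22,"y": 0.9,"z": 1.6,"rx": 0,"ry": -0.003,"rz": -0.006},{"claw": 0.68,"x": 0,"y": 0,"z": 1.2,"rx": 0,"ry": 0,"rz": 0},{"claw": 0.68,"x": 0,"y": 0,"z": 0,"rx": 0,"ry": 0,"rz": 0}])

```text
t: 3.05
tool_pos: [460.4, 135.8, 59.3]
orientation: [179.8, -0.2, 65.1]
ft_force: [-0.3, 0.1, -1.1]
finger_gap: 0.841
```

Run:
```python
from h import *
plan((455.4,140.5,5),65.7)
snap('d1.png','scene',(360,180,520,300),5)
```

```text
t 3.05 pos [460.4 135.8  59.3] rpy [179.75  -0.18  65.07] gap 78.2 F [-0.3  0.1 -1.1] q [-31.  35.  18. 119. -22.  28. -22.]
rotvec [ 0.0044 -0.0031 -0.011 ] shift cm now-frame [ 0.2   -0.677  5.428]  target-frame [ 0.224 -0.651  5.43 ]
```

move_arm(increments=[{"claw": 0.68,"x": 0.1,"y": -0.3,"z": 0.5,"rx": 0.002,"ry": 0,"rz": -0.004},{"claw": 0.68,"x": 0.1,"y": -0.3,"z": 0.5,"rx": 0.002,"ry": 0,"rz": -0.004},{"claw": 0.68,"x": 0,"y": 0,"z": 0,"rx": 0,"ry": 0,"rz": 0},{"claw": 0.68,"x": 0,"y": 0,"z": 0,"rx": 0,"ry": 0,"rz": 0}])

```text
t: 3.43
tool_pos: [456.8, 142.7, 51.4]
orientation: [179.8, -0.4, 65.7]
ft_force: [0.3, 0.1, 0.5]
finger_gap: 0.838
```

Run:
```python
from h import *
plan((455.4,140.5,5),65.7)
```

```text
t 3.43 pos [456.8 142.7  51.4] rpy [179.8   -0.41  65.72] gap 77.9 F [0.3 0.1 0.5] q [-31.  36.  17. 120. -23.  27. -21.]
rotvec [ 0.0035 -0.0072  0.0004] shift cm now-frame [-0.287 -0.052  4.641]  target-frame [-0.254 -0.036  4.643]
```

move_arm(increments=[{"claw": 0.68,"x": -0.1,"y": 0,"z": 1.0,"rx": 0.002,"ry": -0.003,"rz": 0},{"claw": 0.68,"x": -0.1,"y": 0,"z": 1.0,"rx": 0.002,"ry": -0.003,"rz": 0},{"claw": 0.68,"x": 0,"y": 0,"z": 1.0,"rx": 0,"ry": 0,"rz": 0},{"claw": 0.68,"x": 0,"y": 0,"z": 0.8,"rx": 0,"ry": 0,"rz": 0},{"claw": 0.68,"x": 0,"y": 0,"z": 0.5,"rx": 0,"ry": 0,"rz": 0},{"claw": 0.68,"x": 0,"y": 0,"z": 0,"rx": 0,"ry": 0,"rz": 0}])

```text
t: 3.93
tool_pos: [456.3, 142.2, 5.1]
orientation: [180.0, -0.1, 65.9]
ft_force: [0.8, 0.8, 1.0]
finger_gap: 0.841
```

Run:
```python
from h import *
plan((455.4,140.5,5),65.7)
```

```text
t 3.93 pos [456.3 142.2   5.1] rpy [ 1.7997e+02 -1.4000e-01  6.5860e+01] gap 78.2 F [0.8 0.8 1. ] q [-28.  41.  13. 121. -25.  20. -19.]
rotvec [ 0.0006 -0.0025  0.0029] shift cm now-frame [-0.196 -0.012  0.014]  target-frame [-0.196 -0.012  0.014]
```

move_arm(increments=[{"claw": 0.4,"x": 0,"y": 0,"z": 0,"rx": 0,"ry": 0,"rz": 0},{"claw": 0.32,"x": 0,"y": 0,"z": 0,"rx": 0,"ry": 0,"rz": 0},{"claw": 0.25,"x": 0,"y": 0,"z": 0,"rx": 0,"ry": 0,"rz": 0},{"claw": 0.1,"x": 0,"y": 0,"z": 0,"rx": 0,"ry": 0,"rz": 0},{"claw": 0.1,"x": 0,"y": 0,"z": 0,"rx": 0,"ry": 0,"rz": 0},{"claw": 0.1,"x": 0,"y": 0,"z": 0,"rx": 0,"ry": 0,"rz": 0}], force=10)

```text
t: 4.43
tool_pos: [456.6, 141.9, 5.3]
orientation: [179.9, -0.1, 65.8]
ft_force: [0.8, 0.5, -0.4]
finger_gap: 0.642
```

move_arm(increments=[{"claw": 0.1,"x": 0,"y": 0,"z": -0.3,"rx": 0,"ry": 0,"rz": 0},{"claw": 0.1,"x": 0,"y": 0,"z": -0.8,"rx": 0,"ry": 0,"rz": 0},{"claw": 0.1,"x": 0,"y": 0,"z": -1.5,"rx": 0,"ry": 0,"rz": 0},{"claw": 0.1,"x": 0,"y": 0,"z": -2,"rx": 0,"ry": 0,"rz": 0},{"claw": 0.1,"x": 0,"y": 0,"z": -2,"rx": 0,"ry": 0,"rz": 0},{"claw": 0.1,"x": 0,"y": 0,"z": -1.5,"rx": 0,"ry": 0,"rz": 0},{"claw": 0.1,"x": 0,"y": 0,"z": 0,"rx": 0,"ry": 0,"rz": 0}])

```text
t: 5.02
tool_pos: [455.6, 141.4, 92.1]
orientation: [-180.0, -0.1, 65.8]
ft_force: [-0.8, 0.7, -0.4]
finger_gap: 0.642
```

```bash
cat >> h.py <<'E'
TRAY=np.array([593,-306.2]);TY=-24.3
def tr(x,y):
    a=np.radians(TY);return TRAY+np.array([np.cos(a)*x-np.sin(a)*y,np.sin(a)*x+np.cos(a)*y])
E
python3 - <<'E'
from h import *
for q in((-55,-38),(-55,-108),(55,-38),(55,-108),(-80,38)):print(q,tr(*q))
plan((*tr(55,-108),90),65.7)
snap('d2.png','scene',(360,180,520,300),4)
E
```

```text
(-55, -38) [ 527.23527416 -318.20003479]
(-55, -108) [ 498.42926906 -381.99826415]
(55, -38) [ 627.48963459 -363.46661424]
(55, -108) [ 598.68362949 -427.2648436 ]
(-80, 38) [ 535.7252835 -238.6455268]
t 5.02 pos [455.6 141.4  92.1] rpy [-1.7997e+02 -1.1000e-01  6.5790e+01] gap 59.7 F [-0.8  0.7 -0.4] q [-34.  32.  20. 118. -20.  33. -23.]
rotvec [-0.0006 -0.0019  0.0016] shift cm now-frame [-46.002  36.37    0.097]  target-frame [-45.942  36.446   0.207]
```

move_arm(increments=[{"claw": 0.1,"x": -0.5,"y": 0.4,"z": -2.5,"rx": 0,"ry": 0,"rz": 0},{"claw": 0.1,"x": -1,"y": 0.8,"z": -3,"rx": 0,"ry": 0,"rz": 0},{"claw": 0.1,"x": -2.5,"y": 2,"z": -2,"rx": 0,"ry": 0,"rz": 0},{"claw": 0.1,"x": -3,"y": 2.4,"z": 0,"rx": 0,"ry": 0,"rz": 0},{"claw": 0.1,"x": -3,"y": 2.4,"z": 0,"rx": 0,"ry": 0,"rz": 0},{"claw": 0.1,"x": -3,"y": 2.4,"z": 0,"rx": 0,"ry": 0,"rz": 0},{"claw": 0.1,"x": -3,"y": 2.4,"z": 0,"rx": 0,"ry": 0,"rz": 0},{"claw": 0.1,"x": -3,"y": 2.4,"z": 0,"rx": 0,"ry": 0,"rz": 0},{"claw": 0.1,"x": -3,"y": 2.4,"z": 0,"rx": 0,"ry": 0,"rz": 0},{"claw": 0.1,"x": -3,"y": 2.4,"z": 0,"rx": 0,"ry": 0,"rz": 0},{"claw": 0.1,"x": -3,"y": 2.4,"z": 0,"rx": 0,"ry": 0,"rz": 0},{"claw": 0.1,"x": -3,"y": 2.4,"z": 0,"rx": 0,"ry": 0,"rz": 0},{"claw": 0.1,"x": -3,"y": 2.4,"z": 0,"rx": 0,"ry": 0,"rz": 0},{"claw": 0.1,"x": -3,"y": 2.4,"z": 0,"rx": 0,"ry": 0,"rz": 0},{"claw": 0.1,"x": -3,"y": 2.4,"z": 0.5,"rx": 0,"ry": 0,"rz": 0},{"claw": 0.1,"x": -3,"y": 2.4,"z": 1,"rx": 0,"ry": 0,"rz": 0},{"claw": 0.1,"x": -2,"y": 1.5,"z": 1,"rx": 0,"ry": 0,"rz": 0},{"claw": 0.1,"x": -1,"y": 0.7,"z": 1,"rx": 0,"ry": 0,"rz": 0},{"claw": 0.1,"x": 0,"y": 0,"z": 0,"rx": 0,"ry": 0,"rz": 0}])

```text
t: 6.65
tool_pos: [599.9, -443.4, 100.1]
orientation: [-177.7, -0.1, 66.8]
ft_force: [-1.2, 0.1, -1.6]
finger_gap: 0.645
```

Run:
```python
from h import *
plan((*tr(55,-108),40),65.7)
```

```text
t 6.65 pos [ 599.9 -443.4  100.1] rpy [-1.7774e+02 -1.0000e-01  6.6800e+01] gap 60.0 F [-1.2  0.1 -1.6] q [ 25.  53.  21.  67. -18.  65.  24.]
rotvec [-0.0394 -0.0013  0.0191] shift cm now-frame [ 1.423 -0.512  6.039]  target-frame [ 1.418 -0.777  6.011]
```

move_arm(increments=[{"claw": 0.1,"x": 0.6,"y": -0.3,"z": 1.5,"rx": -0.018,"ry": 0,"rz": 0.009},{"claw": 0.1,"x": 0.6,"y": -0.3,"z": 1.5,"rx": -0.018,"ry": 0,"rz": 0.009},{"claw": 0.1,"x": 0.1,"y": -0.1,"z": 1.5,"rx": 0,"ry": 0,"rz": 0},{"claw": 0.1,"x": 0,"y": 0,"z": 1,"rx": 0,"ry": 0,"rz": 0},{"claw": 0.1,"x": 0,"y": 0,"z": 0,"rx": 0,"ry": 0,"rz": 0},{"claw": 0.1,"x": 0,"y": 0,"z": 0,"rx": 0,"ry": 0,"rz": 0}])

```text
t: 7.15
tool_pos: [594.3, -423.0, 36.7]
orientation: [-179.2, -0.4, 65.6]
ft_force: [0.3, 0.6, -0.0]
finger_gap: 0.642
```

Run:
```python
from h import *
plan((*tr(55,-108),11.5),65.7)
```

```text
t 7.15 pos [ 594.3 -423.    36.7] rpy [-179.23   -0.42   65.63] gap 59.7 F [ 0.3  0.6 -0. ] q [ 24.  55.  20.  75. -20.  54.  24.]
rotvec [-0.0134 -0.0074 -0.0012] shift cm now-frame [-0.223  0.605  2.507]  target-frame [-0.205  0.571  2.516]
```

move_arm(increments=[{"claw": 0.1,"x": -0.1,"y": 0.2,"z": 0.6,"rx": -0.006,"ry": -0.003,"rz": 0},{"claw": 0.1,"x": -0.1,"y": 0.2,"z": 0.6,"rx": -0.006,"ry": -0.003,"rz": 0},{"claw": 0.1,"x": 0,"y": 0,"z": 0.5,"rx": 0,"ry": 0,"rz": 0},{"claw": 0.1,"x": 0,"y": 0,"z": 0.3,"rx": 0,"ry": 0,"rz": 0},{"claw": 0.1,"x": 0,"y": 0,"z": 0.1,"rx": 0,"ry": 0,"rz": 0},{"claw": 0.1,"x": 0,"y": 0,"z": 0,"rx": 0,"ry": 0,"rz": 0},{"claw": 0.1,"x": 0,"y": 0,"z": 0,"rx": 0,"ry": 0,"rz": 0}])

```text
t: 7.73
tool_pos: [600.0, -427.4, 16.8]
orientation: [179.7, 0.0, 65.7]
ft_force: [-0.4, 0.7, -0.7]
finger_gap: 0.643
```

Run:
```python
from h import *
plan((*tr(55,-108),11.5),65.7)
```

```text
t 7.73 pos [ 600.  -427.4   16.8] rpy [179.68   0.    65.73] gap 59.8 F [-0.4  0.7 -0.7] q [ 25.  56.  19.  76. -20.  51.  24.]
rotvec [0.0057 0.     0.0005] shift cm now-frame [-0.039 -0.129  0.528]  target-frame [-0.039 -0.126  0.529]
```

move_arm(increments=[{"claw": 0.1,"x": 0,"y": 0,"z": 0.2,"rx": 0.004,"ry": 0,"rz": 0},{"claw": 0.1,"x": 0,"y": 0,"z": 0.1,"rx": 0,"ry": 0,"rz": 0},{"claw": 0.1,"x": 0,"y": 0,"z": 0.1,"rx": 0,"ry": 0,"rz": 0},{"claw": 0.1,"x": 0,"y": 0,"z": 0.1,"rx": 0,"ry": 0,"rz": 0},{"claw": 0.1,"x": 0,"y": 0,"z": 0,"rx": 0,"ry": 0,"rz": 0},{"claw": 0.1,"x": 0,"y": 0,"z": 0,"rx": 0,"ry": 0,"rz": 0}])

```text
t: 8.23
tool_pos: [600.4, -428.2, 12.3]
orientation: [179.8, 0.0, 65.7]
ft_force: [-0.3, 0.6, -0.2]
finger_gap: 0.641
```

move_arm(increments=[{"claw": 0.1,"x": 0,"y": 0,"z": 0.08,"rx": 0,"ry": 0,"rz": 0},{"claw": 0.1,"x": 0,"y": 0,"z": 0,"rx": 0,"ry": 0,"rz": 0},{"claw": 0.36,"x": 0,"y": 0,"z": 0,"rx": 0,"ry": 0,"rz": 0},{"claw": 0.45,"x": 0,"y": 0,"z": 0,"rx": 0,"ry": 0,"rz": 0},{"claw": 0.5,"x": 0,"y": 0,"z": 0,"rx": 0,"ry": 0,"rz": 0},{"claw": 0.5,"x": 0,"y": 0,"z": -0.5,"rx": 0,"ry": 0,"rz": 0},{"claw": 0.5,"x": 0,"y": 0,"z": -1.5,"rx": 0,"ry": 0,"rz": 0},{"claw": 0.6,"x": 0,"y": 0,"z": -2.5,"rx": 0,"ry": 0,"rz": 0},{"claw": 0.68,"x": 0,"y": 0,"z": -3,"rx": 0,"ry": 0,"rz": 0},{"claw": 0.68,"x": 0,"y": 0,"z": -3,"rx": 0,"ry": 0,"rz": 0},{"claw": 0.68,"x": 0,"y": 0,"z": -2,"rx": 0,"ry": 0,"rz": 0}])

```text
t: 9.15
tool_pos: [597.8, -426.3, 140.3]
orientation: [-179.6, -0.1, 65.7]
ft_force: [0.1, -0.9, 0.4]
finger_gap: 0.838
```

Run:
```python
from h import *
plan((549.5,180,130),20)
snap('d3.png','scene',(120,130,440,350),2.5)
snap('d3t.png','top',(120,140,520,320),2)
```

```text
t 9.15 pos [ 597.8 -426.3  140.3] rpy [-1.7964e+02 -6.0000e-02  6.5670e+01] gap 77.9 F [ 0.1 -0.9  0.4] q [ 24.  49.  22.  70. -18.  65.  22.]
rotvec [-0.0064  0.0014  0.7971] shift cm now-frame [ 53.253 -29.371   1.276]  target-frame [ 16.2   -58.623   1.031]
```

move_arm(increments=[{"claw": 0,"x": 0,"y": 0,"z": 0,"rx": 0,"ry": 0,"rz": -0.12},{"claw": 0,"x": 0,"y": 0,"z": 0,"rx": 0,"ry": 0,"rz": -0.12},{"claw": 0,"x": 0,"y": 0,"z": 0,"rx": 0,"ry": 0,"rz": -0.12},{"claw": 0,"x": 0,"y": 0,"z": 0,"rx": 0,"ry": 0,"rz": -0.12},{"claw": 0,"x": 0,"y": 0,"z": 0,"rx": 0,"ry": 0,"rz": -0.12},{"claw": 0,"x": 1,"y": -0.25,"z": 0,"rx": 0,"ry": 0,"rz": -0.02},{"claw": 0,"x": 3,"y": -0.77,"z": 0.3,"rx": 0,"ry": 0,"rz": 0},{"claw": 0,"x": 3.5,"y": -0.9,"z": 0.5,"rx": 0,"ry": 0,"rz": 0},{"claw": 0,"x": 3.5,"y": -0.9,"z": 0.5,"rx": 0,"ry": 0,"rz": 0},{"claw": 0,"x": 3.5,"y": -0.9,"z": 0.5,"rx": 0,"ry": 0,"rz": 0},{"claw": 0,"x": 3.5,"y": -0.9,"z": 0.5,"rx": 0,"ry": 0,"rz": 0},{"claw": 0,"x": 3.5,"y": -0.9,"z": 0.5,"rx": 0,"ry": 0,"rz": 0},{"claw": 0,"x": 3.5,"y": -0.9,"z": 0.5,"rx": 0,"ry": 0,"rz": 0},{"claw": 0,"x": 3.5,"y": -0.9,"z": 0.5,"rx": 0,"ry": 0,"rz": 0},{"claw": 0,"x": 2,"y": -0.5,"z": 0.5,"rx": 0,"ry": 0,"rz": 0},{"claw": 0,"x": 0.7,"y": -0.2,"z": 0.5,"rx": 0,"ry": 0,"rz": 0},{"claw": 0,"x": 0,"y": 0,"z": 0,"rx": 0,"ry": 0,"rz": 0},{"claw": 0,"x": 0,"y": 0,"z": 0,"rx": 0,"ry": 0,"rz": 0}])

```text
t: 10.75
tool_pos: [436.9, -128.9, 92.2]
orientation: [-179.6, 0.2, 102.8]
ft_force: [-0.8, -0.2, 0.1]
finger_gap: 0.498
```

Run:
```python
from h import *
plan((448,-128.6,40),102.5)
```

```text
t 10.75 pos [ 436.9 -128.9   92.2] rpy [-1.7964e+02  1.7000e-01  1.0278e+02] gap 46.3 F [-0.8 -0.2  0.1] q [  5.  30.  12. 121. -11.  30.  38.]
rotvec [-0.0063  0.0029  0.0049] shift cm now-frame [-0.201  1.124  5.218]  target-frame [-0.211  1.092  5.225]
```

move_arm(increments=[{"claw": 0,"x": -0.1,"y": 0.4,"z": 1.2,"rx": -0.003,"ry": 0.001,"rz": 0},{"claw": 0,"x": -0.1,"y": 0.4,"z": 1.2,"rx": -0.003,"ry": 0.001,"rz": 0},{"claw": 0,"x": 0,"y": 0.1,"z": 1.2,"rx": 0,"ry": 0,"rz": 0},{"claw": 0,"x": 0,"y": 0,"z": 1.0,"rx": 0,"ry": 0,"rz": 0},{"claw": 0,"x": 0,"y": 0,"z": 0.3,"rx": 0,"ry": 0,"rz": 0},{"claw": 0,"x": 0,"y": 0,"z": 0,"rx": 0,"ry": 0,"rz": 0},{"claw": 0,"x": 0,"y": 0,"z": 0,"rx": 0,"ry": 0,"rz": 0}])

```text
t: 11.33
tool_pos: [453.4, -138.3, 44.3]
orientation: [179.4, 0.6, 102.2]
ft_force: [-0.5, 0.4, -0.2]
finger_gap: 0.5
```

Run:
```python
from h import *
plan((448,-128.6,3.5),102.5)
snap('c1.png','scene',(250,150,410,270),5)
```

```text
t 11.33 pos [ 453.4 -138.3   44.3] rpy [179.41   0.62 102.23] gap 46.5 F [-0.5  0.4 -0.2] q [  8.  36.  10. 121. -13.  23.  40.]
rotvec [ 0.0102  0.0109 -0.0047] shift cm now-frame [ 1.108 -0.367  4.063]  target-frame [ 1.065 -0.321  4.078]
```

move_arm(increments=[{"claw": 0,"x": 0.4,"y": -0.15,"z": 0.4,"rx": 0.005,"ry": 0.005,"rz": 0},{"claw": 0,"x": 0.4,"y": -0.15,"z": 0.4,"rx": 0.003,"ry": 0.003,"rz": 0},{"claw": 0,"x": 0,"y": 0,"z": 0.2,"rx": 0,"ry": 0,"rz": 0},{"claw": 0,"x": 0,"y": 0,"z": 0,"rx": 0,"ry": 0,"rz": 0},{"claw": 0,"x": 0,"y": 0,"z": 0,"rx": 0,"ry": 0,"rz": 0}])

```text
t: 11.8
tool_pos: [449.7, -131.0, 35.1]
orientation: [179.7, 0.2, 102.2]
ft_force: [-0.3, 0.3, -0.7]
finger_gap: 0.5
```

Run:
```python
from h import *
plan((448,-128.6,3.5),102.5)
```

```text
t 11.8 pos [ 449.7 -131.    35.1] rpy [179.72   0.22 102.22] gap 46.5 F [-0.3  0.3 -0.7] q [  8.  37.   9. 122. -14.  22.  40.]
rotvec [ 0.0048  0.0039 -0.0049] shift cm now-frame [ 0.284 -0.125  3.158]  target-frame [ 0.272 -0.109  3.16 ]
```

move_arm(increments=[{"claw": 0,"x": 0.1,"y": -0.05,"z": 0.8,"rx": 0.002,"ry": 0.002,"rz": 0},{"claw": 0,"x": 0.1,"y": -0.05,"z": 0.8,"rx": 0.002,"ry": 0.002,"rz": 0},{"claw": 0,"x": 0,"y": 0,"z": 0.7,"rx": 0,"ry": 0,"rz": 0},{"claw": 0,"x": 0,"y": 0,"z": 0.4,"rx": 0,"ry": 0,"rz": 0},{"claw": 0,"x": 0,"y": 0,"z": 0.1,"rx": 0,"ry": 0,"rz": 0},{"claw": 0,"x": 0,"y": 0,"z": 0,"rx": 0,"ry": 0,"rz": 0}])

```text
t: 12.3
tool_pos: [448.1, -128.9, 3.7]
orientation: [-180.0, -0.1, 102.2]
ft_force: [-0.5, -0.7, 0.5]
finger_gap: 0.501
```

Run:
```python
from h import *
plan((448,-128.6,3.5),102.5)
```

```text
t 12.3 pos [ 448.1 -128.9    3.7] rpy [-1.8000e+02 -5.0000e-02  1.0224e+02] gap 46.6 F [-0.5 -0.7  0.5] q [  9.  40.   7. 123. -15.  18.  41.]
rotvec [-0.0001 -0.0009 -0.0045] shift cm now-frame [ 0.034 -0.006  0.018]  target-frame [ 0.034 -0.006  0.018]
```

move_arm(increments=[{"claw": -0.3,"x": 0,"y": 0,"z": 0,"rx": 0,"ry": 0,"rz": 0},{"claw": -0.45,"x": 0,"y": 0,"z": 0,"rx": 0,"ry": 0,"rz": 0},{"claw": -0.52,"x": 0,"y": 0,"z": 0,"rx": 0,"ry": 0,"rz": 0},{"claw": -0.6,"x": 0,"y": 0,"z": 0,"rx": 0,"ry": 0,"rz": 0},{"claw": -0.7,"x": 0,"y": 0,"z": 0,"rx": 0,"ry": 0,"rz": 0},{"claw": -0.7,"x": 0,"y": 0,"z": 0,"rx": 0,"ry": 0,"rz": 0}], force=10)

```text
t: 12.8
tool_pos: [448.5, -129.3, 4.0]
orientation: [180.0, -0.0, 102.2]
ft_force: [0.5, -0.5, -0.1]
finger_gap: 0.235
```

Run:
```python
from h import *
plan((*tr(-80,38),100),65.7)
```

```text
t 12.8 pos [ 448.5 -129.3    4. ] rpy [ 1.7995e+02 -1.0000e-02  1.0222e+02] gap 21.9 F [ 0.5 -0.5 -0.1] q [  9.  40.   7. 123. -15.  18.  41.]
rotvec [ 7.000e-04 -5.000e-04  6.374e-01] shift cm now-frame [-12.534   6.217  -9.593]  target-frame [-6.38  12.45  -9.595]
```

move_arm(increments=[{"claw": -0.7,"x": 0,"y": 0,"z": -0.4,"rx": 0,"ry": 0,"rz": 0},{"claw": -0.7,"x": 0,"y": 0,"z": -1,"rx": 0,"ry": 0,"rz": 0},{"claw": -0.7,"x": 0,"y": 0,"z": -1.5,"rx": 0,"ry": 0,"rz": 0.06},{"claw": -0.7,"x": 0,"y": 0,"z": -1.7,"rx": 0,"ry": 0,"rz": 0.11},{"claw": -0.7,"x": 0,"y": 0,"z": -1.7,"rx": 0,"ry": 0,"rz": 0.11},{"claw": -0.7,"x": 0,"y": 0,"z": -1.5,"rx": 0,"ry": 0,"rz": 0.11},{"claw": -0.7,"x": 0,"y": 0,"z": -0.7,"rx": 0,"ry": 0,"rz": 0.11},{"claw": -0.7,"x": 0,"y": 0,"z": 0,"rx": 0,"ry": 0,"rz": 0.08},{"claw": -0.7,"x": 0,"y": 0,"z": 0,"rx": 0,"ry": 0,"rz": 0.02},{"claw": -0.7,"x": -0.5,"y": 1,"z": 0,"rx": 0,"ry": 0,"rz": 0},{"claw": -0.7,"x": -1.1,"y": 2.2,"z": 0,"rx": 0,"ry": 0,"rz": 0},{"claw": -0.7,"x": -1.3,"y": 2.5,"z": 0,"rx": 0,"ry": 0,"rz": 0},{"claw": -0.7,"x": -1.3,"y": 2.5,"z": 0,"rx": 0,"ry": 0,"rz": 0},{"claw": -0.7,"x": -1.1,"y": 2.0,"z": 0,"rx": 0,"ry": 0,"rz": 0},{"claw": -0.7,"x": -0.6,"y": 1.1,"z": 0,"rx": 0,"ry": 0,"rz": 0},{"claw": -0.7,"x": -0.2,"y": 0.4,"z": 0,"rx": 0,"ry": 0,"rz": 0},{"claw": -0.7,"x": 0,"y": 0,"z": 0,"rx": 0,"ry": 0,"rz": 0},{"claw": -0.7,"x": 0,"y": 0,"z": 0,"rx": 0,"ry": 0,"rz": 0}])

```text
t: 14.3
tool_pos: [533.0, -238.1, 91.9]
orientation: [-179.6, -0.2, 67.1]
ft_force: [0.7, -0.6, -0.7]
finger_gap: 0.229
```

Run:
```python
from h import *
plan((*tr(-80,38),50),65.7)
snap('c2.png','scene',(140,130,380,310),3)
```

```text
t 14.3 pos [ 533.  -238.1   91.9] rpy [-179.63   -0.24   67.08] gap 21.3 F [ 0.7 -0.6 -0.7] q [  8.  40.  23. 101. -21.  44.  19.]
rotvec [-0.0064 -0.0041  0.0241] shift cm now-frame [0.044 0.301 4.189]  target-frame [0.068 0.272 4.19 ]
```

move_arm(increments=[{"claw": -0.7,"x": 0,"y": 0.1,"z": 1,"rx": -0.003,"ry": -0.002,"rz": 0.01},{"claw": -0.7,"x": 0,"y": 0.1,"z": 1.5,"rx": -0.003,"ry": -0.002,"rz": 0.01},{"claw": -0.7,"x": 0,"y": 0,"z": 1.5,"rx": 0,"ry": 0,"rz": 0},{"claw": -0.7,"x": 0,"y": 0,"z": 1.4,"rx": 0,"ry": 0,"rz": 0},{"claw": -0.7,"x": 0,"y": 0,"z": 0.8,"rx": 0,"ry": 0,"rz": 0},{"claw": -0.7,"x": 0,"y": 0,"z": 0.2,"rx": 0,"ry": 0,"rz": 0},{"claw": -0.7,"x": 0,"y": 0,"z": 0,"rx": 0,"ry": 0,"rz": 0},{"claw": -0.7,"x": 0,"y": 0,"z": 0,"rx": 0,"ry": 0,"rz": 0}])

```text
t: 15.02
tool_pos: [531.6, -230.4, 23.0]
orientation: [-179.6, -0.2, 66.2]
ft_force: [-0.4, 0.1, -0.7]
finger_gap: 0.237
```

Run:
```python
from h import *
plan((*tr(-80,38),10.5),65.7)
```

```text
t 15.02 pos [ 531.6 -230.4   23. ] rpy [-179.63   -0.23   66.23] gap 22.0 F [-0.4  0.1 -0.7] q [  9.  45.  20. 104. -25.  36.  20.]
rotvec [-0.0065 -0.004   0.0092] shift cm now-frame [-0.594  0.721  1.245]  target-frame [-0.582  0.718  1.252]
```

move_arm(increments=[{"claw": -0.7,"x": -0.2,"y": 0.25,"z": 0.15,"rx": -0.003,"ry": -0.002,"rz": 0.004},{"claw": -0.7,"x": -0.2,"y": 0.25,"z": 0.2,"rx": -0.002,"ry": -0.001,"rz": 0.004},{"claw": -0.7,"x": 0,"y": 0,"z": 0.2,"rx": 0,"ry": 0,"rz": 0},{"claw": -0.7,"x": 0,"y": 0,"z": 0,"rx": 0,"ry": 0,"rz": 0},{"claw": -0.7,"x": 0,"y": 0,"z": 0,"rx": 0,"ry": 0,"rz": 0}])

```text
t: 15.43
tool_pos: [536.6, -237.6, 19.5]
orientation: [179.7, -0.0, 65.7]
ft_force: [0.3, 0.9, 0.3]
finger_gap: 0.236
```

Run:
```python
from h import *
plan((*tr(-80,38),10.5),65.7)
```

```text
t 15.43 pos [ 536.6 -237.6   19.5] rpy [ 1.7975e+02 -3.0000e-02  6.5730e+01] gap 22.0 F [0.3 0.9 0.3] q [ 10.  46.  20. 103. -25.  35.  20.]
rotvec [ 0.0044 -0.0005  0.0005] shift cm now-frame [-0.135 -0.037  0.897]  target-frame [-0.134 -0.033  0.897]
```

move_arm(increments=[{"claw": -0.7,"x": 0,"y": 0,"z": 0.3,"rx": 0.002,"ry": 0,"rz": 0},{"claw": -0.7,"x": 0,"y": 0,"z": 0.25,"rx": 0.002,"ry": 0,"rz": 0},{"claw": -0.7,"x": 0,"y": 0,"z": 0.15,"rx": 0,"ry": 0,"rz": 0},{"claw": -0.7,"x": 0,"y": 0,"z": 0.1,"rx": 0,"ry": 0,"rz": 0},{"claw": -0.7,"x": 0,"y": 0,"z": 0,"rx": 0,"ry": 0,"rz": 0},{"claw": -0.7,"x": 0,"y": 0,"z": 0,"rx": 0,"ry": 0,"rz": 0}])

```text
t: 15.93
tool_pos: [536.8, -237.7, 10.9]
orientation: [180.0, -0.0, 65.7]
ft_force: [0.6, 0.5, -0.2]
finger_gap: 0.237
```

move_arm(increments=[{"claw": -0.7,"x": 0,"y": 0,"z": 0.06,"rx": 0,"ry": 0,"rz": 0},{"claw": -0.7,"x": 0,"y": 0,"z": 0,"rx": 0,"ry": 0,"rz": 0},{"claw": -0.45,"x": 0,"y": 0,"z": 0,"rx": 0,"ry": 0,"rz": 0},{"claw": -0.25,"x": 0,"y": 0,"z": 0,"rx": 0,"ry": 0,"rz": 0},{"claw": -0.25,"x": 0,"y": 0,"z": 0,"rx": 0,"ry": 0,"rz": 0},{"claw": -0.25,"x": 0,"y": 0,"z": -0.5,"rx": 0,"ry": 0,"rz": 0},{"claw": -0.25,"x": 0,"y": 0,"z": -1.5,"rx": 0,"ry": 0,"rz": 0},{"claw": -0.25,"x": 0,"y": 0,"z": -2.5,"rx": 0,"ry": 0,"rz": 0},{"claw": 0,"x": 0,"y": 0,"z": -3,"rx": 0,"ry": 0,"rz": 0},{"claw": 0.4,"x": 0,"y": 0,"z": -3,"rx": 0,"ry": 0,"rz": 0},{"claw": 0.68,"x": 0,"y": 0,"z": -2,"rx": 0,"ry": 0,"rz": 0}])

```text
t: 16.85
tool_pos: [533.3, -236.2, 136.5]
orientation: [-179.3, -0.0, 65.7]
ft_force: [0.8, 0.2, 0.3]
finger_gap: 0.537
```

```bash
cat > dish.py <<'E'
from h import *
def finddishes(roi=(130,130,530,330)):
    im=cams.read_camera('top')[:,:,::-1].copy();cv2.imwrite('raw_top.png',im);hsv=cv2.cvtColor(im,cv2.COLOR_BGR2HSV)
    m=cv2.inRange(hsv,(0,0,110),(179,90,255));x0,y0,x1,y1=roi;M=np.zeros_like(m);M[y0:y1,x0:x1]=m[y0:y1,x0:x1]
    cs,_=cv2.findContours(M,cv2.RETR_EXTERNAL,cv2.CHAIN_APPROX_NONE)
    for c in cs:
        a=cv2.contourArea(c);(x,y),(w,h),_=cv2.minAreaRect(c)
        if 250<a<650 and max(w,h)<1.35*min(w,h):
            mm=cv2.moments(c);p=px2w('top',mm['m10']/mm['m00'],mm['m01']/mm['m00'],32);print('dish?',a,p.round(1))
E
python3 - <<'E'
from dish import *
finddishes()
plan((549.5,180,130),20)
snap('c3.png','scene',(140,130,380,310),3)
E
```

```text
dish? 505.0 [549.1 179.9  32. ]
t 16.9 pos [ 535.4 -237.5  140.1] rpy [-1.7973e+02 -3.0000e-02  6.5660e+01] gap 54.3 F [ 0.2 -1.7  2.4] q [  6.  37.  26.  98. -20.  50.  16.]
rotvec [-0.0046  0.0013  0.7969] shift cm now-frame [ 38.621 -15.922   1.11 ]  target-frame [ 15.601 -38.754   1.014]
```

```bash
python3 - <<'E'
from h import *
snap('t5.png','top',(120,140,400,320),2.8)
E
python3 - <<'E'
from h import *
plan((549.3,180,60),35)
E
```

```text
t 17.0 pos [ 533.7 -236.2  135.7] rpy [-1.7941e+02 -4.0000e-02  6.5690e+01] gap 62.5 F [-0.1 -0.4 -0.4] q [  6.  37.  25.  99. -20.  50.  16.]
rotvec [-0.0102  0.0021  0.5356] shift cm now-frame [ 38.565 -15.64    7.755]  target-frame [ 25.147 -33.202   7.566]
```

move_arm(increments=[{"claw": 0.68,"x": 0,"y": 0,"z": -0.3,"rx": -0.004,"ry": 0,"rz": 0.12},{"claw": 0.68,"x": 0,"y": 0,"z": -0.3,"rx": -0.004,"ry": 0,"rz": 0.12},{"claw": 0.68,"x": 0,"y": 0,"z": 0,"rx": 0,"ry": 0,"rz": 0.12},{"claw": 0.68,"x": 0,"y": 0,"z": 0,"rx": 0,"ry": 0,"rz": 0.12},{"claw": 0.68,"x": 0.8,"y": -1.1,"z": 0,"rx": 0,"ry": 0,"rz": 0.04},{"claw": 0.68,"x": 2,"y": -2.7,"z": 0,"rx": 0,"ry": 0,"rz": 0},{"claw": 0.68,"x": 2.2,"y": -2.9,"z": 0,"rx": 0,"ry": 0,"rz": 0},{"claw": 0.68,"x": 2.2,"y": -2.9,"z": 0,"rx": 0,"ry": 0,"rz": 0},{"claw": 0.68,"x": 2.2,"y": -2.9,"z": 0,"rx": 0,"ry": 0,"rz": 0},{"claw": 0.68,"x": 2.2,"y": -2.9,"z": 0,"rx": 0,"ry": 0,"rz": 0},{"claw": 0.68,"x": 2.2,"y": -2.9,"z": 0,"rx": 0,"ry": 0,"rz": 0},{"claw": 0.68,"x": 2.2,"y": -2.9,"z": 0,"rx": 0,"ry": 0,"rz": 0},{"claw": 0.68,"x": 2.2,"y": -2.9,"z": 0,"rx": 0,"ry": 0,"rz": 0},{"claw": 0.68,"x": 2.2,"y": -2.9,"z": 1,"rx": 0,"ry": 0,"rz": 0},{"claw": 0.68,"x": 2.0,"y": -2.7,"z": 1,"rx": 0,"ry": 0,"rz": 0},{"claw": 0.68,"x": 1.4,"y": -1.8,"z": 1,"rx": 0,"ry": 0,"rz": 0},{"claw": 0.68,"x": 0.6,"y": -0.8,"z": 1,"rx": 0,"ry": 0,"rz": 0},{"claw": 0.68,"x": 0,"y": 0,"z": 1,"rx": 0,"ry": 0,"rz": 0},{"claw": 0.68,"x": 0,"y": 0,"z": 0,"rx": 0,"ry": 0,"rz": 0},{"claw": 0.68,"x": 0,"y": 0,"z": 0,"rx": 0,"ry": 0,"rz": 0}])

```text
t: 18.67
tool_pos: [533.4, 185.6, 63.3]
orientation: [-178.6, 2.5, 34.0]
ft_force: [1.1, -0.5, 0.3]
finger_gap: 0.841
```

Run:
```python
from h import *
plan((549.3,180,45),35)
```

```text
t 18.67 pos [533.4 185.6  63.3] rpy [-178.58    2.5    33.98] gap 78.2 F [ 1.1 -0.5  0.3] q [-41.  44.  34. 103. -33.  46. -46.]
rotvec [-0.0251  0.0434 -0.0184] shift cm now-frame [1.09  1.397 1.755]  target-frame [0.987 1.371 1.835]
```

move_arm(increments=[{"claw": 0.68,"x": 0.35,"y": 0.5,"z": 0.4,"rx": -0.01,"ry": 0.018,"rz": -0.008},{"claw": 0.68,"x": 0.35,"y": 0.5,"z": 0.4,"rx": -0.01,"ry": 0.018,"rz": -0.008},{"claw": 0.68,"x": 0.1,"y": 0.2,"z": 0.4,"rx": 0,"ry": 0,"rz": 0},{"claw": 0.68,"x": 0,"y": 0,"z": 0.2,"rx": 0,"ry": 0,"rz": 0},{"claw": 0.68,"x": 0,"y": 0,"z": 0,"rx": 0,"ry": 0,"rz": 0},{"claw": 0.68,"x": 0,"y": 0,"z": 0,"rx": 0,"ry": 0,"rz": 0}])

```text
t: 19.17
tool_pos: [548.6, 165.5, 50.4]
orientation: [179.9, 0.5, 33.7]
ft_force: [-0.8, -0.6, 0.7]
finger_gap: 0.838
```

Run:
```python
from h import *
plan((549.3,180,5),35)
```

```text
t 19.17 pos [548.6 165.5  50.4] rpy [179.88   0.51  33.74] gap 77.9 F [-0.8 -0.6  0.7] q [-39.  45.  33. 104. -35.  41. -43.]
rotvec [ 0.0019  0.009  -0.0219] shift cm now-frame [ 0.907 -1.172  4.534]  target-frame [ 0.892 -1.143  4.544]
```

move_arm(increments=[{"claw": 0.68,"x": 0.4,"y": -0.5,"z": 0,"rx": 0,"ry": 0,"rz": 0},{"claw": 0.68,"x": 0.3,"y": -0.4,"z": 0,"rx": 0,"ry": 0,"rz": 0},{"claw": 0.68,"x": 0,"y": 0,"z": 0,"rx": 0,"ry": 0,"rz": 0},{"claw": 0.68,"x": 0,"y": 0,"z": 0,"rx": 0,"ry": 0,"rz": 0}])

```text
t: 19.5
tool_pos: [550.1, 177.7, 51.4]
orientation: [179.9, 0.4, 33.7]
ft_force: [-0.8, 0.5, -0.2]
finger_gap: 0.84
```

Run:
```python
from h import *
plan((549.3,180,5),35)
```

```text
t 19.5 pos [550.1 177.7  51.4] rpy [179.88   0.44  33.67] gap 78.1 F [-0.8  0.5 -0.2] q [-40.  45.  33. 104. -35.  42. -44.]
rotvec [ 0.002   0.0077 -0.0231] shift cm now-frame [ 0.094 -0.247  4.637]  target-frame [ 0.064 -0.236  4.638]
```

move_arm(increments=[{"claw": 0.68,"x": 0,"y": -0.1,"z": 1.0,"rx": 0,"ry": 0,"rz": 0},{"claw": 0.68,"x": 0,"y": -0.1,"z": 1.0,"rx": 0,"ry": 0,"rz": 0},{"claw": 0.68,"x": 0,"y": 0,"z": 1.0,"rx": 0,"ry": 0,"rz": 0},{"claw": 0.68,"x": 0,"y": 0,"z": 0.8,"rx": 0,"ry": 0,"rz": 0},{"claw": 0.68,"x": 0,"y": 0,"z": 0.5,"rx": 0,"ry": 0,"rz": 0},{"claw": 0.68,"x": 0,"y": 0,"z": 0.1,"rx": 0,"ry": 0,"rz": 0},{"claw": 0.68,"x": 0,"y": 0,"z": 0,"rx": 0,"ry": 0,"rz": 0}])

```text
t: 20.08
tool_pos: [547.1, 180.3, 1.0]
orientation: [180.0, 0.6, 33.8]
ft_force: [-0.5, -0.4, 0.4]
finger_gap: 0.839
```

Run:
```python
from h import *
plan((549.3,180,5),35)
```

```text
t 20.08 pos [547.1 180.3   1. ] rpy [179.96   0.61  33.8 ] gap 78.0 F [-0.5 -0.4  0.4] q [-38.  49.  29. 105. -38.  37. -42.]
rotvec [ 0.0006  0.0107 -0.021 ] shift cm now-frame [ 0.162  0.153 -0.399]  target-frame [ 0.163  0.156 -0.397]
```

move_arm(increments=[{"claw": 0.6,"x": 0.1,"y": 0.1,"z": -0.35,"rx": 0,"ry": 0,"rz": 0},{"claw": 0.4,"x": 0,"y": 0,"z": 0,"rx": 0,"ry": 0,"rz": 0},{"claw": 0.32,"x": 0,"y": 0,"z": 0,"rx": 0,"ry": 0,"rz": 0},{"claw": 0.25,"x": 0,"y": 0,"z": 0,"rx": 0,"ry": 0,"rz": 0},{"claw": 0.1,"x": 0,"y": 0,"z": 0,"rx": 0,"ry": 0,"rz": 0},{"claw": 0.1,"x": 0,"y": 0,"z": 0,"rx": 0,"ry": 0,"rz": 0},{"claw": 0.1,"x": 0,"y": 0,"z": 0,"rx": 0,"ry": 0,"rz": 0}], force=10)

```text
t: 20.67
tool_pos: [549.5, 179.8, 6.0]
orientation: [179.9, 0.5, 33.8]
ft_force: [-0.5, 0.2, -0.7]
finger_gap: 0.644
```

move_arm(increments=[{"claw": 0.1,"x": 0,"y": 0,"z": -0.4,"rx": 0,"ry": 0,"rz": 0},{"claw": 0.1,"x": 0,"y": 0,"z": -1.2,"rx": 0,"ry": 0,"rz": 0},{"claw": 0.1,"x": 0,"y": 0,"z": -2.5,"rx": 0,"ry": 0,"rz": -0.06},{"claw": 0.1,"x": 0,"y": 0,"z": -3,"rx": 0,"ry": 0,"rz": -0.11},{"claw": 0.1,"x": 0,"y": 0,"z": -3,"rx": 0,"ry": 0,"rz": -0.11},{"claw": 0.1,"x": 0,"y": 0,"z": -2.5,"rx": 0,"ry": 0,"rz": -0.11},{"claw": 0.1,"x": 0,"y": 0,"z": -1,"rx": 0,"ry": 0,"rz": -0.1},{"claw": 0.1,"x": 0,"y": 0,"z": 0,"rx": 0,"ry": 0,"rz": -0.04},{"claw": 0.1,"x": 0,"y": 0,"z": 0,"rx": 0,"ry": 0,"rz": 0}])

```text
t: 21.42
tool_pos: [550.3, 179.1, 154.6]
orientation: [-180.0, 0.6, 65.5]
ft_force: [0.6, -0.5, -0.8]
finger_gap: 0.644
```

Run:
```python
from h import *
plan((*tr(55,-38),100),65.7)
```

```text
t 21.42 pos [550.3 179.1 154.6] rpy [-179.97    0.57   65.48] gap 59.9 F [ 0.6 -0.5 -0.8] q [-39.  36.  29.  99. -21.  52. -25.]
rotvec [-0.0005  0.01   -0.0039] shift cm now-frame [-46.099  29.544   5.902]  target-frame [-46.269  29.363   5.455]
```

move_arm(increments=[{"claw": 0.1,"x": -1,"y": 0.6,"z": 0,"rx": 0,"ry": 0,"rz": 0},{"claw": 0.1,"x": -2.5,"y": 1.6,"z": 0,"rx": 0,"ry": 0,"rz": 0},{"claw": 0.1,"x": -3.3,"y": 2.1,"z": 0,"rx": 0,"ry": 0,"rz": 0},{"claw": 0.1,"x": -3.3,"y": 2.1,"z": 0,"rx": 0,"ry": 0,"rz": 0},{"claw": 0.1,"x": -3.3,"y": 2.1,"z": 0,"rx": 0,"ry": 0,"rz": 0},{"claw": 0.1,"x": -3.3,"y": 2.1,"z": 0,"rx": 0,"ry": 0,"rz": 0},{"claw": 0.1,"x": -3.3,"y": 2.1,"z": 0,"rx": 0,"ry": 0,"rz": 0},{"claw": 0.1,"x": -3.3,"y": 2.1,"z": 0,"rx": 0,"ry": 0,"rz": 0},{"claw": 0.1,"x": -3.3,"y": 2.1,"z": 0,"rx": 0,"ry": 0,"rz": 0},{"claw": 0.1,"x": -3.3,"y": 2.1,"z": 0,"rx": 0,"ry": 0,"rz": 0},{"claw": 0.1,"x": -3.3,"y": 2.1,"z": 0,"rx": 0,"ry": 0,"rz": 0},{"claw": 0.1,"x": -3.3,"y": 2.1,"z": 0,"rx": 0,"ry": 0,"rz": 0},{"claw": 0.1,"x": -3.3,"y": 2.1,"z": 0,"rx": 0,"ry": 0,"rz": 0},{"claw": 0.1,"x": -3,"y": 1.9,"z": 1,"rx": 0,"ry": 0,"rz": 0},{"claw": 0.1,"x": -1.6,"y": 1,"z": 1.5,"rx": 0,"ry": 0,"rz": 0},{"claw": 0.1,"x": -0.6,"y": 0.4,"z": 1.5,"rx": 0,"ry": 0,"rz": 0},{"claw": 0.1,"x": 0,"y": 0,"z": 1,"rx": 0,"ry": 0,"rz": 0},{"claw": 0.1,"x": 0,"y": 0,"z": 0,"rx": 0,"ry": 0,"rz": 0},{"claw": 0.1,"x": 0,"y": 0,"z": 0,"rx": 0,"ry": 0,"rz": 0}])

```text
t: 23.0
tool_pos: [603.1, -384.4, 95.6]
orientation: [-178.5, 1.6, 64.0]
ft_force: [0.3, -0.1, -0.2]
finger_gap: 0.642
```

Run:
```python
from h import *
plan((*tr(55,-38),45),65.7)
```

```text
t 23.0 pos [ 603.1 -384.4   95.6] rpy [-178.48    1.61   63.98] gap 59.7 F [ 0.3 -0.1 -0.2] q [ 17.  51.  26.  76. -21.  60.  20.]
rotvec [-0.027   0.0277 -0.0304] shift cm now-frame [3.091 1.405 4.941]  target-frame [2.91  1.361 5.061]
```

move_arm(increments=[{"claw": 0.1,"x": 0,"y": 0,"z": 0,"rx": -0.025,"ry": 0.025,"rz": -0.028},{"claw": 0.1,"x": 0.6,"y": 0.3,"z": 0.5,"rx": 0,"ry": 0,"rz": 0},{"claw": 0.1,"x": 1,"y": 0.5,"z": 1.0,"rx": 0,"ry": 0,"rz": 0},{"claw": 0.1,"x": 0.9,"y": 0.4,"z": 1.2,"rx": 0,"ry": 0,"rz": 0},{"claw": 0.1,"x": 0.2,"y": 0.1,"z": 1.2,"rx": 0,"ry": 0,"rz": 0},{"claw": 0.1,"x": 0,"y": 0,"z": 0.6,"rx": 0,"ry": 0,"rz": 0},{"claw": 0.1,"x": 0,"y": 0,"z": 0,"rx": 0,"ry": 0,"rz": 0},{"claw": 0.1,"x": 0,"y": 0,"z": 0,"rx": 0,"ry": 0,"rz": 0}])

```text
t: 23.67
tool_pos: [634.8, -354.6, 48.3]
orientation: [179.8, 0.3, 66.4]
ft_force: [-0.0, -1.9, -0.5]
finger_gap: 0.641
```

Run:
```python
from h import *
plan((*tr(55,-38),12.5),65.7)
```

```text
t 23.67 pos [ 634.8 -354.6   48.3] rpy [179.79   0.28  66.37] gap 59.6 F [-0.  -1.9 -0.5] q [ 16.  54.  24.  77. -23.  54.  21.]
rotvec [0.0036 0.0049 0.0117] shift cm now-frame [-1.084 -0.33   3.583]  target-frame [-1.105 -0.304  3.579]
```

move_arm(increments=[{"claw": 0.1,"x": -0.5,"y": -0.15,"z": 0.2,"rx": 0,"ry": 0,"rz": 0},{"claw": 0.1,"x": -0.5,"y": -0.15,"z": 0.4,"rx": 0,"ry": 0,"rz": 0},{"claw": 0.1,"x": 0,"y": 0,"z": 0.6,"rx": 0,"ry": 0,"rz": 0},{"claw": 0.1,"x": 0,"y": 0,"z": 0.6,"rx": 0,"ry": 0,"rz": 0},{"claw": 0.1,"x": 0,"y": 0,"z": 0.3,"rx": 0,"ry": 0,"rz": 0},{"claw": 0.1,"x": 0,"y": 0,"z": 0.1,"rx": 0,"ry": 0,"rz": 0},{"claw": 0.1,"x": 0,"y": 0,"z": 0,"rx": 0,"ry": 0,"rz": 0},{"claw": 0.1,"x": 0,"y": 0,"z": 0,"rx": 0,"ry": 0,"rz": 0}])

```text
t: 24.33
tool_pos: [626.3, -358.7, 21.8]
orientation: [-179.8, -0.2, 66.3]
ft_force: [0.1, -0.3, -0.5]
finger_gap: 0.641
```

Run:
```python
from h import *
plan((*tr(55,-38),12.5),65.7)
```

```text
t 24.33 pos [ 626.3 -358.7   21.8] rpy [-179.77   -0.2    66.31] gap 59.6 F [ 0.1 -0.3 -0.5] q [ 17.  55.  23.  78. -24.  52.  22.]
rotvec [-0.004  -0.0035  0.0106] shift cm now-frame [-0.39   0.305  0.928]  target-frame [-0.383  0.306  0.931]
```

move_arm(increments=[{"claw": 0.1,"x": -0.2,"y": 0.15,"z": 0.2,"rx": 0,"ry": 0,"rz": 0},{"claw": 0.1,"x": -0.1,"y": 0.1,"z": 0.25,"rx": 0,"ry": 0,"rz": 0},{"claw": 0.1,"x": 0,"y": 0,"z": 0.2,"rx": 0,"ry": 0,"rz": 0},{"claw": 0.1,"x": 0,"y": 0,"z": 0.1,"rx": 0,"ry": 0,"rz": 0},{"claw": 0.1,"x": 0,"y": 0,"z": 0.05,"rx": 0,"ry": 0,"rz": 0},{"claw": 0.1,"x": 0,"y": 0,"z": 0,"rx": 0,"ry": 0,"rz": 0}])

```text
t: 24.83
tool_pos: [628.4, -362.9, 13.8]
orientation: [-179.9, -0.2, 66.3]
ft_force: [-0.2, 0.6, -1.8]
finger_gap: 0.64
```

move_arm(increments=[{"claw": 0.1,"x": 0,"y": 0,"z": 0.1,"rx": 0,"ry": 0,"rz": 0},{"claw": 0.1,"x": 0,"y": 0,"z": 0.05,"rx": 0,"ry": 0,"rz": 0},{"claw": 0.1,"x": 0,"y": 0,"z": 0,"rx": 0,"ry": 0,"rz": 0},{"claw": 0.36,"x": 0,"y": 0,"z": 0,"rx": 0,"ry": 0,"rz": 0},{"claw": 0.45,"x": 0,"y": 0,"z": 0,"rx": 0,"ry": 0,"rz": 0},{"claw": 0.5,"x": 0,"y": 0,"z": 0,"rx": 0,"ry": 0,"rz": 0},{"claw": 0.5,"x": 0,"y": 0,"z": -0.5,"rx": 0,"ry": 0,"rz": 0},{"claw": 0.5,"x": 0,"y": 0,"z": -1.5,"rx": 0,"ry": 0,"rz": 0},{"claw": 0.6,"x": 0,"y": 0,"z": -2.5,"rx": 0,"ry": 0,"rz": 0},{"claw": 0.68,"x": 0,"y": 0,"z": -3.5,"rx": 0,"ry": 0,"rz": 0},{"claw": 0.68,"x": 0,"y": 0,"z": -3.5,"rx": 0,"ry": 0,"rz": 0},{"claw": 0.68,"x": 0,"y": 0,"z": -2,"rx": 0,"ry": 0,"rz": 0},{"claw": 0.68,"x": 0,"y": 0,"z": 0,"rx": 0,"ry": 0,"rz": 0}])

```text
t: 25.92
tool_pos: [628.5, -364.1, 159.0]
orientation: [-180.0, -0.1, 66.3]
ft_force: [1.6, -1.4, 1.4]
finger_gap: 0.843
```

```bash
python3 - <<'E'
from h import *
snap('t6.png','top',(120,140,520,340),2)
snap('s6.png','scene',(120,130,520,370),2)
E
python3 - <<'E'
from h import *
im=cv2.imread('raw_top.png');hsv=cv2.cvtColor(im,cv2.COLOR_BGR2HSV)
m=cv2.inRange(hsv,(0,0,110),(179,90,255));M=np.zeros_like(m);M[190:240,208:270]=m[190:240,208:270]
cs,_=cv2.findContours(M,cv2.RETR_EXTERNAL,cv2.CHAIN_APPROX_NONE)
for c in cs:
    a=cv2.contourArea(c)
    if a<200: continue
    (x,y),(w,h),an=cv2.minAreaRect(c);print(a,(x,y),(w,h),an)
    mm=cv2.moments(c);cx,cy=mm['m10']/mm['m00'],mm['m01']/mm['m00']
    p=c[:,0].astype(float)-[cx,cy];_,_,V=np.linalg.svd(p,full_matrices=False)
    L=max(w,h);s=(L-min(w,h))/2
    for k in(-1,1): q=np.array([cx,cy])+k*V[0]*s;print(px2w('top',*q,32).round(1))
plan((634,177,130),74)
E
```

```text
973.0 (240.00003051757812, 214.50003051757812) (49.705448150634766, 24.99830436706543) 16.927513122558594
[650.7 232.4  32. ]
[633.1 172.2  32. ]
t 26.02 pos [ 627.  -362.8  154.6] rpy [-179.63   -0.22   66.3 ] gap 78.1 F [-0.5  0.2 -0.7] q [ 16.  48.  26.  72. -21.  66.  19.]
rotvec [-0.0062 -0.0042 -0.1344] shift cm now-frame [ 49.695 -21.038   2.786]  target-frame [ 52.079 -14.204   2.46 ]
```

move_arm(increments=[{"claw": 0.68,"x": 0,"y": 0,"z": 0,"rx": 0,"ry": 0,"rz": -0.07},{"claw": 0.68,"x": 1,"y": -0.3,"z": 0,"rx": 0,"ry": 0,"rz": -0.06},{"claw": 0.68,"x": 2.6,"y": -0.7,"z": 0,"rx": 0,"ry": 0,"rz": 0},{"claw": 0.68,"x": 3.6,"y": -1,"z": 0,"rx": 0,"ry": 0,"rz": 0},{"claw": 0.68,"x": 3.6,"y": -1,"z": 0,"rx": 0,"ry": 0,"rz": 0},{"claw": 0.68,"x": 3.6,"y": -1,"z": 0,"rx": 0,"ry": 0,"rz": 0},{"claw": 0.68,"x": 3.6,"y": -1,"z": 0,"rx": 0,"ry": 0,"rz": 0},{"claw": 0.68,"x": 3.6,"y": -1,"z": 0,"rx": 0,"ry": 0,"rz": 0},{"claw": 0.68,"x": 3.6,"y": -1,"z": 0,"rx": 0,"ry": 0,"rz": 0},{"claw": 0.68,"x": 3.6,"y": -1,"z": 0,"rx": 0,"ry": 0,"rz": 0},{"claw": 0.68,"x": 3.6,"y": -1,"z": 0,"rx": 0,"ry": 0,"rz": 0},{"claw": 0.68,"x": 3.6,"y": -1,"z": 0,"rx": 0,"ry": 0,"rz": 0},{"claw": 0.68,"x": 3.6,"y": -1,"z": 0,"rx": 0,"ry": 0,"rz": 0},{"claw": 0.68,"x": 3.6,"y": -1,"z": 0,"rx": 0,"ry": 0,"rz": 0},{"claw": 0.68,"x": 3.6,"y": -1,"z": 0.5,"rx": 0,"ry": 0,"rz": 0},{"claw": 0.68,"x": 2.4,"y": -0.6,"z": 1,"rx": 0,"ry": 0,"rz": 0},{"claw": 0.68,"x": 1,"y": -0.3,"z": 1,"rx": 0,"ry": 0,"rz": 0},{"claw": 0.68,"x": 0,"y": 0,"z": 1,"rx": 0,"ry": 0,"rz": 0},{"claw": 0.68,"x": 0,"y": 0,"z": 0,"rx": 0,"ry": 0,"rz": 0},{"claw": 0.68,"x": 0,"y": 0,"z": 0,"rx": 0,"ry": 0,"rz": 0}])

```text
t: 27.68
tool_pos: [603.6, 183.5, 83.3]
orientation: [-175.6, 0.8, 73.7]
ft_force: [-0.2, -0.5, 0.3]
finger_gap: 0.84
```

Run:
```python
from h import *
plan((633.6,173.6,55),73.9)
```

```text
t 27.68 pos [603.6 183.5  83.3] rpy [-175.55    0.8    73.65] gap 78.1 F [-0.2 -0.5  0.3] q [-31.  46.  24.  89. -23.  54. -15.]
rotvec [-0.0777  0.0138 -0.0048] shift cm now-frame [-0.069  3.366  2.58 ]  target-frame [-0.122  3.155  2.833]
```

move_arm(increments=[{"claw": 0.68,"x": 0,"y": 0,"z": 0,"rx": -0.035,"ry": 0.006,"rz": 0},{"claw": 0.68,"x": 0,"y": 0,"z": 0,"rx": -0.035,"ry": 0.006,"rz": 0},{"claw": 0.68,"x": 0,"y": 0.8,"z": 0,"rx": 0,"ry": 0,"rz": 0},{"claw": 0.68,"x": 0,"y": 1.2,"z": 0.5,"rx": 0,"ry": 0,"rz": 0},{"claw": 0.68,"x": 0,"y": 0.7,"z": 0.7,"rx": 0,"ry": 0,"rz": 0},{"claw": 0.68,"x": 0,"y": 0,"z": 0.7,"rx": 0,"ry": 0,"rz": 0},{"claw": 0.68,"x": 0,"y": 0,"z": 0,"rx": 0,"ry": 0,"rz": 0},{"claw": 0.68,"x": 0,"y": 0,"z": 0,"rx": 0,"ry": 0,"rz": 0}])

```text
t: 28.35
tool_pos: [636.5, 153.5, 62.8]
orientation: [-180.0, 0.7, 72.2]
ft_force: [-0.7, 0.1, 0.5]
finger_gap: 0.837
```

Run:
```python
from h import *
plan((633.6,173.6,5),73.9)
```

```text
t 28.35 pos [636.5 153.5  62.8] rpy [-179.95    0.73   72.18] gap 77.9 F [-0.7  0.1  0.5] q [-29.  48.  25.  90. -23.  48. -14.]
rotvec [-0.001   0.0127 -0.03  ] shift cm now-frame [ 1.901 -0.886  5.757]  target-frame [ 1.853 -0.836  5.78 ]
```

move_arm(increments=[{"claw": 0.68,"x": 0.6,"y": -0.3,"z": 0,"rx": 0,"ry": 0,"rz": -0.02},{"claw": 0.68,"x": 0.7,"y": -0.3,"z": 0,"rx": 0,"ry": 0,"rz": 0},{"claw": 0.68,"x": 0.4,"y": -0.2,"z": 0,"rx": 0,"ry": 0,"rz": 0},{"claw": 0.68,"x": 0,"y": 0,"z": 0,"rx": 0,"ry": 0,"rz": 0},{"claw": 0.68,"x": 0,"y": 0,"z": 0,"rx": 0,"ry": 0,"rz": 0}])

```text
t: 28.77
tool_pos: [632.8, 175.6, 62.0]
orientation: [-179.8, 0.7, 73.6]
ft_force: [0.4, -0.8, -0.0]
finger_gap: 0.841
```

Run:
```python
from h import *
plan((633.6,173.6,5),73.9)
```

```text
t 28.77 pos [632.8 175.6  62. ] rpy [-179.8     0.69   73.56] gap 78.2 F [ 0.4 -0.8 -0. ] q [-31.  48.  24.  89. -23.  49. -15.]
rotvec [-0.0035  0.012  -0.0059] shift cm now-frame [-0.104  0.153  5.7  ]  target-frame [-0.173  0.133  5.699]
```

Good alignment; descend.

move_arm(increments=[{"claw": 0.68,"x": -0.05,"y": 0.05,"z": 1.0,"rx": 0,"ry": 0,"rz": 0},{"claw": 0.68,"x": -0.05,"y": 0.05,"z": 1.2,"rx": 0,"ry": 0,"rz": 0},{"claw": 0.68,"x": 0,"y": 0,"z": 1.2,"rx": 0,"ry": 0,"rz": 0},{"claw": 0.68,"x": 0,"y": 0,"z": 1.0,"rx": 0,"ry": 0,"rz": 0},{"claw": 0.68,"x": 0,"y": 0,"z": 0.5,"rx": 0,"ry": 0,"rz": 0},{"claw": 0.68,"x": 0,"y": 0,"z": 0,"rx": 0,"ry": 0,"rz": 0},{"claw": 0.68,"x": 0,"y": 0,"z": 0,"rx": 0,"ry": 0,"rz": 0}])

```text
t: 29.35
tool_pos: [631.6, 174.0, 6.2]
orientation: [-179.6, 0.8, 73.6]
ft_force: [-0.4, -0.4, -0.2]
finger_gap: 0.838
```

Run:
```python
from h import *
plan((633.6,173.6,5),73.9)
```

```text
t 29.35 pos [631.6 174.    6.2] rpy [-179.65    0.79   73.62] gap 77.9 F [-0.4 -0.4 -0.2] q [-30.  52.  22.  91. -25.  43. -13.]
rotvec [-0.0062  0.0137 -0.005 ] shift cm now-frame [0.02  0.206 0.118]  target-frame [0.017 0.206 0.12 ]
```

move_arm(increments=[{"claw": 0.6,"x": 0,"y": 0.15,"z": 0,"rx": 0,"ry": 0,"rz": 0},{"claw": 0.4,"x": 0,"y": 0,"z": 0,"rx": 0,"ry": 0,"rz": 0},{"claw": 0.32,"x": 0,"y": 0,"z": 0,"rx": 0,"ry": 0,"rz": 0},{"claw": 0.25,"x": 0,"y": 0,"z": 0,"rx": 0,"ry": 0,"rz": 0},{"claw": 0.1,"x": 0,"y": 0,"z": 0,"rx": 0,"ry": 0,"rz": 0},{"claw": 0.1,"x": 0,"y": 0,"z": 0,"rx": 0,"ry": 0,"rz": 0},{"claw": 0.1,"x": 0,"y": 0,"z": 0,"rx": 0,"ry": 0,"rz": 0}], force=10)

```text
t: 29.93
tool_pos: [634.2, 173.2, 7.5]
orientation: [-179.8, 0.7, 73.6]
ft_force: [-0.9, -0.7, -1.6]
finger_gap: 0.643
```

move_arm(increments=[{"claw": 0.1,"x": 0,"y": 0,"z": -0.4,"rx": 0,"ry": 0,"rz": 0},{"claw": 0.1,"x": 0,"y": 0,"z": -1.2,"rx": 0,"ry": 0,"rz": 0},{"claw": 0.1,"x": 0,"y": 0,"z": -2.5,"rx": 0,"ry": 0,"rz": 0},{"claw": 0.1,"x": 0,"y": 0,"z": -3,"rx": 0,"ry": 0,"rz": 0.05},{"claw": 0.1,"x": 0,"y": 0,"z": -3,"rx": 0,"ry": 0,"rz": 0.06},{"claw": 0.1,"x": 0,"y": 0,"z": -2.5,"rx": 0,"ry": 0,"rz": 0.02},{"claw": 0.1,"x": 0,"y": 0,"z": -1.5,"rx": 0,"ry": 0,"rz": 0},{"claw": 0.1,"x": 0,"y": 0,"z": -0.5,"rx": 0,"ry": 0,"rz": 0},{"claw": 0.1,"x": 0,"y": 0,"z": 0,"rx": 0,"ry": 0,"rz": 0}])

```text
t: 30.68
tool_pos: [634.6, 174.5, 165.3]
orientation: [-179.8, 0.7, 65.7]
ft_force: [0.1, -1.0, -1.4]
finger_gap: 0.647
```

Run:
```python
from h import *
plan((*tr(-50,-108),100),65.7)
```

```text
t 30.68 pos [634.6 174.5 165.3] rpy [-179.83    0.74   65.71] gap 60.1 F [ 0.1 -1.  -1.4] q [-34.  42.  30.  84. -22.  61. -24.]
rotvec [-0.0029  0.013   0.0002] shift cm now-frame [-56.237  11.004   7.229]  target-frame [-56.324  10.995   6.532]
```

move_arm(increments=[{"claw": 0.1,"x": -1,"y": 0.2,"z": 0,"rx": 0,"ry": 0,"rz": 0},{"claw": 0.1,"x": -2.3,"y": 0.45,"z": 0,"rx": 0,"ry": 0,"rz": 0},{"claw": 0.1,"x": -3.15,"y": 0.62,"z": 0,"rx": 0,"ry": 0,"rz": 0},{"claw": 0.1,"x": -3.15,"y": 0.62,"z": 0,"rx": 0,"ry": 0,"rz": 0},{"claw": 0.1,"x": -3.15,"y": 0.62,"z": 0,"rx": 0,"ry": 0,"rz": 0},{"claw": 0.1,"x": -3.15,"y": 0.62,"z": 0,"rx": 0,"ry": 0,"rz": 0},{"claw": 0.1,"x": -3.15,"y": 0.62,"z": 0,"rx": 0,"ry": 0,"rz": 0},{"claw": 0.1,"x": -3.15,"y": 0.62,"z": 0,"rx": 0,"ry": 0,"rz": 0},{"claw": 0.1,"x": -3.15,"y": 0.62,"z": 0,"rx": 0,"ry": 0,"rz": 0},{"claw": 0.1,"x": -3.15,"y": 0.62,"z": 0,"rx": 0,"ry": 0,"rz": 0},{"claw": 0.1,"x": -3.15,"y": 0.62,"z": 0,"rx": 0,"ry": 0,"rz": 0},{"claw": 0.1,"x": -3.15,"y": 0.62,"z": 0,"rx": 0,"ry": 0,"rz": 0},{"claw": 0.1,"x": -3.15,"y": 0.62,"z": 0,"rx": 0,"ry": 0,"rz": 0},{"claw": 0.1,"x": -3.15,"y": 0.62,"z": 0,"rx": 0,"ry": 0,"rz": 0},{"claw": 0.1,"x": -3.15,"y": 0.62,"z": 0,"rx": 0,"ry": 0,"rz": 0},{"claw": 0.1,"x": -3.15,"y": 0.62,"z": 0,"rx": 0,"ry": 0,"rz": 0},{"claw": 0.1,"x": -3.15,"y": 0.62,"z": 0.5,"rx": 0,"ry": 0,"rz": 0},{"claw": 0.1,"x": -2.5,"y": 0.5,"z": 1,"rx": 0,"ry": 0,"rz": 0},{"claw": 0.1,"x": -1.2,"y": 0.2,"z": 1,"rx": 0,"ry": 0,"rz": 0},{"claw": 0.1,"x": 0,"y": 0,"z": 0,"rx": 0,"ry": 0,"rz": 0}])

```text
t: 32.35
tool_pos: [472.2, -392.6, 119.6]
orientation: [-176.6, 1.6, 65.6]
ft_force: [-1.5, -0.3, -1.6]
finger_gap: 0.645
```

Run:
```python
from h import *
plan((*tr(-50,-108),50),65.7)
```

```text
t 32.35 pos [ 472.2 -392.6  119.6] rpy [-176.63    1.6    65.63] gap 60.0 F [-1.5 -0.3 -1.6] q [ 21.  42.  27.  92. -19.  54.  30.]
rotvec [-0.0588  0.028  -0.002 ] shift cm now-frame [2.24  2.855 6.743]  target-frame [2.043 2.457 6.959]
```

move_arm(increments=[{"claw": 0.1,"x": 0,"y": 0,"z": 0,"rx": -0.027,"ry": 0.013,"rz": 0},{"claw": 0.1,"x": 0.5,"y": 0.6,"z": 0.5,"rx": -0.027,"ry": 0.013,"rz": 0},{"claw": 0.1,"x": 0.8,"y": 0.9,"z": 1,"rx": 0,"ry": 0,"rz": 0},{"claw": 0.1,"x": 0.8,"y": 0.6,"z": 1.3,"rx": 0,"ry": 0,"rz": 0},{"claw": 0.1,"x": 0.4,"y": 0.1,"z": 1.3,"rx": 0,"ry": 0,"rz": 0},{"claw": 0.1,"x": 0,"y": 0,"z": 0.8,"rx": 0,"ry": 0,"rz": 0},{"claw": 0.1,"x": 0,"y": 0,"z": 0.2,"rx": 0,"ry": 0,"rz": 0},{"claw": 0.1,"x": 0,"y": 0,"z": 0,"rx": 0,"ry": 0,"rz": 0},{"claw": 0.1,"x": 0,"y": 0,"z": 0,"rx": 0,"ry": 0,"rz": 0}])

```text
t: 33.1
tool_pos: [502.5, -368.2, 56.8]
orientation: [-178.8, -0.4, 65.9]
ft_force: [0.2, -0.5, -1.0]
finger_gap: 0.643
```

Run:
```python
from h import *
plan((*tr(-50,-108),14),65.7)
```

```text
t 33.1 pos [ 502.5 -368.2   56.8] rpy [-178.81   -0.35   65.89] gap 59.8 F [ 0.2 -0.5 -1. ] q [ 21.  46.  23.  95. -24.  46.  31.]
rotvec [-0.0208 -0.0061  0.0034] shift cm now-frame [-1.452  0.784  4.26 ]  target-frame [-1.423  0.7    4.284]
```

move_arm(increments=[{"claw": 0.1,"x": -0.4,"y": 0.2,"z": 0.3,"rx": -0.015,"ry": -0.004,"rz": 0},{"claw": 0.1,"x": -0.5,"y": 0.3,"z": 0.5,"rx": 0,"ry": 0,"rz": 0},{"claw": 0.1,"x": 0,"y": 0.1,"z": 0.8,"rx": 0,"ry": 0,"rz": 0},{"claw": 0.1,"x": 0,"y": 0,"z": 0.7,"rx": 0,"ry": 0,"rz": 0},{"claw": 0.1,"x": 0,"y": 0,"z": 0.4,"rx": 0,"ry": 0,"rz": 0},{"claw": 0.1,"x": 0,"y": 0,"z": 0,"rx": 0,"ry": 0,"rz": 0},{"claw": 0.1,"x": 0,"y": 0,"z": 0,"rx": 0,"ry": 0,"rz": 0}])

```text
t: 33.68
tool_pos: [504.3, -382.2, 28.6]
orientation: [-179.9, 0.0, 65.8]
ft_force: [1.1, -0.2, -0.9]
finger_gap: 0.64
```

Run:
```python
from h import *
plan((*tr(-50,-108),14),65.7)
```

```text
t 33.68 pos [ 504.3 -382.2   28.6] rpy [-1.7993e+02  3.0000e-02  6.5780e+01] gap 59.5 F [ 1.1 -0.2 -0.9] q [ 22.  48.  22.  95. -25.  42.  32.]
rotvec [-0.0012  0.0005  0.0014] shift cm now-frame [-0.224 -0.042  1.458]  target-frame [-0.225 -0.043  1.458]
```

move_arm(increments=[{"claw": 0.1,"x": -0.1,"y": 0,"z": 0.4,"rx": 0,"ry": 0,"rz": 0},{"claw": 0.1,"x": 0,"y": 0,"z": 0.4,"rx": 0,"ry": 0,"rz": 0},{"claw": 0.1,"x": 0,"y": 0,"z": 0.3,"rx": 0,"ry": 0,"rz": 0},{"claw": 0.1,"x": 0,"y": 0,"z": 0.15,"rx": 0,"ry": 0,"rz": 0},{"claw": 0.1,"x": 0,"y": 0,"z": 0.05,"rx": 0,"ry": 0,"rz": 0},{"claw": 0.1,"x": 0,"y": 0,"z": 0,"rx": 0,"ry": 0,"rz": 0},{"claw": 0.1,"x": 0,"y": 0,"z": 0,"rx": 0,"ry": 0,"rz": 0}])

```text
t: 34.27
tool_pos: [504.1, -383.2, 14.5]
orientation: [-180.0, 0.0, 65.8]
ft_force: [-0.1, -0.2, -1.1]
finger_gap: 0.644
```

move_arm(increments=[{"claw": 0.1,"x": 0,"y": 0,"z": 0.08,"rx": 0,"ry": 0,"rz": 0},{"claw": 0.1,"x": 0,"y": 0,"z": 0,"rx": 0,"ry": 0,"rz": 0},{"claw": 0.36,"x": 0,"y": 0,"z": 0,"rx": 0,"ry": 0,"rz": 0},{"claw": 0.45,"x": 0,"y": 0,"z": 0,"rx": 0,"ry": 0,"rz": 0},{"claw": 0.5,"x": 0,"y": 0,"z": 0,"rx": 0,"ry": 0,"rz": 0},{"claw": 0.5,"x": 0,"y": 0,"z": -0.5,"rx": 0,"ry": 0,"rz": 0},{"claw": 0.5,"x": 0,"y": 0,"z": -1.5,"rx": 0,"ry": 0,"rz": 0},{"claw": 0.6,"x": 0,"y": 0,"z": -2.5,"rx": 0,"ry": 0,"rz": 0},{"claw": 0.68,"x": 0,"y": 0,"z": -3.5,"rx": 0,"ry": 0,"rz": 0},{"claw": 0.68,"x": 0,"y": 0,"z": -3.5,"rx": 0,"ry": 0,"rz": 0},{"claw": 0.68,"x": 0,"y": 0,"z": -2,"rx": 0,"ry": 0,"rz": 0},{"claw": 0.68,"x": 0,"y": 0,"z": 0,"rx": 0,"ry": 0,"rz": 0}])

```text
t: 35.27
tool_pos: [503.9, -383.6, 156.3]
orientation: [-179.9, 0.0, 65.7]
ft_force: [0.0, 0.4, -0.3]
finger_gap: 0.837
```

Run:
```python
from dish import *
finddishes((200,180,290,310))
plan((649,231,130),45)
snap('s7.png','scene',(120,130,520,370),2)
```

```text
dish? 491.0 [650.6 231.1  32. ]
t 35.32 pos [ 503.4 -383.1  154.7] rpy [-1.7982e+02  1.0000e-02  6.5740e+01] gap 78.4 F [-1.1 -0.8  0.9] q [ 20.  40.  27.  90. -20.  56.  29.]
rotvec [-0.003   0.0008  0.3619] shift cm now-frame [ 61.97  -11.952   2.494]  target-frame [ 53.721 -33.127   2.473]
```

move_arm(increments=[{"claw": 0.68,"x": 0,"y": 0,"z": 0,"rx": 0,"ry": 0,"rz": 0.12},{"claw": 0.68,"x": 0,"y": 0,"z": 0,"rx": 0,"ry": 0,"rz": 0.12},{"claw": 0.68,"x": 0,"y": 0,"z": 0,"rx": 0,"ry": 0,"rz": 0.1},{"claw": 0.68,"x": 0.9,"y": -0.55,"z": -0.15,"rx": 0,"ry": 0,"rz": 0},{"claw": 0.68,"x": 2,"y": -1.25,"z": -0.15,"rx": -0.0035,"ry": 0,"rz": 0},{"claw": 0.68,"x": 2.8,"y": -1.73,"z": -0.15,"rx": -0.0035,"ry": 0,"rz": 0},{"claw": 0.68,"x": 2.8,"y": -1.73,"z": -0.15,"rx": -0.0035,"ry": 0,"rz": 0},{"claw": 0.68,"x": 2.8,"y": -1.73,"z": -0.15,"rx": -0.0035,"ry": 0,"rz": 0},{"claw": 0.68,"x": 2.8,"y": -1.73,"z": -0.15,"rx": -0.0035,"ry": 0,"rz": 0},{"claw": 0.68,"x": 2.8,"y": -1.73,"z": -0.15,"rx": -0.0035,"ry": 0,"rz": 0},{"claw": 0.68,"x": 2.8,"y": -1.73,"z": -0.15,"rx": -0.0035,"ry": 0,"rz": 0},{"claw": 0.68,"x": 2.8,"y": -1.73,"z": -0.15,"rx": -0.0035,"ry": 0,"rz": 0},{"claw": 0.68,"x": 2.8,"y": -1.73,"z": -0.15,"rx": -0.0035,"ry": 0,"rz": 0},{"claw": 0.68,"x": 2.8,"y": -1.73,"z": -0.15,"rx": -0.0035,"ry": 0,"rz": 0},{"claw": 0.68,"x": 2.8,"y": -1.73,"z": -0.15,"rx": -0.0035,"ry": 0,"rz": 0},{"claw": 0.68,"x": 2.8,"y": -1.73,"z": -0.15,"rx": -0.0035,"ry": 0,"rz": 0},{"claw": 0.68,"x": 2.8,"y": -1.73,"z": -0.15,"rx": -0.0035,"ry": 0,"rz": 0},{"claw": 0.68,"x": 2.8,"y": -1.73,"z": -0.15,"rx": -0.0035,"ry": 0,"rz": 0},{"claw": 0.68,"x": 2.8,"y": -1.73,"z": -0.15,"rx": -0.0035,"ry": 0,"rz": 0},{"claw": 0.68,"x": 1.5,"y": -0.9,"z": 0,"rx": 0,"ry": 0,"rz": 0}])

```text
t: 37.03
tool_pos: [589.1, 160.3, 141.7]
orientation: [-179.4, 1.7, 47.9]
ft_force: [0.1, 0.8, -0.7]
finger_gap: 0.84
```

Run:
```python
from h import *
plan((650.4,231.1,100),45)
```

```text
t 37.03 pos [589.1 160.3 141.7] rpy [-179.38    1.73   47.88] gap 78.1 F [ 0.1  0.8 -0.7] q [-38.  41.  35.  93. -26.  56. -36.]
rotvec [-0.0101  0.0304  0.0502] shift cm now-frame [ 9.487 -0.156  3.886]  target-frame [ 9.344 -0.669  4.168]
```

move_arm(increments=[{"claw": 0.68,"x": 1.2,"y": 0,"z": 0,"rx": -0.005,"ry": 0.014,"rz": 0.02},{"claw": 0.68,"x": 2,"y": -0.1,"z": 0.3,"rx": -0.005,"ry": 0.014,"rz": 0.02},{"claw": 0.68,"x": 2.2,"y": -0.2,"z": 0.8,"rx": 0,"ry": 0,"rz": 0},{"claw": 0.68,"x": 1.8,"y": -0.2,"z": 1,"rx": 0,"ry": 0,"rz": 0},{"claw": 0.68,"x": 1,"y": -0.1,"z": 1,"rx": 0,"ry": 0,"rz": 0},{"claw": 0.68,"x": 0.4,"y": 0,"z": 1,"rx": 0,"ry": 0,"rz": 0},{"claw": 0.68,"x": 0,"y": 0,"z": 0.8,"rx": 0,"ry": 0,"rz": 0},{"claw": 0.68,"x": 0,"y": 0,"z": 0.3,"rx": 0,"ry": 0,"rz": 0},{"claw": 0.68,"x": 0,"y": 0,"z": 0,"rx": 0,"ry": 0,"rz": 0},{"claw": 0.68,"x": 0,"y": 0,"z": 0,"rx": 0,"ry": 0,"rz": 0}])

```text
t: 37.87
tool_pos: [636.8, 232.5, 74.8]
orientation: [-179.4, 0.9, 46.2]
ft_force: [0.9, -0.1, 0.1]
finger_gap: 0.839
```

Run:
```python
from h import *
plan((650.4,231.1,6),45)
```

```text
t 37.87 pos [636.8 232.5  74.8] rpy [-179.38    0.9    46.17] gap 78.1 F [ 0.9 -0.1  0.1] q [-39.  50.  33.  84. -31.  55. -41.]
rotvec [-0.0106  0.0158  0.0203] shift cm now-frame [0.945 1.15  6.856]  target-frame [0.859 1.059 6.882]
```

move_arm(increments=[{"claw": 0.68,"x": 0.35,"y": 0.45,"z": 0.5,"rx": 0,"ry": 0,"rz": 0},{"claw": 0.68,"x": 0.35,"y": 0.45,"z": 0.7,"rx": 0,"ry": 0,"rz": 0},{"claw": 0.68,"x": 0,"y": 0.1,"z": 0.7,"rx": 0,"ry": 0,"rz": 0},{"claw": 0.68,"x": 0,"y": 0,"z": 0.3,"rx": 0,"ry": 0,"rz": 0},{"claw": 0.68,"x": 0,"y": 0,"z": 0,"rx": 0,"ry": 0,"rz": 0},{"claw": 0.68,"x": 0,"y": 0,"z": 0,"rx": 0,"ry": 0,"rz": 0}])

```text
t: 38.37
tool_pos: [651.0, 226.8, 52.7]
orientation: [-179.5, 0.8, 45.9]
ft_force: [-0.4, 1.1, -0.1]
finger_gap: 0.84
```

Run:
```python
from h import *
plan((650.4,231.1,6),45)
```

```text
t 38.37 pos [651.  226.8  52.7] rpy [-179.54    0.79   45.91] gap 78.1 F [-0.4  1.1 -0.1] q [-37.  53.  32.  83. -31.  54. -41.]
rotvec [-0.0078  0.0138  0.0159] shift cm now-frame [ 0.329 -0.305  4.672]  target-frame [ 0.259 -0.347  4.673]
```

move_arm(increments=[{"claw": 0.68,"x": 0.15,"y": -0.15,"z": 0.8,"rx": 0,"ry": 0,"rz": 0},{"claw": 0.68,"x": 0.1,"y": -0.1,"z": 1,"rx": 0,"ry": 0,"rz": 0},{"claw": 0.68,"x": 0,"y": 0,"z": 1,"rx": 0,"ry": 0,"rz": 0},{"claw": 0.68,"x": 0,"y": 0,"z": 0.8,"rx": 0,"ry": 0,"rz": 0},{"claw": 0.68,"x": 0,"y": 0,"z": 0.4,"rx": 0,"ry": 0,"rz": 0},{"claw": 0.68,"x": 0,"y": 0,"z": 0,"rx": 0,"ry": 0,"rz": 0},{"claw": 0.68,"x": 0,"y": 0,"z": 0,"rx": 0,"ry": 0,"rz": 0}])

```text
t: 38.95
tool_pos: [649.2, 231.5, 7.5]
orientation: [-179.5, 0.8, 46.0]
ft_force: [-0.3, 0.6, 0.8]
finger_gap: 0.838
```

Run:
```python
from h import *
plan((650.4,231.1,6),45)
```

```text
t 38.95 pos [649.2 231.5   7.5] rpy [-179.45    0.85   45.99] gap 77.9 F [-0.3  0.6  0.8] q [-37.  56.  30.  84. -33.  50. -40.]
rotvec [-0.0094  0.0149  0.0171] shift cm now-frame [0.056 0.121 0.146]  target-frame [0.056 0.119 0.148]
```

move_arm(increments=[{"claw": 0.6,"x": 0.05,"y": 0.1,"z": 0.15,"rx": 0,"ry": 0,"rz": 0},{"claw": 0.4,"x": 0,"y": 0,"z": 0,"rx": 0,"ry": 0,"rz": 0},{"claw": 0.32,"x": 0,"y": 0,"z": 0,"rx": 0,"ry": 0,"rz": 0},{"claw": 0.25,"x": 0,"y": 0,"z": 0,"rx": 0,"ry": 0,"rz": 0},{"claw": 0.1,"x": 0,"y": 0,"z": 0,"rx": 0,"ry": 0,"rz": 0},{"claw": 0.1,"x": 0,"y": 0,"z": 0,"rx": 0,"ry": 0,"rz": 0},{"claw": 0.1,"x": 0,"y": 0,"z": 0,"rx": 0,"ry": 0,"rz": 0}], force=10)

```text
t: 39.53
tool_pos: [651.0, 231.2, 6.9]
orientation: [-179.5, 0.8, 46.0]
ft_force: [0.5, -0.8, -0.9]
finger_gap: 0.644
```

move_arm(increments=[{"claw": 0.1,"x": 0,"y": 0,"z": -0.4,"rx": 0,"ry": 0,"rz": 0},{"claw": 0.1,"x": 0,"y": 0,"z": -1.2,"rx": 0,"ry": 0,"rz": 0},{"claw": 0.1,"x": 0,"y": 0,"z": -2.5,"rx": 0,"ry": 0,"rz": 0},{"claw": 0.1,"x": 0,"y": 0,"z": -3,"rx": 0,"ry": 0,"rz": -0.08},{"claw": 0.1,"x": 0,"y": 0,"z": -3,"rx": 0,"ry": 0,"rz": -0.1},{"claw": 0.1,"x": 0,"y": 0,"z": -2.5,"rx": 0,"ry": 0,"rz": -0.1},{"claw": 0.1,"x": 0,"y": 0,"z": -1.5,"rx": 0,"ry": 0,"rz": -0.05},{"claw": 0.1,"x": 0,"y": 0,"z": -0.5,"rx": 0,"ry": 0,"rz": 0},{"claw": 0.1,"x": 0,"y": 0,"z": 0,"rx": 0,"ry": 0,"rz": 0}])

```text
t: 40.28
tool_pos: [653.2, 230.5, 164.6]
orientation: [-179.4, 0.6, 65.6]
ft_force: [-0.1, -0.1, -1.2]
finger_gap: 0.638
```

Run:
```python
from h import *
plan((*tr(-52,-38),100),65.7)
snap('s8.png','scene',(360,130,600,350),2.5)
```

```text
t 40.28 pos [653.2 230.5 164.6] rpy [-179.36    0.64   65.6 ] gap 59.3 F [-0.1 -0.1 -1.2] q [-36.  45.  30.  77. -23.  65. -28.]
rotvec [-0.0112  0.0111 -0.0018] shift cm now-frame [-55.095  11.578   6.949]  target-frame [-55.191  11.401   6.463]
```

move_arm(increments=[{"claw": 0.1,"x": -1,"y": 0.2,"z": 0,"rx": -0.003,"ry": 0,"rz": 0},{"claw": 0.1,"x": -2.3,"y": 0.45,"z": -0.1,"rx": -0.003,"ry": 0,"rz": 0},{"claw": 0.1,"x": -3.1,"y": 0.65,"z": -0.1,"rx": -0.003,"ry": 0,"rz": 0},{"claw": 0.1,"x": -3.1,"y": 0.65,"z": -0.1,"rx": -0.003,"ry": 0,"rz": 0},{"claw": 0.1,"x": -3.1,"y": 0.65,"z": -0.1,"rx": -0.003,"ry": 0,"rz": 0},{"claw": 0.1,"x": -3.1,"y": 0.65,"z": -0.1,"rx": -0.003,"ry": 0,"rz": 0},{"claw": 0.1,"x": -3.1,"y": 0.65,"z": -0.1,"rx": -0.003,"ry": 0,"rz": 0},{"claw": 0.1,"x": -3.1,"y": 0.65,"z": -0.1,"rx": -0.003,"ry": 0,"rz": 0},{"claw": 0.1,"x": -3.1,"y": 0.65,"z": -0.1,"rx": -0.003,"ry": 0,"rz": 0},{"claw": 0.1,"x": -3.1,"y": 0.65,"z": -0.1,"rx": -0.003,"ry": 0,"rz": 0},{"claw": 0.1,"x": -3.1,"y": 0.65,"z": -0.1,"rx": -0.003,"ry": 0,"rz": 0},{"claw": 0.1,"x": -3.1,"y": 0.65,"z": -0.1,"rx": -0.003,"ry": 0,"rz": 0},{"claw": 0.1,"x": -3.1,"y": 0.65,"z": -0.1,"rx": -0.003,"ry": 0,"rz": 0},{"claw": 0.1,"x": -3.1,"y": 0.65,"z": 0,"rx": -0.003,"ry": 0,"rz": 0},{"claw": 0.1,"x": -3.1,"y": 0.65,"z": 0,"rx": -0.003,"ry": 0,"rz": 0},{"claw": 0.1,"x": -3.1,"y": 0.65,"z": 0.3,"rx": -0.003,"ry": 0,"rz": 0},{"claw": 0.1,"x": -3,"y": 0.6,"z": 0.8,"rx": 0,"ry": 0,"rz": 0},{"claw": 0.1,"x": -2.3,"y": 0.5,"z": 1,"rx": 0,"ry": 0,"rz": 0},{"claw": 0.1,"x": -1.2,"y": 0.2,"z": 1,"rx": 0,"ry": 0,"rz": 0},{"claw": 0.1,"x": 0,"y": 0,"z": 0,"rx": 0,"ry": 0,"rz": 0}])

```text
t: 42.0
tool_pos: [490.8, -328.0, 125.1]
orientation: [-178.8, 2.5, 64.4]
ft_force: [-1.0, 0.8, -1.1]
finger_gap: 0.644
```

Run:
```python
from h import *
plan((*tr(-52,-38),55),65.7)
```

```text
t 42.0 pos [ 490.8 -328.   125.1] rpy [-178.82    2.51   64.41] gap 59.9 F [-1.   0.8 -1.1] q [ 13.  39.  29.  98. -20.  49.  24.]
rotvec [-0.0211  0.0436 -0.0229] shift cm now-frame [2.77  3.302 6.83 ]  target-frame [2.393 3.215 7.011]
```

move_arm(increments=[{"claw": 0.1,"x": 0,"y": 0.4,"z": 0,"rx": -0.01,"ry": 0.02,"rz": -0.01},{"claw": 0.1,"x": 0.5,"y": 0.8,"z": 0.5,"rx": -0.01,"ry": 0.02,"rz": -0.01},{"claw": 0.1,"x": 0.8,"y": 1,"z": 1,"rx": 0,"ry": 0,"rz": 0},{"claw": 0.1,"x": 0.6,"y": 0.6,"z": 1.3,"rx": 0,"ry": 0,"rz": 0},{"claw": 0.1,"x": 0.3,"y": 0.1,"z": 1.3,"rx": 0,"ry": 0,"rz": 0},{"claw": 0.1,"x": 0,"y": 0,"z": 0.8,"rx": 0,"ry": 0,"rz": 0},{"claw": 0.1,"x": 0,"y": 0,"z": 0.2,"rx": 0,"ry": 0,"rz": 0},{"claw": 0.1,"x": 0,"y": 0,"z": 0,"rx": 0,"ry": 0,"rz": 0},{"claw": 0.1,"x": 0,"y": 0,"z": 0,"rx": 0,"ry": 0,"rz": 0}])

```text
t: 42.75
tool_pos: [529.3, -308.1, 61.8]
orientation: [-179.2, -0.3, 65.9]
ft_force: [-0.5, 1.4, -0.7]
finger_gap: 0.643
```

Run:
```python
from h import *
plan((*tr(-52,-38),14),65.7)
```

```text
t 42.75 pos [ 529.3 -308.1   61.8] rpy [-179.17   -0.28   65.94] gap 59.8 F [-0.5  1.4 -0.7] q [ 14.  45.  24.  97. -24.  45.  26.]
rotvec [-0.0145 -0.0048  0.0043] shift cm now-frame [-1.026  0.592  4.771]  target-frame [-1.001  0.527  4.784]
```

move_arm(increments=[{"claw": 0.1,"x": -0.3,"y": 0.2,"z": 0.3,"rx": -0.01,"ry": -0.003,"rz": 0},{"claw": 0.1,"x": -0.4,"y": 0.3,"z": 0.6,"rx": 0,"ry": 0,"rz": 0},{"claw": 0.1,"x": 0,"y": 0,"z": 0.9,"rx": 0,"ry": 0,"rz": 0},{"claw": 0.1,"x": 0,"y": 0,"z": 0.9,"rx": 0,"ry": 0,"rz": 0},{"claw": 0.1,"x": 0,"y": 0,"z": 0.4,"rx": 0,"ry": 0,"rz": 0},{"claw": 0.1,"x": 0,"y": 0,"z": 0,"rx": 0,"ry": 0,"rz": 0},{"claw": 0.1,"x": 0,"y": 0,"z": 0,"rx": 0,"ry": 0,"rz": 0}])

```text
t: 43.33
tool_pos: [531.3, -319.0, 29.1]
orientation: [-180.0, -0.0, 65.8]
ft_force: [0.5, 0.3, -0.7]
finger_gap: 0.644
```

Run:
```python
from h import *
plan((*tr(-52,-38),13.5),65.7)
```

```text
t 43.33 pos [ 531.3 -319.    29.1] rpy [-1.7997e+02 -1.0000e-02  6.5850e+01] gap 59.9 F [ 0.5  0.3 -0.7] q [ 16.  47.  23.  97. -26.  41.  28.]
rotvec [-0.0005 -0.0001  0.0026] shift cm now-frame [-0.099 -0.103  1.559]  target-frame [-0.099 -0.103  1.559]
```

move_arm(increments=[{"claw": 0.1,"x": -0.05,"y": -0.05,"z": 0.4,"rx": 0,"ry": 0,"rz": 0},{"claw": 0.1,"x": 0,"y": 0,"z": 0.4,"rx": 0,"ry": 0,"rz": 0},{"claw": 0.1,"x": 0,"y": 0,"z": 0.35,"rx": 0,"ry": 0,"rz": 0},{"claw": 0.1,"x": 0,"y": 0,"z": 0.2,"rx": 0,"ry": 0,"rz": 0},{"claw": 0.1,"x": 0,"y": 0,"z": 0.05,"rx": 0,"ry": 0,"rz": 0},{"claw": 0.1,"x": 0,"y": 0,"z": 0,"rx": 0,"ry": 0,"rz": 0},{"claw": 0.1,"x": 0,"y": 0,"z": 0,"rx": 0,"ry": 0,"rz": 0}])

```text
t: 43.92
tool_pos: [530.9, -319.4, 14.1]
orientation: [180.0, -0.0, 65.8]
ft_force: [-0.1, 0.2, -0.5]
finger_gap: 0.64
```

move_arm(increments=[{"claw": 0.1,"x": 0,"y": 0,"z": 0.1,"rx": 0,"ry": 0,"rz": 0},{"claw": 0.1,"x": 0,"y": 0,"z": 0,"rx": 0,"ry": 0,"rz": 0},{"claw": 0.36,"x": 0,"y": 0,"z": 0,"rx": 0,"ry": 0,"rz": 0},{"claw": 0.45,"x": 0,"y": 0,"z": 0,"rx": 0,"ry": 0,"rz": 0},{"claw": 0.5,"x": 0,"y": 0,"z": 0,"rx": 0,"ry": 0,"rz": 0},{"claw": 0.5,"x": 0,"y": 0,"z": -0.5,"rx": 0,"ry": 0,"rz": 0},{"claw": 0.5,"x": 0,"y": 0,"z": -1.5,"rx": 0,"ry": 0,"rz": 0},{"claw": 0.5,"x": 0,"y": 0,"z": -2.5,"rx": 0,"ry": 0,"rz": 0},{"claw": 0.2,"x": 0,"y": 0,"z": -3.5,"rx": 0,"ry": 0,"rz": 0},{"claw": 0,"x": 0,"y": 0,"z": -3.5,"rx": 0,"ry": 0,"rz": 0},{"claw": 0,"x": 0,"y": 0,"z": -3,"rx": 0,"ry": 0,"rz": 0},{"claw": 0,"x": 0,"y": 0,"z": -1,"rx": 0,"ry": 0,"rz": 0},{"claw": 0,"x": 0,"y": 0,"z": 0,"rx": 0,"ry": 0,"rz": 0}])

```text
t: 45.0
tool_pos: [530.5, -319.9, 177.1]
orientation: [180.0, 0.0, 65.8]
ft_force: [0.3, -0.4, 0.2]
finger_gap: 0.509
```

```bash
python3 - <<'E'
from h import *
snap('t9.png','top',(270,180,370,300),6)
snap('s9.png','scene',(300,190,400,320),6)
snap('s9b.png','scene',(120,130,400,330),2.5)
snap('t9b.png','top',(110,190,230,340),5)
snap('s9c.png','scene',(460,220,580,350),6)
E
cat > fit.py <<'E'
from h import *
from scipy.optimize import least_squares
def fit(obs,x0):
    # obs: (cam,(x0,y0,k),(u,v),(lx,ly,z))
    def res(s):
        c,sn=np.cos(s[2]),np.sin(s[2]);r=[]
        for n,(a,b,k),(u,v),(lx,ly,z) in obs:
            p=w2px(n,(s[0]+c*lx-sn*ly,s[1]+sn*lx+c*ly,z));r+=list(p-[a+(u+.5)/k-.5,b+(v+.5)/k-.5])
        return r
    o=least_squares(res,x0,loss='soft_l1');print(o.x[:2].round(1),np.degrees(o.x[2]).round(2),'res px',np.array(res(o.x)).reshape(-1,2).round(1).tolist());return o.x
E
python3 - <<'E'
from fit import *
T=('top',(110,190,5));S=('scene',(460,220,6))
A=[(*T,(92,149),(131,55,50)),(*T,(303,57),(131,-55,50)),(*T,(298,630),(-131,55,50)),(*T,(510,533),(-131,-55,50))]
B=[(*S,(80,101),(-131,-55,50)),(*S,(352,80),(-131,55,50)),(*S,(637,635),(131,55,50)),(*S,(312,663),(131,-55,50))]
print('steel');fit(A,(532,368,.45));fit(B,(532,368,.45));fit(A+B,(532,368,.45))
T=('top',(270,180,6));S=('scene',(300,190,6))
A=[(*T,(148,193),(43,42,8)),(*T,(343,183),(43,-42,8)),(*T,(153,387),(-43,42,28)),(*T,(355,376),(-43,-42,28)),(*T,(264,597),(-138,0,115))]
B=[(*S,(170,577),(43,-42,8)),(*S,(382,625),(43,42,8)),(*S,(232,382),(-43,-42,28)),(*S,(433,423),(-43,42,28))]
print('spoon');fit(A,(620,15,.06));fit(B,(620,15,.06));fit(A+B,(620,15,.06))
A=[(*T,(108,128),(65,62,12)),(*T,(398,107),(65,-62,12)),(*T,(417,408),(-65,-62,12)),(*T,(126,428),(-65,62,12))]
B=[(*S,(177,373),(-65,-62,12)),(*S,(482,432),(-65,62,12)),(*S,(412,682),(65,62,12)),(*S,(82,618),(65,-62,12))]
print('rest');fit(A,(620,15,.06));fit(B,(620,15,.06));fit(A+B,(620,15,.06))
E
```

```text
steel
[531.5 369.7] 25.03 res px [[0.5, -0.3], [-0.7, -0.3], [0.4, 0.2], [-0.3, 0.3]]
[533.1 371.9] 25.25 res px [[-0.4, -0.3], [0.2, -0.2], [0.3, 0.2], [-0.1, 0.0]]
[532.3 371.3] 25.22 res px [[-0.2, -0.5], [-1.5, -0.6], [0.0, -0.1], [-0.8, -0.1], [-0.6, -0.6], [-0.0, -0.4], [-0.1, -0.2], [-0.4, -0.4]]
spoon
[613.1  22.4] 3.52 res px [[-0.1, 0.0], [-0.1, -0.2], [0.4, -0.1], [-0.0, -0.2], [-0.2, 0.5]]
[615.2  24. ] 3.87 res px [[-0.5, 0.1], [0.3, 0.1], [-0.6, -0.3], [0.9, 0.0]]
[613.8  23.1] 3.76 res px [[-0.4, -0.2], [-0.4, -0.6], [0.2, -0.3], [-0.2, -0.6], [-0.3, 0.2], [-0.7, -0.5], [0.1, -0.4], [-0.7, -0.8], [0.7, -0.4]]
rest
[620.9  17.4] 3.95 res px [[0.1, -0.2], [-0.3, 0.2], [0.1, 0.0], [0.1, -0.0]]
[622.5  20.1] 4.88 res px [[-0.0, -0.5], [-0.1, -0.6], [-0.1, 1.0], [0.2, 0.1]]
[621.3  18.8] 4.47 res px [[-0.7, -0.1], [-1.1, -0.2], [-0.2, -0.4], [-0.2, -0.0], [-0.1, -1.0], [-0.3, -0.9], [-0.8, 0.5], [-0.3, -0.6]]
```

move_arm(increments=[{"claw": 0,"x": 0,"y": 0,"z": 0,"rx": 0,"ry": 0,"rz": 0.1},{"claw": 0,"x": 0,"y": 0,"z": 0,"rx": 0,"ry": 0,"rz": 0.12},{"claw": 0,"x": 0,"y": 0,"z": 0,"rx": 0,"ry": 0,"rz": 0.12},{"claw": 0,"x": 0,"y": 0,"z": 0,"rx": 0,"ry": 0,"rz": 0.12},{"claw": 0,"x": 0,"y": 0,"z": 0,"rx": 0,"ry": 0,"rz": 0.12},{"claw": 0,"x": 0,"y": 0,"z": 0,"rx": 0,"ry": 0,"rz": 0.12},{"claw": 0,"x": 0,"y": 0,"z": 0,"rx": 0,"ry": 0,"rz": 0.12},{"claw": 0,"x": 0,"y": 0,"z": 0,"rx": 0,"ry": 0,"rz": 0.12},{"claw": 0,"x": 0,"y": 0,"z": 0,"rx": 0,"ry": 0,"rz": 0.08},{"claw": 0,"x": 0.1,"y": -1,"z": 0,"rx": 0,"ry": 0,"rz": 0.02},{"claw": 0,"x": 0.15,"y": -2.5,"z": 0,"rx": 0,"ry": 0,"rz": 0},{"claw": 0,"x": 0.15,"y": -3.2,"z": 0,"rx": 0,"ry": 0,"rz": 0},{"claw": 0,"x": 0.15,"y": -3.2,"z": 0,"rx": 0,"ry": 0,"rz": 0},{"claw": 0,"x": 0.15,"y": -3.2,"z": 0,"rx": 0,"ry": 0,"rz": 0},{"claw": 0,"x": 0.15,"y": -3.2,"z": 0,"rx": 0,"ry": 0,"rz": 0},{"claw": 0,"x": 0.15,"y": -3.2,"z": 0,"rx": 0,"ry": 0,"rz": 0},{"claw": 0,"x": 0.15,"y": -3.2,"z": 0,"rx": 0,"ry": 0,"rz": 0},{"claw": 0,"x": 0.15,"y": -2.8,"z": 0,"rx": 0,"ry": 0,"rz": 0},{"claw": 0,"x": 0,"y": -1.5,"z": 0,"rx": 0,"ry": 0,"rz": 0},{"claw": 0,"x": 0,"y": 0,"z": 0,"rx": 0,"ry": 0,"rz": 0}])

```text
t: 46.92
tool_pos: [506.6, -27.6, 138.1]
orientation: [-178.5, 4.4, 3.1]
ft_force: [0.1, -0.2, -0.6]
finger_gap: 0.501
```

Run:
```python
from h import *
plan((522.2,17.1,140),3.7)
```

```text
t 46.92 pos [506.6 -27.6 138.1] rpy [-178.46    4.39    3.11] gap 46.5 F [ 0.1 -0.2 -0.6] q [-28.  38.  48. 108. -34.  55. -50.]
rotvec [-0.0272  0.0765 -0.0113] shift cm now-frame [ 1.783 -4.389 -0.21 ]  target-frame [ 1.848 -4.363 -0.191]
```

move_arm(increments=[{"claw": 0,"x": 0,"y": 0,"z": 0,"rx": -0.008,"ry": 0.024,"rz": 0},{"claw": 0,"x": 0,"y": 0,"z": 0,"rx": -0.008,"ry": 0.024,"rz": 0},{"claw": 0,"x": 0,"y": 0,"z": 0,"rx": -0.008,"ry": 0.024,"rz": 0},{"claw": 0,"x": 0,"y": 0,"z": 0,"rx": 0,"ry": 0,"rz": 0},{"claw": 0,"x": 0,"y": 0,"z": 0,"rx": 0,"ry": 0,"rz": 0}])

```text
t: 47.33
tool_pos: [503.4, -30.3, 132.7]
orientation: [179.8, 0.8, 3.0]
ft_force: [-0.4, -0.2, 0.0]
finger_gap: 0.501
```

Run:
```python
from h import *
plan((522.2,17.1,125),3.7)
```

```text
t 47.33 pos [503.4 -30.3 132.7] rpy [179.82   0.76   3.03] gap 46.6 F [-0.4 -0.2  0. ] q [-30.  37.  48. 112. -36.  49. -49.]
rotvec [ 0.003   0.0133 -0.0116] shift cm now-frame [ 2.138 -4.639  0.727]  target-frame [ 2.182 -4.612  0.77 ]
```

move_arm(increments=[{"claw": 0,"x": 0.4,"y": -0.9,"z": 0,"rx": 0,"ry": 0.004,"rz": -0.004},{"claw": 0,"x": 0.7,"y": -1.5,"z": 0,"rx": 0,"ry": 0.004,"rz": -0.004},{"claw": 0,"x": 0.6,"y": -1.3,"z": 0,"rx": 0,"ry": 0,"rz": 0},{"claw": 0,"x": 0.3,"y": -0.6,"z": 0,"rx": 0,"ry": 0,"rz": 0},{"claw": 0,"x": 0,"y": 0,"z": 0,"rx": 0,"ry": 0,"rz": 0},{"claw": 0,"x": 0,"y": 0,"z": 0,"rx": 0,"ry": 0,"rz": 0}])

```text
t: 47.83
tool_pos: [522.9, 12.5, 130.8]
orientation: [179.7, 0.5, 3.2]
ft_force: [-0.1, 1.0, 0.3]
finger_gap: 0.503
```

Run:
```python
from h import *
plan((522.2,17.1,77),3.7)
snap('sp1.png','scene',(300,150,400,260),6)
```

```text
t 47.83 pos [522.9  12.5 130.8] rpy [179.66   0.46   3.19] gap 46.8 F [-0.1  1.   0.3] q [-34.  38.  48. 109. -37.  50. -54.]
rotvec [ 0.0058  0.0081 -0.0089] shift cm now-frame [ 3.000e-03 -4.970e-01  5.376e+00]  target-frame [-0.036 -0.466  5.378]
```

move_arm(increments=[{"claw": 0,"x": 0,"y": -0.2,"z": 0.2,"rx": 0.003,"ry": 0.004,"rz": -0.005},{"claw": 0,"x": 0,"y": -0.2,"z": 0.5,"rx": 0,"ry": 0,"rz": 0},{"claw": 0,"x": 0,"y": 0,"z": 0.9,"rx": 0,"ry": 0,"rz": 0},{"claw": 0,"x": 0,"y": 0,"z": 0.9,"rx": 0,"ry": 0,"rz": 0},{"claw": 0,"x": 0,"y": 0,"z": 0.5,"rx": 0,"ry": 0,"rz": 0},{"claw": 0,"x": 0,"y": 0,"z": 0.2,"rx": 0,"ry": 0,"rz": 0},{"claw": 0,"x": 0,"y": 0,"z": 0,"rx": 0,"ry": 0,"rz": 0},{"claw": 0,"x": 0,"y": 0,"z": 0,"rx": 0,"ry": 0,"rz": 0}])

```text
t: 48.55
tool_pos: [520.6, 13.3, 94.7]
orientation: [179.8, 0.4, 3.1]
ft_force: [-0.5, 0.1, 0.4]
finger_gap: 0.5
```

Run:
```python
from h import *
plan((522.2,17.1,77),3.7)
```

```text
t 48.55 pos [520.6  13.3  94.7] rpy [179.79   0.37   3.15] gap 46.5 F [-0.5  0.1  0.4] q [-32.  41.  45. 111. -40.  45. -51.]
rotvec [ 0.0036  0.0064 -0.0096] shift cm now-frame [ 0.191 -0.38   1.764]  target-frame [ 0.183 -0.372  1.766]
```

move_arm(increments=[{"claw": 0,"x": 0.1,"y": -0.2,"z": 0.3,"rx": 0,"ry": 0.003,"rz": -0.005},{"claw": 0,"x": 0.05,"y": -0.15,"z": 0.5,"rx": 0,"ry": 0.003,"rz": -0.005},{"claw": 0,"x": 0,"y": 0,"z": 0.5,"rx": 0,"ry": 0,"rz": 0},{"claw": 0,"x": 0,"y": 0,"z": 0.3,"rx": 0,"ry": 0,"rz": 0},{"claw": 0,"x": 0,"y": 0,"z": 0,"rx": 0,"ry": 0,"rz": 0},{"claw": 0,"x": 0,"y": 0,"z": 0,"rx": 0,"ry": 0,"rz": 0}])

```text
t: 49.05
tool_pos: [522.6, 17.3, 77.4]
orientation: [179.8, -0.1, 3.8]
ft_force: [-0.3, 0.4, -0.6]
finger_gap: 0.504
```

Run:
```python
from h import *
plan((522.2,17.1,77),3.7)
snap('sp2.png','scene',(300,150,400,260),6)
```

```text
t 49.05 pos [522.6  17.3  77.4] rpy [ 1.7979e+02 -9.0000e-02  3.8200e+00] gap 46.9 F [-0.3  0.4 -0.6] q [-31.  42.  43. 112. -42.  43. -49.]
rotvec [ 0.0036 -0.0017  0.002 ] shift cm now-frame [-0.045  0.015  0.039]  target-frame [-0.044  0.016  0.039]
```

move_arm(increments=[{"claw": -0.4,"x": 0,"y": 0,"z": 0,"rx": 0,"ry": 0,"rz": 0},{"claw": -0.6,"x": 0,"y": 0,"z": 0,"rx": 0,"ry": 0,"rz": 0},{"claw": -0.7,"x": 0,"y": 0,"z": 0,"rx": 0,"ry": 0,"rz": 0},{"claw": -1,"x": 0,"y": 0,"z": 0,"rx": 0,"ry": 0,"rz": 0},{"claw": -1,"x": 0,"y": 0,"z": 0,"rx": 0,"ry": 0,"rz": 0},{"claw": -1,"x": 0,"y": 0,"z": 0,"rx": 0,"ry": 0,"rz": 0},{"claw": -1,"x": 0,"y": 0,"z": 0,"rx": 0,"ry": 0,"rz": 0}], force=60)

```text
t: 49.68
tool_pos: [523.1, 17.3, 78.1]
orientation: [179.8, -0.2, 3.8]
ft_force: [0.3, -0.8, -0.8]
finger_gap: 0.146
```

move_arm(increments=[{"claw": -1,"x": 0,"y": 0,"z": -0.3,"rx": 0,"ry": 0,"rz": 0},{"claw": -1,"x": 0,"y": 0,"z": -0.7,"rx": 0,"ry": 0,"rz": 0},{"claw": -1,"x": 0,"y": 0,"z": -1.2,"rx": 0,"ry": 0,"rz": 0},{"claw": -1,"x": 0,"y": 0,"z": -1.5,"rx": 0,"ry": 0,"rz": 0},{"claw": -1,"x": 0,"y": 0,"z": -1.5,"rx": 0,"ry": 0,"rz": 0},{"claw": -1,"x": 0,"y": 0,"z": -1,"rx": 0,"ry": 0,"rz": 0},{"claw": -1,"x": 0,"y": 0,"z": 0,"rx": 0,"ry": 0,"rz": 0},{"claw": -1,"x": 0,"y": 0,"z": 0,"rx": 0,"ry": 0,"rz": 0}])

```text
t: 50.35
tool_pos: [519.7, 17.8, 142.9]
orientation: [179.8, 0.3, 3.8]
ft_force: [-0.7, 0.1, -2.2]
finger_gap: 0.144
```

Run:
```python
from h import *
plan((522.2,17.1,160),3.7)
snap('sp3.png','scene',(280,130,400,310),4)
snap('sp3t.png','top',(270,180,370,300),5)
```

```text
t 50.35 pos [519.7  17.8 142.9] rpy [179.85   0.27   3.8 ] gap 13.4 F [-0.7  0.1 -2.2] q [-35.  37.  49. 109. -36.  51. -54.]
rotvec [0.0027 0.0047 0.0018] shift cm now-frame [ 0.237  0.091 -1.71 ]  target-frame [ 0.245  0.086 -1.709]
```

```bash
cat > spoon.py <<'E'
from h import *
from scipy.optimize import least_squares
# spoon points: front -y, front +y (z=2), back top -y, +y (z=22)
SP=np.array([(43,-42,1),(43,42,1),(-43,-42,22),(-43,42,22)],float)
def spoonfit(n,crop,pts,fixz=None):
    a,b,k=crop
    o,p,r=pose();x=r.apply([1,0,0]);
    org=p+r.apply([91.5,0,72]);ob=np.array([a+(np.array(pts)[:,0]+.5)/k-.5,b+(np.array(pts)[:,1]+.5)/k-.5]).T
    r0=r*R.from_euler('x',180,degrees=True)
    pred=lambda s:np.array([w2px(n,org+r0.apply(s[:3])+(r0*R.from_euler('y',s[3])).apply(q)) for q in SP])
    print('pred-obs px at nominal',(pred(np.zeros(4))-ob).round(1).tolist())
    f=least_squares(lambda s:(pred(s)-ob).ravel(),np.zeros(4));print('offset spoon-frame mm',f.x[:3].round(1),'pitch(nose down +) deg',np.degrees(f.x[3]).round(1),'res',np.abs(f.fun).max().round(2))
E
python3 - <<'E'
from spoon import *
spoonfit('scene',(280,130,4),[(193,545),(347,578),(235,412),(378,438)])
E
```

```text
pred-obs px at nominal [[-0.5, 0.1], [-1.4, -0.1], [-0.2, -0.5], [0.4, 0.3]]
offset spoon-frame mm [-3.3  0.2 -3.5] pitch(nose down +) deg 0.3 res 0.97
```

move_arm(increments=[{"claw": -1,"x": 0,"y": 0,"z": -0.7,"rx": 0,"ry": 0,"rz": -0.07},{"claw": -1,"x": 0,"y": 0,"z": -1,"rx": 0,"ry": 0,"rz": -0.1},{"claw": -1,"x": 0,"y": 0,"z": -0.8,"rx": 0,"ry": 0,"rz": -0.1},{"claw": -1,"x": 0,"y": -0.5,"z": 0,"rx": 0,"ry": 0,"rz": -0.08},{"claw": -1,"x": 0,"y": -1.2,"z": 0,"rx": 0,"ry": 0,"rz": 0},{"claw": -1,"x": 0,"y": -2,"z": 0,"rx": 0,"ry": 0,"rz": 0},{"claw": -1,"x": 0,"y": -2.5,"z": 0,"rx": 0,"ry": 0,"rz": 0},{"claw": -1,"x": 0,"y": -2.5,"z": 0,"rx": 0,"ry": 0,"rz": 0},{"claw": -1,"x": 0,"y": -2.5,"z": 0,"rx": 0,"ry": 0,"rz": 0},{"claw": -1,"x": 0,"y": -2.5,"z": 0,"rx": 0,"ry": 0,"rz": 0},{"claw": -1,"x": 0,"y": -2.5,"z": 0,"rx": 0,"ry": 0,"rz": 0},{"claw": -1,"x": 0,"y": -2.5,"z": 0,"rx": 0,"ry": 0,"rz": 0},{"claw": -1,"x": 0,"y": -2.5,"z": 0,"rx": 0,"ry": 0,"rz": 0},{"claw": -1,"x": 0,"y": -2.5,"z": 0,"rx": 0,"ry": 0,"rz": 0},{"claw": -1,"x": 0,"y": -2.5,"z": 0,"rx": 0,"ry": 0,"rz": 0},{"claw": -1,"x": 0,"y": -2,"z": 0,"rx": 0,"ry": 0,"rz": 0},{"claw": -1,"x": 0,"y": -1,"z": 0,"rx": 0,"ry": 0,"rz": 0},{"claw": -1,"x": 0,"y": 0,"z": 0,"rx": 0,"ry": 0,"rz": 0},{"claw": -1,"x": 0,"y": 0,"z": 0,"rx": 0,"ry": 0,"rz": 0}])

```text
t: 52.03
tool_pos: [378.8, 301.4, 152.9]
orientation: [-179.9, 2.3, 23.1]
ft_force: [-0.3, -0.2, -2.1]
finger_gap: 0.145
```

```bash
cat >> spoon.py <<'E'
DC=np.array([532.3,370.7]);DY=25.1
def sp(target=None,yaw=None,tilt=0):
    """target: spoon origin world; prints spoon origin state in the steel dish frame and plan"""
    o,p,r=pose();org=p+r.apply([91.5,0,72]);lip=p+r.apply([134.5,0,72]);back=p+r.apply([48.5,0,72])
    a=np.radians(DY);M=np.array([[np.cos(a),np.sin(a)],[-np.sin(a),np.cos(a)]])
    print('dishframe org',(M@(org[:2]-DC)).round(1),'lip',(M@(lip[:2]-DC)).round(1),'z org/lip/back',org[2].round(1),lip[2].round(1),back[2].round(1))
    if target is not None:
        t=R.from_euler('z',yaw,degrees=True)*R.from_euler('x',180,degrees=True)*R.from_euler('y',tilt,degrees=True)
        plan(np.array(target)-t.apply([91.5,0,72]),yaw,tilt)
def dw(x,y=0):
    a=np.radians(DY);return DC+np.array([np.cos(a)*x-np.sin(a)*y,np.sin(a)*x+np.cos(a)*y])
E
python3 - <<'E'
from spoon import *
sp((*dw(-67),75),DY)
E
```

```text
dishframe org [-79.9  -0.7] lip [-37.   -2.2] z org/lip/back 77.3 75.5 79.0
t 52.03 pos [378.8 301.4 152.9] rpy [-179.95    2.3    23.11] gap 13.5 F [-0.3 -0.2 -2.1] q [-71.  34.  47. 112. -32.  51. -74.]
rotvec [-0.0016  0.0402 -0.0347] shift cm now-frame [1.023 0.198 0.548]  target-frame [0.993 0.232 0.589]
```

move_arm(increments=[{"claw": -1,"x": 0,"y": 0,"z": 0,"rx": 0,"ry": 0.018,"rz": -0.016},{"claw": -1,"x": 0,"y": 0,"z": 0,"rx": 0,"ry": 0.018,"rz": -0.016},{"claw": -1,"x": 0.4,"y": 0,"z": 0,"rx": 0,"ry": 0,"rz": 0},{"claw": -1,"x": 0.4,"y": 0,"z": 0,"rx": 0,"ry": 0,"rz": 0},{"claw": -1,"x": 0,"y": 0,"z": 0,"rx": 0,"ry": 0,"rz": 0},{"claw": -1,"x": 0,"y": 0,"z": 0,"rx": 0,"ry": 0,"rz": 0}])

```text
t: 52.53
tool_pos: [389.9, 297.4, 152.6]
orientation: [179.8, 0.2, 24.1]
ft_force: [-0.4, -0.4, -1.2]
finger_gap: 0.146
```

Run:
```python
from spoon import *
sp((*dw(-67),10),DY)
snap('sc1.png','scene',(440,190,580,350),4.5)
snap('sc1t.png','top',(110,190,230,340),5)
```

```text
dishframe org [-68.9  -7.9] lip [-25.9  -8.6] z org/lip/back 80.2 80.1 80.4
t 52.53 pos [389.9 297.4 152.6] rpy [179.82   0.24  24.07] gap 13.6 F [-0.4 -0.4 -1.2] q [-71.  33.  47. 113. -32.  48. -72.]
rotvec [ 0.0031  0.0043 -0.018 ] shift cm now-frame [ 0.173 -0.624  7.061]  target-frame [ 0.154 -0.599  7.064]
```

Run:
```python
from spoon import *
spoonfit('scene',(440,190,4.5),[(232,315),(408,305),(190,160),(353,152)])
```

```text
pred-obs px at nominal [[0.0, -0.1], [-0.6, -0.1], [0.0, -0.3], [0.7, -0.6]]
offset spoon-frame mm [ 4.2 -2.1  3.3] pitch(nose down +) deg -2.0 res 0.48
```

move_arm(increments=[{"claw": -1,"x": 0.05,"y": -0.2,"z": 0,"rx": 0,"ry": 0,"rz": -0.01},{"claw": -1,"x": 0.05,"y": -0.25,"z": 0,"rx": 0,"ry": 0,"rz": -0.005},{"claw": -1,"x": 0,"y": 0,"z": 0,"rx": 0,"ry": 0,"rz": 0},{"claw": -1,"x": 0,"y": 0,"z": 0,"rx": 0,"ry": 0,"rz": 0}])

```text
t: 52.97
tool_pos: [388.8, 302.5, 152.5]
orientation: [179.8, 0.3, 25.0]
ft_force: [0.2, 0.6, -1.5]
finger_gap: 0.147
```

Run:
```python
from spoon import *
sp((*dw(-67),10),DY)
```

```text
dishframe org [-67.7  -1.2] lip [-24.7  -1.2] z org/lip/back 80.1 79.9 80.3
t 52.97 pos [388.8 302.5 152.5] rpy [179.83   0.27  25.03] gap 13.7 F [ 0.2  0.6 -1.5] q [-71.  33.  47. 113. -32.  48. -72.]
rotvec [ 0.0029  0.0047 -0.0012] shift cm now-frame [ 0.073 -0.105  7.05 ]  target-frame [ 0.04  -0.084  7.05 ]
```

move_arm(increments=[{"claw": -1,"x": 0.03,"y": -0.05,"z": 0.4,"rx": 0,"ry": 0,"rz": 0},{"claw": -1,"x": 0.03,"y": -0.05,"z": 0.7,"rx": 0,"ry": 0,"rz": 0},{"claw": -1,"x": 0,"y": 0,"z": 0.7,"rx": 0,"ry": 0,"rz": 0},{"claw": -1,"x": 0,"y": 0,"z": 0.4,"rx": 0,"ry": 0,"rz": 0},{"claw": -1,"x": 0,"y": 0,"z": 0,"rx": 0,"ry": 0,"rz": 0},{"claw": -1,"x": 0,"y": 0,"z": 0,"rx": 0,"ry": 0,"rz": 0}])

```text
t: 53.47
tool_pos: [388.0, 304.0, 127.4]
orientation: [179.8, 0.4, 25.1]
ft_force: [1.1, 0.2, -1.0]
finger_gap: 0.152
```

Run:
```python
from spoon import *
sp((*dw(-67),10),DY)
```

```text
dishframe org [-68.    0.5] lip [-25.    0.5] z org/lip/back 54.8 54.6 55.1
t 53.47 pos [388.  304.  127.4] rpy [179.81   0.36  25.1 ] gap 14.1 F [ 1.1  0.2 -1. ] q [-70.  35.  45. 114. -34.  45. -70.]
rotvec [ 0.0033  0.0063 -0.    ] shift cm now-frame [0.08  0.064 4.54 ]  target-frame [0.052 0.079 4.54 ]
```

move_arm(increments=[{"claw": -1,"x": 0.03,"y": 0.03,"z": 0.5,"rx": 0.002,"ry": 0.003,"rz": 0},{"claw": -1,"x": 0.02,"y": 0.02,"z": 0.8,"rx": 0,"ry": 0,"rz": 0},{"claw": -1,"x": 0,"y": 0,"z": 0.8,"rx": 0,"ry": 0,"rz": 0},{"claw": -1,"x": 0,"y": 0,"z": 0.7,"rx": 0,"ry": 0,"rz": 0},{"claw": -1,"x": 0,"y": 0,"z": 0.4,"rx": 0,"ry": 0,"rz": 0},{"claw": -1,"x": 0,"y": 0,"z": 0,"rx": 0,"ry": 0,"rz": 0},{"claw": -1,"x": 0,"y": 0,"z": 0,"rx": 0,"ry": 0,"rz": 0}])

```text
t: 54.05
tool_pos: [388.7, 303.2, 91.5]
orientation: [179.9, 0.2, 25.1]
ft_force: [-0.5, 0.2, -1.7]
finger_gap: 0.148
```

Run:
```python
from spoon import *
sp((*dw(-67),7),DY)
```

```text
dishframe org [-67.4  -0.4] lip [-24.4  -0.4] z org/lip/back 19.1 19.0 19.3
t 54.05 pos [388.7 303.2  91.5] rpy [179.91   0.22  25.07] gap 13.8 F [-0.5  0.2 -1.7] q [-67.  38.  41. 116. -38.  41. -66.]
rotvec [ 0.0016  0.0038 -0.0005] shift cm now-frame [ 0.022 -0.021  1.246]  target-frame [ 0.017 -0.019  1.246]
```

move_arm(increments=[{"claw": -1,"x": 0,"y": 0,"z": 0.3,"rx": 0,"ry": 0.003,"rz": 0},{"claw": -1,"x": 0,"y": 0,"z": 0.3,"rx": 0,"ry": 0,"rz": 0},{"claw": -1,"x": 0,"y": 0,"z": 0.2,"rx": 0,"ry": 0,"rz": 0},{"claw": -1,"x": 0,"y": 0,"z": 0.1,"rx": 0,"ry": 0,"rz": 0},{"claw": -1,"x": 0,"y": 0,"z": 0,"rx": 0,"ry": 0,"rz": 0},{"claw": -1,"x": 0,"y": 0,"z": 0,"rx": 0,"ry": 0,"rz": 0}])

```text
t: 54.55
tool_pos: [389.3, 303.6, 82.1]
orientation: [179.9, -0.1, 25.1]
ft_force: [-0.1, 0.2, -0.8]
finger_gap: 0.143
```

Run:
```python
from spoon import *
sp((*dw(-67),7),DY)
snap('sc2.png','scene',(440,190,580,350),4.5)
```

```text
dishframe org [-66.4  -0.2] lip [-23.4  -0.3] z org/lip/back 10.2 10.3 10.2
t 54.55 pos [389.3 303.6  82.1] rpy [ 1.7993e+02 -7.0000e-02  2.5080e+01] gap 13.3 F [-0.1  0.2 -0.8] q [-66.  39.  40. 116. -39.  39. -65.]
rotvec [ 0.0013 -0.0013 -0.0004] shift cm now-frame [-0.056 -0.012  0.31 ]  target-frame [-0.056 -0.012  0.31 ]
```

move_arm(increments=[{"claw": -1,"x": 0,"y": 0,"z": 0.15,"rx": 0,"ry": 0,"rz": 0},{"claw": -1,"x": 0.1,"y": 0,"z": 0.1,"rx": 0,"ry": 0,"rz": 0},{"claw": -1,"x": 0.2,"y": 0,"z": 0,"rx": 0,"ry": 0,"rz": 0},{"claw": -1,"x": 0.3,"y": 0,"z": 0,"rx": 0,"ry": 0,"rz": 0},{"claw": -1,"x": 0.4,"y": 0,"z": 0,"rx": 0,"ry": 0,"rz": 0},{"claw": -1,"x": 0.3,"y": 0,"z": 0,"rx": 0,"ry": 0,"rz": 0},{"claw": -1,"x": 0,"y": 0,"z": 0,"rx": 0,"ry": 0,"rz": 0}])

```text
t: 55.18
tool_pos: [402.9, 310.2, 79.9]
orientation: [179.9, -0.2, 25.1]
ft_force: [-0.8, -0.2, -1.5]
finger_gap: 0.144
```

Run:
```python
from spoon import *
sp((*dw(0),7),DY)
```

```text
dishframe org [-51.1  -0. ] lip [-8.1 -0. ] z org/lip/back 8.2 8.3 8.0
t 55.18 pos [402.9 310.2  79.9] rpy [179.94  -0.18  25.1 ] gap 13.4 F [-0.8 -0.2 -1.5] q [-65.  40.  40. 114. -39.  40. -66.]
rotvec [ 0.0011 -0.0031  0.0001] shift cm now-frame [5.133 0.006 0.104]  target-frame [5.134e+00 5.000e-03 8.800e-02]
```

move_arm(increments=[{"claw": -1,"x": 0.3,"y": 0,"z": 0.05,"rx": 0,"ry": -0.004,"rz": 0},{"claw": -1,"x": 0.4,"y": 0,"z": 0,"rx": 0,"ry": 0,"rz": 0},{"claw": -1,"x": 0.5,"y": 0,"z": 0,"rx": 0,"ry": 0,"rz": 0},{"claw": -1,"x": 0.5,"y": 0,"z": 0,"rx": 0,"ry": 0,"rz": 0},{"claw": -1,"x": 0.5,"y": 0,"z": 0,"rx": 0,"ry": 0,"rz": 0},{"claw": -1,"x": 0.5,"y": 0,"z": 0,"rx": 0,"ry": 0,"rz": 0},{"claw": -1,"x": 0.5,"y": 0,"z": 0,"rx": 0,"ry": 0,"rz": 0},{"claw": -1,"x": 0.4,"y": 0,"z": 0,"rx": 0,"ry": 0,"rz": 0},{"claw": -1,"x": 0.2,"y": 0,"z": 0,"rx": 0,"ry": 0,"rz": 0},{"claw": -1,"x": 0,"y": 0,"z": 0,"rx": 0,"ry": 0,"rz": 0}])

```text
t: 56.02
tool_pos: [441.8, 328.1, 79.1]
orientation: [179.9, 0.1, 25.1]
ft_force: [-0.3, -0.4, -2.3]
finger_gap: 0.144
```

Run:
```python
from spoon import *
sp((*dw(40),7),DY)
snap('sc3.png','scene',(440,190,580,350),4.5)
snap('sc3t.png','top',(110,190,230,340),4)
```

```text
dishframe org [-8.5 -0.3] lip [34.5 -0.3] z org/lip/back 7.0 6.9 7.0
t 56.02 pos [441.8 328.1  79.1] rpy [1.7991e+02 6.0000e-02 2.5100e+01] gap 13.4 F [-0.3 -0.4 -2.3] q [-63.  43.  40. 108. -39.  44. -67.]
rotvec [ 0.0015  0.001  -0.    ] shift cm now-frame [ 4.848e+00 -1.800e-02  3.000e-03]  target-frame [ 4.848 -0.018  0.008]
```

move_arm(increments=[{"claw": -1,"x": 0.25,"y": 0,"z": 0,"rx": 0,"ry": 0,"rz": 0},{"claw": -1,"x": 0.4,"y": 0,"z": 0,"rx": 0,"ry": 0,"rz": 0},{"claw": -1,"x": 0.4,"y": 0,"z": 0,"rx": 0,"ry": 0,"rz": 0},{"claw": -1,"x": 0.4,"y": 0,"z": 0,"rx": 0,"ry": 0,"rz": 0},{"claw": -1,"x": 0.4,"y": 0,"z": 0,"rx": 0,"ry": 0,"rz": 0},{"claw": -1,"x": 0.4,"y": 0,"z": 0,"rx": 0,"ry": 0,"rz": 0},{"claw": -1,"x": 0.4,"y": 0,"z": 0,"rx": 0,"ry": 0,"rz": 0},{"claw": -1,"x": 0.4,"y": 0,"z": 0,"rx": 0,"ry": 0,"rz": 0},{"claw": -1,"x": 0.3,"y": 0,"z": 0,"rx": 0,"ry": 0,"rz": 0},{"claw": -1,"x": 0.2,"y": 0,"z": 0,"rx": 0,"ry": 0,"rz": 0},{"claw": -1,"x": 0,"y": 0,"z": 0,"rx": 0,"ry": 0,"rz": 0}])

```text
t: 57.03
tool_pos: [476.2, 344.3, 79.1]
orientation: [179.9, 0.2, 25.1]
ft_force: [0.0, 0.5, -0.5]
finger_gap: 0.142
```

Run:
```python
from spoon import *
sp((*dw(60),7),DY)
snap('sc4.png','scene',(440,190,580,350),4.5)
```

```text
dishframe org [29.3 -0.2] lip [72.3 -0.2] z org/lip/back 6.8 6.7 6.9
t 57.03 pos [476.2 344.3  79.1] rpy [1.7994e+02 1.5000e-01 2.5100e+01] gap 13.2 F [ 0.   0.5 -0.5] q [-62.  45.  40. 101. -38.  48. -68.]
rotvec [ 0.0011  0.0027 -0.    ] shift cm now-frame [ 3.053e+00 -9.000e-03 -2.000e-03]  target-frame [ 3.053 -0.009  0.006]
```

move_arm(increments=[{"claw": -1,"x": 0.2,"y": 0,"z": 0,"rx": 0,"ry": 0,"rz": 0},{"claw": -1,"x": 0.25,"y": 0,"z": 0,"rx": 0,"ry": 0,"rz": 0},{"claw": -1,"x": 0.25,"y": 0,"z": 0,"rx": 0,"ry": 0,"rz": 0},{"claw": -1,"x": 0.25,"y": 0,"z": 0,"rx": 0,"ry": 0,"rz": 0},{"claw": -1,"x": 0.25,"y": 0,"z": 0,"rx": 0,"ry": 0,"rz": 0},{"claw": -1,"x": 0.25,"y": 0,"z": 0,"rx": 0,"ry": 0,"rz": 0},{"claw": -1,"x": 0.25,"y": 0,"z": 0,"rx": 0,"ry": 0,"rz": 0},{"claw": -1,"x": 0.25,"y": 0,"z": 0,"rx": 0,"ry": 0,"rz": 0},{"claw": -1,"x": 0.25,"y": 0,"z": 0,"rx": 0,"ry": 0,"rz": 0},{"claw": -1,"x": 0.2,"y": 0,"z": 0,"rx": 0,"ry": 0,"rz": 0},{"claw": -1,"x": 0,"y": 0,"z": 0,"rx": 0,"ry": 0,"rz": 0}])

```text
t: 58.0
tool_pos: [499.1, 355.1, 79.2]
orientation: [180.0, 0.2, 25.1]
ft_force: [-0.9, -0.6, -0.3]
finger_gap: 0.144
```

Run:
```python
from spoon import *
sp((*dw(80),7),DY)
snap('sc5.png','scene',(440,190,580,350),4.5)
snap('sc5t.png','top',(110,190,230,340),4)
```

```text
dishframe org [54.5 -0.1] lip [97.5 -0.1] z org/lip/back 6.8 6.6 7.0
t 58.0 pos [499.1 355.1  79.2] rpy [179.97   0.25  25.09] gap 13.3 F [-0.9 -0.6 -0.3] q [-60.  47.  40.  97. -38.  51. -69.]
rotvec [ 0.0006  0.0044 -0.0002] shift cm now-frame [ 2.514 -0.003  0.005]  target-frame [ 2.514e+00 -2.000e-03  1.600e-02]
```

move_arm(increments=[{"claw": -1,"x": 0.12,"y": 0,"z": 0,"rx": 0,"ry": 0,"rz": 0},{"claw": -1,"x": 0.15,"y": 0,"z": 0,"rx": 0,"ry": 0,"rz": 0},{"claw": -1,"x": 0.15,"y": 0,"z": 0,"rx": 0,"ry": 0,"rz": 0},{"claw": -1,"x": 0.15,"y": 0,"z": 0,"rx": 0,"ry": 0,"rz": 0},{"claw": -1,"x": 0.15,"y": 0,"z": 0,"rx": 0,"ry": 0,"rz": 0},{"claw": -1,"x": 0,"y": 0,"z": 0,"rx": 0,"ry": 0,"rz": 0}])

```text
t: 58.6
tool_pos: [505.4, 358.1, 79.3]
orientation: [180.0, 0.3, 25.1]
ft_force: [-0.0, 0.6, -0.8]
finger_gap: 0.145
```

Run:
```python
from spoon import *
sp((*dw(80),7),DY)
snap('sc6.png','scene',(460,270,580,350),6)
snap('sc6t.png','top',(120,190,200,250),8)
```

```text
dishframe org [61.4 -0. ] lip [ 1.044e+02 -1.000e-01] z org/lip/back 6.8 6.5 7.0
t 58.6 pos [505.4 358.1  79.3] rpy [179.99   0.32  25.08] gap 13.5 F [-0.   0.6 -0.8] q [-60.  48.  40.  96. -38.  51. -69.]
rotvec [ 0.0003  0.0056 -0.0004] shift cm now-frame [1.822 0.    0.019]  target-frame [1.822e+00 1.000e-03 2.900e-02]
```

move_arm(increments=[{"claw": -1,"x": 0.12,"y": 0,"z": 0,"rx": 0,"ry": 0,"rz": 0},{"claw": -1,"x": 0.15,"y": 0,"z": 0,"rx": 0,"ry": 0,"rz": 0},{"claw": -1,"x": 0.15,"y": 0,"z": 0,"rx": 0,"ry": 0,"rz": 0},{"claw": -1,"x": 0.15,"y": 0,"z": 0,"rx": 0,"ry": 0,"rz": 0},{"claw": -1,"x": 0.15,"y": 0,"z": 0,"rx": 0,"ry": 0,"rz": 0},{"claw": -1,"x": 0.1,"y": 0,"z": 0,"rx": 0,"ry": 0,"rz": 0}])

```text
t: 59.2
tool_pos: [511.6, 361.1, 79.5]
orientation: [-180.0, 0.5, 25.1]
ft_force: [-0.9, -1.1, 1.9]
finger_gap: 0.142
```

Run:
```python
from spoon import *
sp((*dw(80),7),DY)
snap('sc7.png','scene',(460,270,580,350),6)
snap('sc7t.png','top',(120,190,200,250),8)
```

```text
dishframe org [68.  0.] lip [111.   0.] z org/lip/back 6.7 6.2 7.1
t 59.2 pos [511.6 361.1  79.5] rpy [-179.97    0.55   25.07] gap 13.2 F [-0.9 -1.1  1.9] q [-60.  48.  40.  94. -37.  52. -70.]
rotvec [-0.0005  0.0095 -0.0006] shift cm now-frame [1.132 0.004 0.042]  target-frame [1.131 0.005 0.053]
```

move_arm(increments=[{"claw": -1,"x": 0.12,"y": 0,"z": -0.02,"rx": 0,"ry": 0.004,"rz": 0},{"claw": -1,"x": 0.15,"y": 0,"z": 0,"rx": 0,"ry": 0.004,"rz": 0},{"claw": -1,"x": 0.15,"y": 0,"z": 0,"rx": 0,"ry": 0,"rz": 0},{"claw": -1,"x": 0.15,"y": 0,"z": 0,"rx": 0,"ry": 0,"rz": 0},{"claw": -1,"x": 0.1,"y": 0,"z": 0,"rx": 0,"ry": 0,"rz": 0},{"claw": -1,"x": 0,"y": 0,"z": 0,"rx": 0,"ry": 0,"rz": 0}])

```text
t: 59.8
tool_pos: [518.6, 364.5, 78.6]
orientation: [-180.0, 0.0, 25.1]
ft_force: [-1.0, -0.9, -0.6]
finger_gap: 0.144
```

Run:
```python
from spoon import *
sp((*dw(80),7),DY)
snap('sc8.png','scene',(460,270,580,350),6)
snap('sc8t.png','top',(120,190,200,250),8)
```

```text
dishframe org [76.4  0.2] lip [1.194e+02 1.000e-01] z org/lip/back 6.6 6.6 6.6
t 59.8 pos [518.6 364.5  78.6] rpy [-1.800e+02  2.000e-02  2.507e+01] gap 13.4 F [-1.  -0.9 -0.6] q [-59.  48.  40.  94. -38.  52. -70.]
rotvec [-0.      0.0003 -0.0005] shift cm now-frame [ 0.358  0.021 -0.038]  target-frame [ 0.358  0.021 -0.038]
```

move_arm(increments=[{"claw": -1,"x": 0.1,"y": 0,"z": -0.02,"rx": 0,"ry": 0,"rz": 0},{"claw": -1,"x": 0.12,"y": 0,"z": 0,"rx": 0,"ry": 0,"rz": 0},{"claw": -1,"x": 0,"y": 0,"z": 0,"rx": 0,"ry": 0,"rz": 0},{"claw": -1,"x": 0,"y": 0,"z": 0,"rx": 0,"ry": 0,"rz": 0}])

```text
t: 60.23
tool_pos: [520.6, 365.5, 78.7]
orientation: [180.0, 0.0, 25.1]
ft_force: [-1.8, -0.2, -0.9]
finger_gap: 0.143
```

Run:
```python
from spoon import *
sp((*dw(80),7),DY)
```

```text
dishframe org [78.7  0.2] lip [121.7   0.2] z org/lip/back 6.7 6.7 6.7
t 60.23 pos [520.6 365.5  78.7] rpy [1.800e+02 2.000e-02 2.508e+01] gap 13.3 F [-1.8 -0.2 -0.9] q [-59.  49.  40.  93. -38.  53. -70.]
rotvec [ 0.      0.0003 -0.0004] shift cm now-frame [ 0.129  0.022 -0.026]  target-frame [ 0.129  0.022 -0.026]
```

move_arm(increments=[{"claw": -1,"x": -0.1,"y": 0,"z": 0,"rx": 0,"ry": 0.015,"rz": 0},{"claw": -1,"x": -0.2,"y": 0,"z": 0.08,"rx": 0,"ry": 0.03,"rz": 0},{"claw": -1,"x": -0.2,"y": 0,"z": 0.08,"rx": 0,"ry": 0.03,"rz": 0},{"claw": -1,"x": -0.2,"y": 0,"z": 0.08,"rx": 0,"ry": 0.03,"rz": 0},{"claw": -1,"x": -0.1,"y": 0,"z": 0.04,"rx": 0,"ry": 0.015,"rz": 0},{"claw": -1,"x": 0,"y": 0,"z": 0,"rx": 0,"ry": 0,"rz": 0}])

```text
t: 60.73
tool_pos: [512.1, 361.4, 73.6]
orientation: [179.9, -7.2, 25.1]
ft_force: [-0.7, -0.9, -2.9]
finger_gap: 0.144
```

Run:
```python
from spoon import *
sp((*dw(80),7),DY)
snap('sc9.png','scene',(460,270,580,350),6)
snap('sc9t.png','top',(120,190,200,250),8)
```

```text
dishframe org [77.5  0.1] lip [1.202e+02 1.000e-01] z org/lip/back 13.7 19.1 8.3
t 60.73 pos [512.1 361.4  73.6] rpy [179.93  -7.2   25.11] gap 13.4 F [-0.7 -0.9 -2.9] q [-61.  45.  39. 102. -42.  40. -65.]
rotvec [ 1.300e-03 -1.257e-01  1.000e-04] shift cm now-frame [ 1.135  0.014 -0.398]  target-frame [ 1.076  0.013 -0.538]
```

move_arm(increments=[{"claw": -1,"x": -0.1,"y": 0,"z": 0,"rx": 0,"ry": 0.02,"rz": 0},{"claw": -1,"x": -0.2,"y": 0,"z": 0,"rx": 0,"ry": 0.03,"rz": 0},{"claw": -1,"x": -0.2,"y": 0,"z": 0,"rx": 0,"ry": 0.03,"rz": 0},{"claw": -1,"x": 0,"y": 0,"z": 0,"rx": 0,"ry": 0,"rz": 0},{"claw": -1,"x": 0,"y": 0,"z": 0,"rx": 0,"ry": 0,"rz": 0}])

```text
t: 61.25
tool_pos: [511.0, 360.7, 73.4]
orientation: [179.8, -12.1, 25.2]
ft_force: [0.5, 0.2, -1.0]
finger_gap: 0.146
```

Run:
```python
from spoon import *
sp((*dw(80),7),DY)
snap('sd1.png','scene',(460,270,580,350),6)
snap('sd1t.png','top',(120,190,200,250),8)
```

```text
dishframe org [81.  -0.1] lip [123.  -0.] z org/lip/back 22.3 31.3 13.2
t 61.25 pos [511.  360.7  73.4] rpy [179.84 -12.12  25.2 ] gap 13.5 F [ 0.5  0.2 -1. ] q [-61.  43.  36. 107. -45.  31. -62.]
rotvec [ 0.0027 -0.2115  0.0014] shift cm now-frame [ 1.297e+00 -1.000e-03 -2.900e-01]  target-frame [ 1.208 -0.004 -0.556]
```

move_arm(increments=[{"claw": -1,"x": -0.1,"y": 0,"z": -0.2,"rx": 0,"ry": 0,"rz": 0},{"claw": -1,"x": 0,"y": 0,"z": -0.4,"rx": 0,"ry": 0,"rz": 0},{"claw": -1,"x": 0.14,"y": 0,"z": -0.7,"rx": 0,"ry": 0,"rz": 0},{"claw": -1,"x": 0.2,"y": 0,"z": -1,"rx": 0,"ry": 0,"rz": 0},{"claw": -1,"x": 0.2,"y": 0,"z": -1,"rx": 0,"ry": 0,"rz": 0},{"claw": -1,"x": 0.2,"y": 0,"z": -1,"rx": 0,"ry": 0,"rz": 0},{"claw": -1,"x": 0.2,"y": 0,"z": -1,"rx": 0,"ry": 0,"rz": 0},{"claw": -1,"x": 0.14,"y": 0,"z": -0.7,"rx": 0,"ry": 0,"rz": 0},{"claw": -1,"x": 0.06,"y": 0,"z": -0.3,"rx": 0,"ry": 0,"rz": 0},{"claw": -1,"x": 0,"y": 0,"z": 0,"rx": 0,"ry": 0,"rz": 0}])

```text
t: 62.18
tool_pos: [511.1, 360.4, 146.8]
orientation: [179.8, -12.4, 25.2]
ft_force: [-0.9, -0.2, -0.9]
finger_gap: 0.145
```

Run:
```python
from spoon import *
sp((*dw(80),90),DY,12)
snap('sd2.png','scene',(440,190,580,350),4.5)
```

```text
dishframe org [81.3 -0.4] lip [123.3  -0.4] z org/lip/back 96.2 105.4 86.9
t 62.18 pos [511.1 360.4 146.8] rpy [179.79 -12.42  25.21] gap 13.5 F [-0.9 -0.2 -0.9] q [-65.  39.  43. 103. -39.  40. -67.]
rotvec [ 0.0032 -0.0073  0.0018] shift cm now-frame [-0.204 -0.038  0.51 ]  target-frame [-0.2   -0.036  0.512]
```

```bash
cat >> spoon.py <<'E'
BC=np.array([657.5,-253.5])
def worldshift(d):
    o,p,r=pose();print('tool-frame cm for world shift',d,(r.inv().apply(d)/10).round(3))
def tcp_for(org,yaw,tilt):
    t=R.from_euler('z',yaw,degrees=True)*R.from_euler('x',180,degrees=True)*R.from_euler('y',tilt,degrees=True)
    return np.array(org)-t.apply([91.5,0,72])
def pour(yaw,d,z,tilt):
    """TCP with lip bottom at distance d past bowl centre along yaw, at height z"""
    t=R.from_euler('z',yaw,degrees=True)*R.from_euler('x',180,degrees=True)*R.from_euler('y',tilt,degrees=True)
    u=np.array([np.cos(np.radians(yaw)),np.sin(np.radians(yaw))]);lip=np.array([*(BC+d*u),z]);return lip-t.apply([134.5,0,72])
E
python3 - <<'E'
from spoon import *
T=pour(-21,0,110,12);print(T.round(1))
o,p,r=pose();worldshift(T-p)
E
```

```text
[ 520.7 -201.   152.5]
tool-frame cm for world shift [   9.71842196 -561.33214836    5.99843866] [-22.359  51.222  -5.347]
```

move_arm(increments=[{"claw": -1,"x": -0.16,"y": 0.36,"z": -0.04,"rx": 0,"ry": 0,"rz": 0},{"claw": -1,"x": -0.32,"y": 0.73,"z": -0.08,"rx": 0,"ry": 0,"rz": 0},{"claw": -1,"x": -0.48,"y": 1.1,"z": -0.12,"rx": 0,"ry": 0,"rz": 0},{"claw": -1,"x": -0.64,"y": 1.46,"z": -0.16,"rx": 0,"ry": 0,"rz": 0},{"claw": -1,"x": -0.8,"y": 1.8,"z": -0.2,"rx": 0,"ry": 0,"rz": 0},{"claw": -1,"x": -0.87,"y": 2,"z": -0.22,"rx": 0,"ry": 0,"rz": 0},{"claw": -1,"x": -0.87,"y": 2,"z": -0.22,"rx": 0,"ry": 0,"rz": 0},{"claw": -1,"x": -0.87,"y": 2,"z": -0.22,"rx": 0,"ry": 0,"rz": 0},{"claw": -1,"x": -0.87,"y": 2,"z": -0.22,"rx": 0,"ry": 0,"rz": 0},{"claw": -1,"x": -0.87,"y": 2,"z": -0.22,"rx": 0,"ry": 0,"rz": 0},{"claw": -1,"x": -0.8,"y": 1.8,"z": -0.2,"rx": 0,"ry": 0,"rz": 0},{"claw": -1,"x": -0.64,"y": 1.46,"z": -0.16,"rx": 0,"ry": 0,"rz": 0},{"claw": -1,"x": -0.48,"y": 1.1,"z": -0.12,"rx": 0,"ry": 0,"rz": 0},{"claw": -1,"x": -0.32,"y": 0.73,"z": -0.08,"rx": 0,"ry": 0,"rz": 0},{"claw": -1,"x": -0.16,"y": 0.36,"z": -0.04,"rx": 0,"ry": 0,"rz": 0},{"claw": -1,"x": 0,"y": 0,"z": 0,"rx": 0,"ry": 0,"rz": 0}])

```text
t: 63.57
tool_pos: [506.8, 98.9, 145.5]
orientation: [179.3, -11.5, 24.3]
ft_force: [0.2, 0.1, -2.0]
finger_gap: 0.143
```

Run:
```python
from spoon import *
T=pour(-21,0,110,12)
plan(T,25,12)
sp()
snap('tr1.png','scene',(250,130,490,310),3)
```

```text
t 63.57 pos [506.8  98.9 145.5] rpy [179.28 -11.53  24.3 ] gap 13.3 F [ 0.2  0.1 -2. ] q [-39.  29.  38. 119. -40.  32. -38.]
rotvec [ 0.0151  0.0083 -0.012 ] shift cm now-frame [-10.707  27.936  -2.537]  target-frame [-11.017  27.764  -3.049]
dishframe org [ -34.4 -237.7] lip [   7.7 -238.3] z org/lip/back 93.3 101.9 84.7
```

move_arm(increments=[{"claw": -1,"x": -0.15,"y": 0.37,"z": -0.06,"rx": 0,"ry": 0,"rz": 0},{"claw": -1,"x": -0.3,"y": 0.74,"z": -0.12,"rx": 0.003,"ry": 0.002,"rz": 0},{"claw": -1,"x": -0.43,"y": 1.1,"z": -0.16,"rx": 0.003,"ry": 0.002,"rz": 0},{"claw": -1,"x": -0.58,"y": 1.48,"z": -0.2,"rx": 0.003,"ry": 0.002,"rz": 0},{"claw": -1,"x": -0.73,"y": 1.85,"z": -0.24,"rx": 0,"ry": 0,"rz": 0},{"claw": -1,"x": -0.8,"y": 2.05,"z": -0.26,"rx": 0,"ry": 0,"rz": 0},{"claw": -1,"x": -0.8,"y": 2.05,"z": -0.26,"rx": 0,"ry": 0,"rz": 0},{"claw": -1,"x": -0.8,"y": 2.05,"z": -0.26,"rx": 0,"ry": 0,"rz": 0},{"claw": -1,"x": -0.8,"y": 2.05,"z": -0.26,"rx": 0,"ry": 0,"rz": 0},{"claw": -1,"x": -0.8,"y": 2.05,"z": -0.26,"rx": 0,"ry": 0,"rz": 0},{"claw": -1,"x": -0.8,"y": 2.05,"z": -0.26,"rx": 0,"ry": 0,"rz": 0},{"claw": -1,"x": -0.73,"y": 1.85,"z": -0.24,"rx": 0,"ry": 0,"rz": 0},{"claw": -1,"x": -0.58,"y": 1.48,"z": -0.2,"rx": 0,"ry": 0,"rz": 0},{"claw": -1,"x": -0.43,"y": 1.1,"z": -0.16,"rx": 0,"ry": 0,"rz": 0},{"claw": -1,"x": -0.3,"y": 0.74,"z": -0.12,"rx": 0,"ry": 0,"rz": 0},{"claw": -1,"x": -0.15,"y": 0.37,"z": -0.06,"rx": 0,"ry": 0,"rz": 0},{"claw": -1,"x": 0,"y": 0,"z": 0,"rx": 0,"ry": 0,"rz": 0}])

```text
t: 65.03
tool_pos: [522.1, -160.4, 156.8]
orientation: [179.4, -11.9, 26.1]
ft_force: [-0.1, -0.1, -1.8]
finger_gap: 0.146
```

Run:
```python
from spoon import *
T=pour(-21,0,110,12)
plan(T,-21,12)
sp()
snap('tr2.png','scene',(150,130,390,310),3)
```

```text
t 65.03 pos [ 522.1 -160.4  156.8] rpy [179.45 -11.89  26.1 ] gap 13.6 F [-0.1 -0.1 -1.8] q [ -3.  30.  34. 112. -40.  41.  -8.]
rotvec [-0.161  -0.0021  0.8041] shift cm now-frame [-1.962  3.582  0.068]  target-frame [1.202 3.84  0.702]
dishframe org [-130.1 -475.5] lip [ -88.1 -474.8] z org/lip/back 105.2 114.1 96.4
```

move_arm(increments=[{"claw": -1,"x": 0,"y": 0,"z": 0,"rx": -0.004,"ry": 0,"rz": 0.02},{"claw": -1,"x": 0,"y": 0,"z": 0,"rx": -0.008,"ry": 0,"rz": 0.04},{"claw": -1,"x": 0,"y": 0,"z": 0,"rx": -0.012,"ry": 0,"rz": 0.06},{"claw": -1,"x": 0,"y": 0,"z": 0,"rx": -0.012,"ry": 0,"rz": 0.06},{"claw": -1,"x": 0,"y": 0,"z": 0,"rx": -0.012,"ry": 0,"rz": 0.06},{"claw": -1,"x": 0,"y": 0,"z": 0,"rx": -0.012,"ry": 0,"rz": 0.06},{"claw": -1,"x": 0,"y": 0,"z": 0,"rx": -0.012,"ry": 0,"rz": 0.06},{"claw": -1,"x": 0,"y": 0,"z": 0,"rx": -0.012,"ry": 0,"rz": 0.06},{"claw": -1,"x": 0,"y": 0,"z": 0,"rx": -0.012,"ry": 0,"rz": 0.06},{"claw": -1,"x": 0,"y": 0,"z": 0,"rx": -0.012,"ry": 0,"rz": 0.06},{"claw": -1,"x": 0,"y": 0,"z": 0,"rx": -0.012,"ry": 0,"rz": 0.06},{"claw": -1,"x": 0,"y": 0,"z": 0,"rx": -0.01,"ry": 0,"rz": 0.05},{"claw": -1,"x": 0,"y": 0,"z": 0,"rx": -0.006,"ry": 0,"rz": 0.03},{"claw": -1,"x": 0,"y": 0,"z": 0,"rx": 0,"ry": 0,"rz": 0},{"claw": -1,"x": 0,"y": 0,"z": 0,"rx": 0,"ry": 0,"rz": 0}])

```text
t: 66.33
tool_pos: [521.4, -131.4, 152.7]
orientation: [-178.7, -11.2, -14.5]
ft_force: [-0.4, -0.2, -1.6]
finger_gap: 0.145
```

Run:
```python
from spoon import *
T=pour(-21,0,105,12)
plan(T,-21,12)
snap('tr3.png','scene',(150,130,390,310),3)
```

```text
t 66.33 pos [ 521.4 -131.4  152.7] rpy [-178.69  -11.24  -14.52] gap 13.5 F [-0.4 -0.2 -1.6] q [-20.  33.  48. 116. -46.  38. -47.]
rotvec [-0.0456  0.0145  0.1107] shift cm now-frame [1.545 6.775 0.683]  target-frame [2.27  6.525 1.014]
```

Run:
```python
from spoon import *
plan(pour(-15,2,100,12),-15,12)
```

```text
t 66.38 pos [ 521.4 -131.1  152.6] rpy [-178.66  -11.22  -14.5 ] gap 13.4 F [-0.5  0.3 -3.3] q [-19.  33.  48. 116. -46.  39. -47.]
rotvec [-0.0251  0.0137  0.0084] shift cm now-frame [1.559 8.346 1.145]  target-frame [1.612 8.301 1.376]
```

move_arm(increments=[{"claw": -1,"x": 0.06,"y": 0.35,"z": 0,"rx": -0.004,"ry": 0.002,"rz": 0},{"claw": -1,"x": 0.13,"y": 0.7,"z": 0.05,"rx": -0.004,"ry": 0.002,"rz": 0},{"claw": -1,"x": 0.2,"y": 1.1,"z": 0.1,"rx": -0.004,"ry": 0.002,"rz": 0},{"claw": -1,"x": 0.25,"y": 1.4,"z": 0.15,"rx": -0.004,"ry": 0.002,"rz": 0},{"claw": -1,"x": 0.25,"y": 1.4,"z": 0.15,"rx": -0.004,"ry": 0.002,"rz": 0},{"claw": -1,"x": 0.2,"y": 1.1,"z": 0.1,"rx": 0,"ry": 0,"rz": 0},{"claw": -1,"x": 0.13,"y": 0.7,"z": 0.05,"rx": 0,"ry": 0,"rz": 0},{"claw": -1,"x": 0.06,"y": 0.3,"z": 0,"rx": 0,"ry": 0,"rz": 0},{"claw": -1,"x": 0,"y": 0,"z": 0,"rx": 0,"ry": 0,"rz": 0},{"claw": -1,"x": 0,"y": 0,"z": 0,"rx": 0,"ry": 0,"rz": 0}])

```text
t: 67.22
tool_pos: [515.4, -213.3, 148.8]
orientation: [180.0, -12.0, -14.7]
ft_force: [0.4, 0.8, -1.9]
finger_gap: 0.141
```

Run:
```python
from spoon import *
plan(pour(-15,2,90,12),-15,12);plan(pour(-15,2,68,0),-15,0)
snap('tr4.png','scene',(150,130,390,310),3)
```

```text
t 67.22 pos [ 515.4 -213.3  148.8] rpy [179.95 -11.96 -14.7 ] gap 13.1 F [ 0.4  0.8 -1.9] q [ -9.  34.  47. 113. -47.  39. -39.]
rotvec [-0.0003  0.0007  0.0051] shift cm now-frame [-0.035  0.207  1.666]  target-frame [-0.035  0.207  1.666]
t 67.22 pos [ 515.4 -213.3  148.8] rpy [179.95 -11.96 -14.7 ] gap 13.1 F [ 0.4  0.8 -1.9] q [ -9.  34.  47. 113. -47.  39. -39.]
rotvec [ 2.000e-04 -2.088e-01  5.200e-03] shift cm now-frame [1.298 0.214 1.178]  target-frame [1.515 0.207 0.883]
```

move_arm(increments=[{"claw": -1,"x": 0,"y": 0.05,"z": 0.25,"rx": 0,"ry": 0,"rz": 0},{"claw": -1,"x": 0,"y": 0.1,"z": 0.45,"rx": 0,"ry": 0,"rz": 0},{"claw": -1,"x": 0,"y": 0.05,"z": 0.45,"rx": 0,"ry": 0,"rz": 0},{"claw": -1,"x": 0,"y": 0,"z": 0.3,"rx": 0,"ry": 0,"rz": 0},{"claw": -1,"x": 0,"y": 0,"z": 0,"rx": 0,"ry": 0,"rz": 0},{"claw": -1,"x": 0,"y": 0,"z": 0,"rx": 0,"ry": 0,"rz": 0}])

```text
t: 67.77
tool_pos: [518.8, -212.4, 132.3]
orientation: [-179.9, -11.9, -14.4]
ft_force: [-0.6, -0.3, -2.3]
finger_gap: 0.151
```

Run:
```python
from spoon import *
sp();plan(pour(-15,2,68,0),-15,0)
```

```text
dishframe org [-179.  -588.6] lip [-146.5 -615.3] z org/lip/back 80.6 89.5 71.8
t 67.77 pos [ 518.8 -212.4  132.3] rpy [-179.92  -11.86  -14.39] gap 14.0 F [-0.6 -0.3 -2.3] q [ -8.  35.  45. 114. -49.  37. -37.]
rotvec [-0.0024 -0.207   0.0108] shift cm now-frame [ 1.338  0.394 -0.507]  target-frame [ 1.209  0.382 -0.771]
```

move_arm(increments=[{"claw": -1,"x": 0.1,"y": 0.05,"z": -0.04,"rx": 0,"ry": -0.015,"rz": 0},{"claw": -1,"x": 0.22,"y": 0.07,"z": -0.09,"rx": 0,"ry": -0.03,"rz": 0},{"claw": -1,"x": 0.22,"y": 0.07,"z": -0.09,"rx": 0,"ry": -0.03,"rz": 0},{"claw": -1,"x": 0.22,"y": 0.07,"z": -0.09,"rx": 0,"ry": -0.03,"rz": 0},{"claw": -1,"x": 0.2,"y": 0.05,"z": -0.07,"rx": 0,"ry": -0.03,"rz": 0},{"claw": -1,"x": 0.1,"y": 0,"z": 0,"rx": 0,"ry": -0.01,"rz": 0},{"claw": -1,"x": 0,"y": 0,"z": 0,"rx": 0,"ry": 0,"rz": 0}])

```text
t: 68.35
tool_pos: [528.6, -217.5, 138.4]
orientation: [-180.0, -3.0, -14.3]
ft_force: [-0.4, -0.5, -1.6]
finger_gap: 0.144
```

Run:
```python
from spoon import *
sp();plan(pour(-15,2,68,0),-15,0)
snap('tr5.png','scene',(150,130,390,310),3)
```

```text
dishframe org [-179.4 -591.5] lip [-146.2 -618.8] z org/lip/back 71.2 73.4 69.0
t 68.35 pos [ 528.6 -217.5  138.4] rpy [-179.99   -2.97  -14.33] gap 13.4 F [-0.4 -0.5 -1.6] q [ -9.  40.  49. 104. -40.  51. -46.]
rotvec [-0.0005 -0.0519  0.0117] shift cm now-frame [ 0.137  0.139 -0.157]  target-frame [ 0.13   0.138 -0.164]
```

move_arm(increments=[{"claw": -1,"x": 0.15,"y": 0.03,"z": -0.1,"rx": 0,"ry": -0.02,"rz": 0},{"claw": -1,"x": 0.3,"y": 0.03,"z": -0.2,"rx": 0,"ry": -0.04,"rz": 0},{"claw": -1,"x": 0.3,"y": 0,"z": -0.2,"rx": 0,"ry": -0.04,"rz": 0},{"claw": -1,"x": 0.3,"y": 0,"z": -0.22,"rx": 0,"ry": -0.04,"rz": 0},{"claw": -1,"x": 0.3,"y": 0,"z": -0.22,"rx": 0,"ry": -0.04,"rz": 0},{"claw": -1,"x": 0.3,"y": 0,"z": -0.22,"rx": 0,"ry": -0.04,"rz": 0},{"claw": -1,"x": 0.3,"y": 0,"z": -0.22,"rx": 0,"ry": -0.04,"rz": 0},{"claw": -1,"x": 0.3,"y": 0,"z": -0.23,"rx": 0,"ry": -0.04,"rz": 0}])

```text
t: 69.07
tool_pos: [546.7, -221.8, 153.6]
orientation: [-179.6, 14.9, -14.7]
ft_force: [0.5, -1.0, -2.6]
finger_gap: 0.144
```

Run:
```python
from spoon import *
sp()
snap('tr6.png','scene',(150,130,390,310),3)
plan(pour(-15,-8,32,-28),-15,-28)
```

```text
dishframe org [-184.3 -587. ] lip [-152.4 -613.6] z org/lip/back 60.5 49.4 71.5
t 69.12 pos [ 548.6 -222.2  152.8] rpy [-179.68   14.9   -14.55] gap 13.7 F [ 3.5 -0.6 -2.3] q [ -5.  50.  50.  83. -31.  78. -56.]
rotvec [-0.0027 -0.2286  0.0079] shift cm now-frame [ 1.814  0.219 -1.094]  target-frame [ 1.521  0.209 -1.476]
```

move_arm(increments=[{"claw": -1,"x": 0.2,"y": 0,"z": -0.15,"rx": 0,"ry": -0.03,"rz": 0},{"claw": -1,"x": 0.2,"y": 0,"z": -0.15,"rx": 0,"ry": -0.03,"rz": 0},{"claw": -1,"x": 0.1,"y": 0,"z": -0.1,"rx": 0,"ry": -0.015,"rz": 0},{"claw": -1,"x": 0,"y": 0,"z": 0,"rx": 0,"ry": 0,"rz": 0},{"claw": -1,"x": 0,"y": 0,"z": 0,"rx": 0,"ry": 0,"rz": 0},{"claw": -1,"x": 0,"y": 0,"z": 0,"rx": 0,"ry": 0,"rz": 0}])

```text
t: 69.62
tool_pos: [554.4, -223.8, 154.7]
orientation: [-179.6, 19.0, -14.6]
ft_force: [0.6, 0.1, -2.0]
finger_gap: 0.145
```

Run:
```python
from spoon import *
sp()
snap('tr7.png','scene',(150,130,390,310),3)
```

```text
dishframe org [-183.2 -587.6] lip [-151.9 -613.6] z org/lip/back 56.8 42.9 70.8
```

move_arm(increments=[{"claw": -1,"x": -0.1,"y": 0,"z": -0.3,"rx": 0,"ry": 0,"rz": 0},{"claw": -1,"x": -0.3,"y": 0,"z": -0.9,"rx": 0,"ry": 0,"rz": 0},{"claw": -1,"x": -0.4,"y": 0,"z": -1.3,"rx": 0,"ry": 0,"rz": 0},{"claw": -1,"x": -0.4,"y": 0,"z": -1.3,"rx": 0,"ry": 0.03,"rz": 0},{"claw": -1,"x": -0.4,"y": 0,"z": -1.3,"rx": 0,"ry": 0.05,"rz": 0},{"claw": -1,"x": -0.3,"y": 0,"z": -1,"rx": 0,"ry": 0.05,"rz": 0},{"claw": -1,"x": -0.2,"y": 0,"z": -0.6,"rx": 0,"ry": 0.05,"rz": 0},{"claw": -1,"x": 0,"y": 0,"z": 0,"rx": 0,"ry": 0.05,"rz": 0},{"claw": -1,"x": 0,"y": 0,"z": 0,"rx": 0,"ry": 0.05,"rz": 0},{"claw": -1,"x": 0,"y": 0,"z": 0,"rx": 0,"ry": 0.03,"rz": 0},{"claw": -1,"x": 0,"y": 0,"z": 0,"rx": 0,"ry": 0,"rz": 0}])

```text
t: 70.58
tool_pos: [550.9, -226.1, 237.4]
orientation: [-179.5, 0.0, -14.9]
ft_force: [-0.0, -0.6, -1.3]
finger_gap: 0.147
```

Run:
```python
from spoon import *
RC=(621.3,18.8,90);sp(RC,4.2)
snap('u1.png','scene',(150,130,390,310),3)
snap('u1t.png','top',(380,140,480,260),5)
snap('u2.png','scene',(380,180,620,360),2.5)
```

```text
dishframe org [-165.9 -606.8] lip [-133.  -634.4] z org/lip/back 165.4 165.3 165.4
t 70.58 pos [ 550.9 -226.1  237.4] rpy [-1.7952e+02  4.0000e-02 -1.4940e+01] gap 13.7 F [-0.  -0.6 -1.3] q [-10.  38.  54.  90. -33.  69. -54.]
rotvec [-0.0084 -0.0007 -0.3341] shift cm now-frame [ -8.154 -22.416   7.734]  target-frame [ -0.337 -23.912   7.542]
```

move_arm(increments=[{"claw": -1,"x": 0,"y": -0.3,"z": 0,"rx": 0,"ry": 0,"rz": -0.03},{"claw": -1,"x": 0,"y": -0.3,"z": 0,"rx": 0,"ry": 0,"rz": -0.06},{"claw": -1,"x": 0,"y": -0.3,"z": 0,"rx": 0,"ry": 0,"rz": -0.08},{"claw": -1,"x": 0,"y": -0.3,"z": 0,"rx": 0,"ry": 0,"rz": -0.08},{"claw": -1,"x": 0,"y": -0.3,"z": 0,"rx": 0,"ry": 0,"rz": -0.06},{"claw": -1,"x": 0,"y": -0.3,"z": 0,"rx": 0,"ry": 0,"rz": -0.03},{"claw": -1,"x": 0,"y": -0.6,"z": 0,"rx": 0,"ry": 0,"rz": 0},{"claw": -1,"x": 0,"y": -1.2,"z": 0,"rx": 0,"ry": 0,"rz": 0},{"claw": -1,"x": 0,"y": -1.8,"z": 0,"rx": 0,"ry": 0,"rz": 0},{"claw": -1,"x": 0,"y": -2,"z": 0,"rx": 0,"ry": 0,"rz": 0},{"claw": -1,"x": 0,"y": -2,"z": 0,"rx": 0,"ry": 0,"rz": 0},{"claw": -1,"x": 0,"y": -2,"z": 0,"rx": 0,"ry": 0,"rz": 0},{"claw": -1,"x": 0,"y": -2,"z": 0,"rx": 0,"ry": 0,"rz": 0},{"claw": -1,"x": 0,"y": -2,"z": 0,"rx": 0,"ry": 0,"rz": 0},{"claw": -1,"x": 0,"y": -1.8,"z": 0,"rx": 0,"ry": 0,"rz": 0},{"claw": -1,"x": 0,"y": -1.2,"z": 0,"rx": 0,"ry": 0,"rz": 0},{"claw": -1,"x": 0,"y": -0.6,"z": 0,"rx": 0,"ry": 0,"rz": 0},{"claw": -1,"x": 0,"y": 0,"z": 0,"rx": 0,"ry": 0,"rz": 0}])

```text
t: 72.23
tool_pos: [536.1, -17.3, 232.5]
orientation: [-179.4, 0.8, 6.2]
ft_force: [1.0, -0.3, -2.1]
finger_gap: 0.148
```

Run:
```python
from spoon import *
print(sp((621.3,18.8,90),4.2))
```

```text
dishframe org [ -75.3 -381.5] lip [ -34.7 -395.5] z org/lip/back 159.2 158.5 159.8
t 72.23 pos [536.1 -17.3 232.5] rpy [-179.37    0.83    6.18] gap 13.8 F [ 1.  -0.3 -2.1] q [-32.  32.  51. 100. -28.  63. -56.]
rotvec [-0.0107  0.0147  0.0345] shift cm now-frame [-0.182 -2.909  7.083]  target-frame [-0.388 -2.975  7.047]
None
```

move_arm(increments=[{"claw": -1,"x": 0,"y": -0.5,"z": 0.3,"rx": -0.006,"ry": 0.007,"rz": 0.017},{"claw": -1,"x": 0,"y": -0.7,"z": 0.6,"rx": -0.005,"ry": 0.007,"rz": 0.017},{"claw": -1,"x": 0,"y": -0.7,"z": 0.8,"rx": 0,"ry": 0,"rz": 0},{"claw": -1,"x": 0,"y": -0.6,"z": 0.8,"rx": 0,"ry": 0,"rz": 0},{"claw": -1,"x": 0,"y": -0.3,"z": 0.8,"rx": 0,"ry": 0,"rz": 0},{"claw": -1,"x": 0,"y": 0,"z": 0.8,"rx": 0,"ry": 0,"rz": 0},{"claw": -1,"x": 0,"y": 0,"z": 0.8,"rx": 0,"ry": 0,"rz": 0},{"claw": -1,"x": 0,"y": 0,"z": 0.8,"rx": 0,"ry": 0,"rz": 0},{"claw": -1,"x": 0,"y": 0,"z": 0.5,"rx": 0,"ry": 0,"rz": 0},{"claw": -1,"x": 0,"y": 0,"z": 0.2,"rx": 0,"ry": 0,"rz": 0},{"claw": -1,"x": 0,"y": 0,"z": 0,"rx": 0,"ry": 0,"rz": 0}])

```text
t: 73.15
tool_pos: [532.4, 9.3, 160.2]
orientation: [179.7, 0.1, 3.6]
ft_force: [0.3, 0.8, -2.0]
finger_gap: 0.148
```

Run:
```python
from spoon import *
print(sp((621.3,18.8,30),4.2))
```

```text
dishframe org [ -68.4 -361.1] lip [ -28.4 -376.8] z org/lip/back 88.0 87.9 88.1
t 73.15 pos [532.4   9.3 160.2] rpy [1.7972e+02 1.3000e-01 3.5900e+00] gap 13.8 F [ 0.3  0.8 -2. ] q [-33.  36.  48. 106. -33.  53. -56.]
rotvec [ 0.0049  0.0024 -0.0106] shift cm now-frame [-0.199 -0.318  5.822]  target-frame [-0.21  -0.291  5.823]
None
```

move_arm(increments=[{"claw": -1,"x": -0.1,"y": -0.15,"z": 0.4,"rx": 0.003,"ry": 0.002,"rz": -0.005},{"claw": -1,"x": -0.1,"y": -0.15,"z": 0.6,"rx": 0.002,"ry": 0,"rz": -0.005},{"claw": -1,"x": 0,"y": 0,"z": 0.7,"rx": 0,"ry": 0,"rz": 0},{"claw": -1,"x": 0,"y": 0,"z": 0.7,"rx": 0,"ry": 0,"rz": 0},{"claw": -1,"x": 0,"y": 0,"z": 0.7,"rx": 0,"ry": 0,"rz": 0},{"claw": -1,"x": 0,"y": 0,"z": 0.7,"rx": 0,"ry": 0,"rz": 0},{"claw": -1,"x": 0,"y": 0,"z": 0.6,"rx": 0,"ry": 0,"rz": 0},{"claw": -1,"x": 0,"y": 0,"z": 0.4,"rx": 0,"ry": 0,"rz": 0},{"claw": -1,"x": 0,"y": 0,"z": 0.2,"rx": 0,"ry": 0,"rz": 0},{"claw": -1,"x": 0,"y": 0,"z": 0,"rx": 0,"ry": 0,"rz": 0}])

```text
t: 73.98
tool_pos: [530.9, 11.6, 105.4]
orientation: [-180.0, -0.1, 4.2]
ft_force: [0.1, 0.3, -0.5]
finger_gap: 0.15
```

Run:
```python
from h import *
snap('v1.png','scene'); snap('v1t.png','top')
```

```text
(no output)
```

View pics/v1.png

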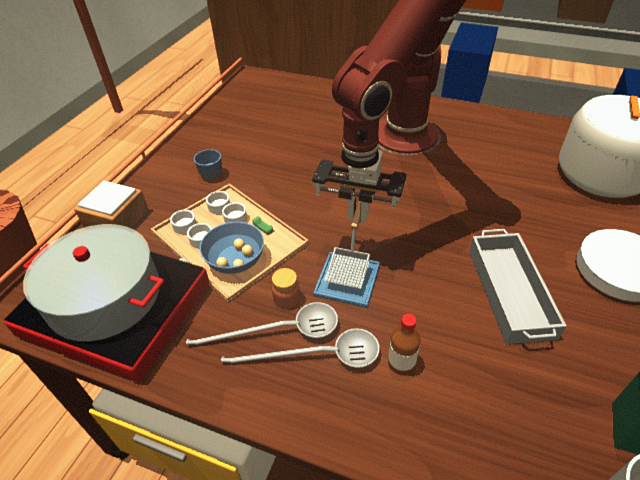

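View pics/v1t.png

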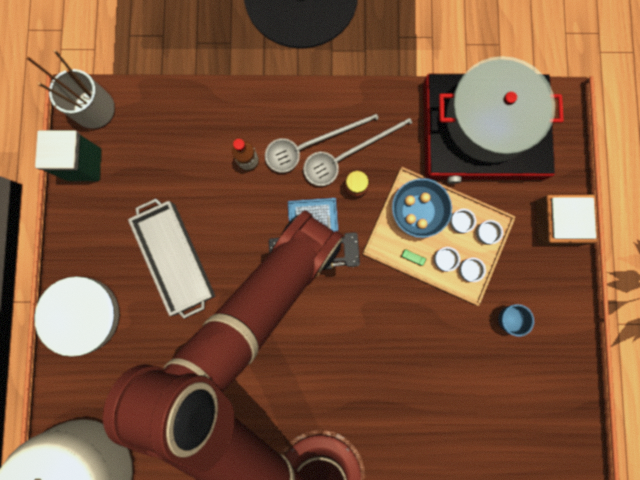

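The scene picture shows the spoon pan at about (348,270), centred over the blue rest. The top picture shows all four balls in the bowl at about (420,205), four dishes upright, and the green rest flat at (413,257).

move_arm(increments=[{"claw": -1,"x": -0.04,"y": -0.03,"z": 0.3,"rx": 0,"ry": 0,"rz": 0},{"claw": -1,"x": -0.04,"y": -0.03,"z": 0.4,"rx": 0,"ry": 0,"rz": 0},{"claw": -1,"x": 0,"y": 0,"z": 0.4,"rx": 0,"ry": 0,"rz": 0},{"claw": -1,"x": 0,"y": 0,"z": 0.4,"rx": 0,"ry": 0,"rz": 0},{"claw": -1,"x": 0,"y": 0,"z": 0.4,"rx": 0,"ry": 0,"rz": 0},{"claw": -1,"x": 0,"y": 0,"z": 0.3,"rx": 0,"ry": 0,"rz": 0},{"claw": -1,"x": 0,"y": 0,"z": 0.15,"rx": 0,"ry": 0,"rz": 0},{"claw": -1,"x": 0,"y": 0,"z": 0,"rx": 0,"ry": 0,"rz": 0},{"claw": -1,"x": 0,"y": 0,"z": 0,"rx": 0,"ry": 0,"rz": 0}])

```text
t: 74.88
tool_pos: [531.4, 12.1, 80.9]
orientation: [180.0, -0.3, 4.2]
ft_force: [0.1, -0.0, -2.1]
finger_gap: 0.144
```

Run:
```python
from spoon import *
print(sp((621.3,18.8,6),4.2))
```

```text
dishframe org [ -67.1 -357.1] lip [ -26.9 -372.5] z org/lip/back 9.4 9.6 9.1
t 74.88 pos [531.4  12.1  80.9] rpy [179.99  -0.3    4.2 ] gap 13.4 F [ 0.1 -0.  -2.1] q [-30.  42.  42. 111. -40.  43. -50.]
rotvec [ 0.0002 -0.0053 -0.0001] shift cm now-frame [-0.135 -0.008  0.288]  target-frame [-0.134 -0.008  0.289]
None
```

move_arm(increments=[{"claw": -1,"x": 0,"y": 0,"z": 0.1,"rx": 0,"ry": -0.003,"rz": 0},{"claw": -1,"x": 0,"y": 0,"z": 0.1,"rx": 0,"ry": 0,"rz": 0},{"claw": -1,"x": 0,"y": 0,"z": 0.07,"rx": 0,"ry": 0,"rz": 0},{"claw": -1,"x": 0,"y": 0,"z": 0,"rx": 0,"ry": 0,"rz": 0}])

```text
t: 75.22
tool_pos: [531.9, 11.9, 78.4]
orientation: [180.0, -0.2, 4.2]
ft_force: [-0.9, 0.2, -1.2]
finger_gap: 0.144
```

move_arm(increments=[{"claw": -1,"x": 0,"y": 0,"z": 0.06,"rx": 0,"ry": 0,"rz": 0},{"claw": -1,"x": 0,"y": 0,"z": 0.06,"rx": 0,"ry": 0,"rz": 0},{"claw": -1,"x": 0,"y": 0,"z": 0,"rx": 0,"ry": 0,"rz": 0}])

```text
t: 75.47
tool_pos: [532.0, 11.9, 78.3]
orientation: [-180.0, -0.2, 4.2]
ft_force: [-0.6, 0.1, -2.0]
finger_gap: 0.146
```

move_arm(increments=[{"claw": -1,"x": 0,"y": 0,"z": 0.1,"rx": 0,"ry": 0,"rz": 0},{"claw": -1,"x": 0,"y": 0,"z": 0.12,"rx": 0,"ry": 0,"rz": 0}])

```text
t: 75.63
tool_pos: [531.6, 11.8, 77.7]
orientation: [-179.9, -0.2, 4.2]
ft_force: [-5.8, 0.7, 13.4]
finger_gap: 0.144
```

In contact (13 N). Release gently.

move_arm(increments=[{"claw": -1,"x": 0,"y": 0,"z": 0,"rx": 0,"ry": 0,"rz": 0},{"claw": -0.65,"x": 0,"y": 0,"z": 0,"rx": 0,"ry": 0,"rz": 0},{"claw": -0.6,"x": 0,"y": 0,"z": 0,"rx": 0,"ry": 0,"rz": 0},{"claw": -0.4,"x": 0,"y": 0,"z": 0,"rx": 0,"ry": 0,"rz": 0},{"claw": -0.2,"x": 0,"y": 0,"z": 0,"rx": 0,"ry": 0,"rz": 0},{"claw": 0,"x": 0,"y": 0,"z": 0,"rx": 0,"ry": 0,"rz": 0},{"claw": 0,"x": 0,"y": 0,"z": 0,"rx": 0,"ry": 0,"rz": 0},{"claw": 0,"x": 0,"y": 0,"z": 0,"rx": 0,"ry": 0,"rz": 0}])

```text
t: 76.3
tool_pos: [533.8, 11.3, 78.1]
orientation: [-180.0, -0.5, 4.2]
ft_force: [0.2, 0.2, 0.6]
finger_gap: 0.483
```

move_arm(increments=[{"claw": 0,"x": 0,"y": 0,"z": -0.4,"rx": 0,"ry": 0,"rz": 0},{"claw": 0,"x": 0,"y": 0,"z": -0.8,"rx": 0,"ry": 0,"rz": 0},{"claw": 0,"x": 0,"y": 0,"z": -1,"rx": 0,"ry": 0,"rz": 0},{"claw": 0,"x": 0,"y": 0,"z": -1,"rx": 0,"ry": 0,"rz": 0},{"claw": 0,"x": 0,"y": 0,"z": -1,"rx": 0,"ry": 0,"rz": 0},{"claw": 0,"x": 0,"y": 0,"z": -1.5,"rx": 0,"ry": 0,"rz": 0},{"claw": 0,"x": 0,"y": 0,"z": -2,"rx": 0,"ry": 0,"rz": 0},{"claw": 0,"x": 0,"y": 0,"z": -2,"rx": 0,"ry": 0,"rz": 0},{"claw": 0,"x": 0,"y": 0,"z": -2,"rx": 0,"ry": 0,"rz": 0},{"claw": 0,"x": 0,"y": 0,"z": -2,"rx": 0,"ry": 0,"rz": 0},{"claw": 0,"x": -1,"y": -1,"z": -1,"rx": 0,"ry": 0,"rz": 0},{"claw": 0,"x": -2,"y": -1,"z": 0,"rx": 0,"ry": 0,"rz": 0},{"claw": 0,"x": -2,"y": -1,"z": 0,"rx": 0,"ry": 0,"rz": 0},{"claw": 0,"x": -2,"y": -1,"z": 0,"rx": 0,"ry": 0,"rz": 0},{"claw": 0,"x": -1,"y": 0,"z": 0,"rx": 0,"ry": 0,"rz": 0},{"claw": 0,"x": 0,"y": 0,"z": 0,"rx": 0,"ry": 0,"rz": 0}])

```text
t: 77.63
tool_pos: [448.9, 42.4, 245.8]
orientation: [-179.9, -1.3, 3.8]
ft_force: [-0.4, 0.4, 0.7]
finger_gap: 0.502
```

```bash
python3 - <<'E'
from h import *
snap('v2.png','scene',(140,130,400,350),3); snap('v2t.png','top',(260,150,540,330),2.8)
E
python3 -c "
import cv2
for n in('v2','v2t'):print(cv2.imread('pics/%s.png'%n).shape)"
```

```text
(660, 780, 3)
(504, 784, 3)
```

View pics/v2.png

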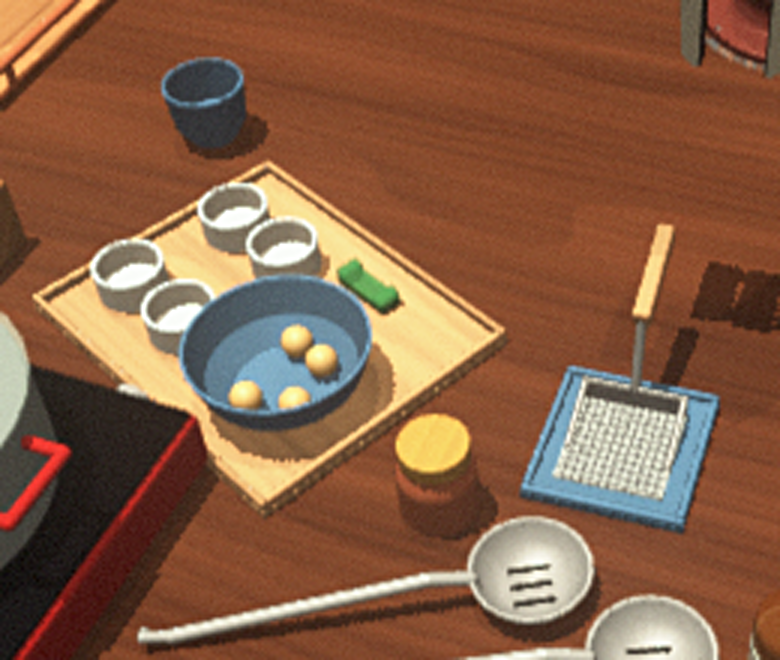

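View pics/v2t.png

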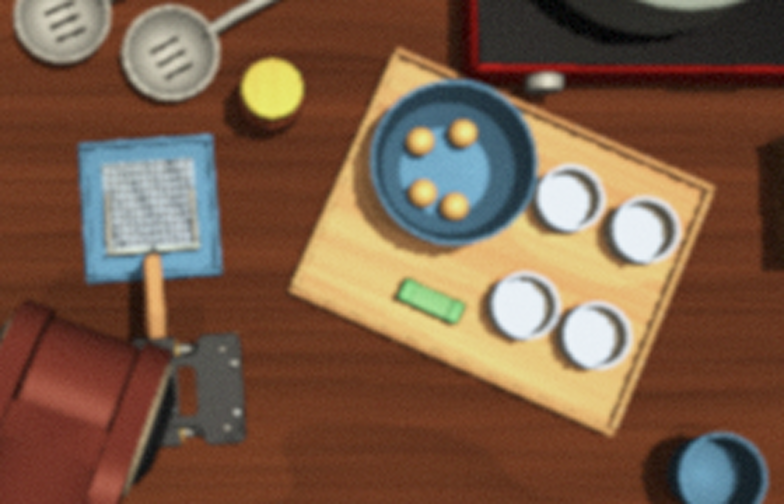

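The pictures show the spoon flat in its rest with clear margin on all sides. The four balls are in the bowl, the dishes are upright and the chopstick rest is flat. Next I check that the balls have stopped.

move_arm(increments=[{"claw": 0,"x": 0,"y": 0,"z": 0,"rx": 0,"ry": 0,"rz": 0},{"claw": 0,"x": 0,"y": 0,"z": 0,"rx": 0,"ry": 0,"rz": 0},{"claw": 0,"x": 0,"y": 0,"z": 0,"rx": 0,"ry": 0,"rz": 0},{"claw": 0,"x": 0,"y": 0,"z": 0,"rx": 0,"ry": 0,"rz": 0},{"claw": 0,"x": 0,"y": 0,"z": 0,"rx": 0,"ry": 0,"rz": 0},{"claw": 0,"x": 0,"y": 0,"z": 0,"rx": 0,"ry": 0,"rz": 0},{"claw": 0,"x": 0,"y": 0,"z": 0,"rx": 0,"ry": 0,"rz": 0},{"claw": 0,"x": 0,"y": 0,"z": 0,"rx": 0,"ry": 0,"rz": 0},{"claw": 0,"x": 0,"y": 0,"z": 0,"rx": 0,"ry": 0,"rz": 0},{"claw": 0,"x": 0,"y": 0,"z": 0,"rx": 0,"ry": 0,"rz": 0},{"claw": 0,"x": 0,"y": 0,"z": 0,"rx": 0,"ry": 0,"rz": 0},{"claw": 0,"x": 0,"y": 0,"z": 0,"rx": 0,"ry": 0,"rz": 0}])

```text
t: 78.73
tool_pos: [455.8, 39.5, 246.1]
orientation: [179.7, -1.6, 3.6]
ft_force: [0.1, -0.9, 0.7]
finger_gap: 0.501
```

The balls have not moved in the last 5 s, so I'm handing in.

```bash
python3 -c "
from rig import job
print(job.sign_off())"
```

```text
the job is handed in; nothing more can be done
None
```

The tray is laid up, and I handed the job in at about 79 s of the 210 s allowed. Sign-off gives no verdict, so these results rest on my last pictures and force readings:

- **Dishes and chopstick rest:** all four white dishes present stand upright on the tray's -y half. The green chopstick rest lies flat on the strip beside the bowl.
- **Fish balls:** four were present. All were scooped with the mesh spoon and poured into the bowl, and the steel dish is empty. Their positions in the top view did not change over the last 5 s.
- **Spoon:** it lies level in its blue rest, with a margin on every side. I pressed it down with about 13 N on contact, then let go.
- **Bystanders and arm:** the ladles, bottle, jar and cup looked undisturbed by eye. The gripper is open and clear of everything, about 245 mm above the cart.

None of the last checks failed. The top camera alone put the spoon rest's centre about 1.5 mm from the estimate I used, well within the 30 mm limit.

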